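# Turn up and load machine-mount housings in the assembly fixture

### The arm

A 7-joint arm with a two-finger parallel gripper is mounted at the origin on the work surface. World frame = base frame: x ahead of the robot, y to its left, z up, the work surface at z = 0. Lengths are in m, angles in rad, forces in N, time in s.
With the tool pointing down it reaches from about 0.425 to 0.925 m from the base axis. Payload 6.8 kg.
Tool frame: the origin (TCP) lies between the finger pads; the fingertips stand manip.tip_reach ahead of it and the grasp point (between the pads) is the TCP (manip.tip_reach is the distance from the TCP to the fingertips, in m); z points along the fingers, y is the line along which they close (so a half turn about z gives the same grasp; the last joint's range is limited). The gripper opens to 85 mm and grips with 20 to 120 N. Pads are 22 mm wide; open, the fingers measure 114 mm over their backs; the gripper's body (76 mm by 85 mm) begins 54 mm behind the grasp point. The pads swing forward as they close: fully open they stand 13 mm farther back than shut.
Start: joints at [-1.363, 0.477, 0.022, 1.555, -0.011, 1.109, -0.083], TCP at [0.21, 0.642, 0.25] pointing down, gripper open.
Joint ranges: [-2.96, 2.96], [-0.34, 2.1], [-1.41, 1.46], [0.24, 2.44], [-1.37, 4.51], [0.17, 1.92], [-2.96, 2.96]. Speed limits (rad/s): [2.39, 2.39, 3.14, 3.14, 3.14, 3.14, 3.14].

### API

Orientations are given as a rotation vector (axis times angle).
In Python, from station import manip gives the robot as it stands. The module is installed in compiled form; this text tells all that it offers.
- The arm moves only by the tool apply_moves, never from a script. Its argument "targets" is a list of rows, each a list of 3 entries, a list of its own where there are three numbers: the shift along the tool's x, y, z in cm, then the turn about the tool's z in rad, then the finger opening in cm, from 0 to 8.54. In form: [[[tx, ty, tz], twist, hand], ...]. A call has 1 to 5 rows; each row is the pose to reach, as a shift and turn from the pose commanded when the call began, along the tool's axes at that moment; what a row does not reach only later rows make up. A row lasts 1/10 s, in which the tool goes at most 50 mm and 8.59 degrees, less where a joint would pass 70% of its speed; a pose out of reach is approached as far as the arm can. A call with a gripper value outside its range is refused whole. The fingers move at their own pace and stop on an object; "newtons" is the grip in N (left out, the last holds). Time passes only in rows, so rows that repeat a pose let the fingers close. It gives the time, the measured TCP pose, the force, the opening and the grip force at its end, in the units of the state.
- manip.get_obs(): the state, without advancing time (a new reading comes with each control period).
- manip.grab_frame(name): name is "scene" or "top"; returns the picture (420x560x3 uint8, red, green, blue); there is no depth.
- manip.calibration(name): a dict with "fovy" (degrees; the focal length in pixels is half the picture's height over the tangent of half this angle, whatever the lens; pixels are square), "cx", "cy" (the principal point, pixels), "dist" ([k1, k2, p1, p2, k3] as OpenCV has them; the pictures are not rectified), "camera_from_world" (4x4, takes a point from world to camera coordinates). Camera axes: x right, y up, looking along -z (the intrinsics and any distortion apply to the point x, -y, -z); pixel columns grow to the right and rows downward; lengths in m; the calibration is good to about 2 mm. A picture is of the moment at which its call begins. calibration takes no time and is no camera call.
- manip.hand_in(): hands the job in; it is judged then, once.
The state is a dict: "t": time; "qpos": joint angles; "joint_vel": joint speeds; "effort": joint torques, N m; "tcp_pos": TCP position; "tcp_rot": TCP orientation; "contact_force": force on the tool from outside, world axes, zero at the start; "wrist_torque": the same for the moment, N m; "grip_width": finger opening in m; "grasp_force": force on a finger pad.
Only numpy, scipy, OpenCV 4.12 (cv2) and the standard library are available. Lean on these libraries where they do the work, as an engineer would, in place of code of your own. Each camera call takes 0.05 s, during which the arm holds its last target. There are 200 camera calls.

### The job

Get the machine mounts ready for the press: turn every black housing on the bench mouth-up and seat it flat in a nest of the assembly fixture (any nest, one housing to a nest), stand a blue core upright in each, squarely on the housing's floor, and lay a steel top plate centred and flat on each core with its stud up. Spare cores and plates are not needed; leave the oil bottle, the bearing ring and the wrench where they are.

Things in the scene. Friction and masses are not known exactly. Their poses are not given: they have to be found in the camera images.
- housing0: Machine-mount housing: a plain round black steel cup, 60 mm outside diameter, 56 mm tall, wall 4 mm (bore 52 mm), floor 8 mm thick, about 0.22 kg. Origin: on its axis, halfway up (28 mm from either end); its z axis points from the floor end to the open mouth. It starts standing mouth-down on the table. Only two or three of the housings are there in a run.
- housing1: Machine-mount housing: a plain round black steel cup, 60 mm outside diameter, 56 mm tall, wall 4 mm (bore 52 mm), floor 8 mm thick, about 0.22 kg. Origin: on its axis, halfway up (28 mm from either end); its z axis points from the floor end to the open mouth. It starts standing mouth-down on the table. Only two or three of the housings are there in a run.
- housing2: Machine-mount housing: a plain round black steel cup, 60 mm outside diameter, 56 mm tall, wall 4 mm (bore 52 mm), floor 8 mm thick, about 0.22 kg. Origin: on its axis, halfway up (28 mm from either end); its z axis points from the floor end to the open mouth. It starts standing mouth-down on the table. Only two or three of the housings are there in a run.
- core0: Mount core: solid blue cylinder with steel end bands, 42 mm diameter, 72 mm tall, about 0.12 kg, standing upright on the table. Origin: centre of its underside, z up its axis. On the floor of a housing it stands 24 mm proud of the rim. All three cores are always there; they are interchangeable.
- core1: Mount core: solid blue cylinder with steel end bands, 42 mm diameter, 72 mm tall, about 0.12 kg, standing upright on the table. Origin: centre of its underside, z up its axis. On the floor of a housing it stands 24 mm proud of the rim. All three cores are always there; they are interchangeable.
- core2: Mount core: solid blue cylinder with steel end bands, 42 mm diameter, 72 mm tall, about 0.12 kg, standing upright on the table. Origin: centre of its underside, z up its axis. On the floor of a housing it stands 24 mm proud of the rim. All three cores are always there; they are interchangeable.
- plate0: Top plate: steel disc 56 mm diameter, 8 mm thick, with an upright brass stud 18 mm diameter, 36 mm tall, in its middle (44 mm over all), 0.15 kg, lying stud-up on the table. Origin: centre of the disc's underside, z up the stud. All three plates are always there; they are interchangeable.
- plate1: Top plate: steel disc 56 mm diameter, 8 mm thick, with an upright brass stud 18 mm diameter, 36 mm tall, in its middle (44 mm over all), 0.15 kg, lying stud-up on the table. Origin: centre of the disc's underside, z up the stud. All three plates are always there; they are interchangeable.
- plate2: Top plate: steel disc 56 mm diameter, 8 mm thick, with an upright brass stud 18 mm diameter, 36 mm tall, in its middle (44 mm over all), 0.15 kg, lying stud-up on the table. Origin: centre of the disc's underside, z up the stud. All three plates are always there; they are interchangeable.
- nest0 (a point): Nest 0 of the fixed assembly fixture (aluminium plate 330 x 100 mm): a yellow disc amid four green stops. Point: centre of the nest floor, 10 mm above the table; x along the row of nests (110 mm apart), z up. The stops stand on the diagonals (45 degrees to x), rise 8 mm above the floor, inner faces 34 mm from the centre: 4 mm to spare round a housing.
- nest1 (a point): Nest 1 of the fixed assembly fixture (aluminium plate 330 x 100 mm): a yellow disc amid four green stops. Point: centre of the nest floor, 10 mm above the table; x along the row of nests (110 mm apart), z up. The stops stand on the diagonals (45 degrees to x), rise 8 mm above the floor, inner faces 34 mm from the centre: 4 mm to spare round a housing.
- nest2 (a point): Nest 2 of the fixed assembly fixture (aluminium plate 330 x 100 mm): a yellow disc amid four green stops. Point: centre of the nest floor, 10 mm above the table; x along the row of nests (110 mm apart), z up. The stops stand on the diagonals (45 degrees to x), rise 8 mm above the floor, inner faces 34 mm from the centre: 4 mm to spare round a housing.
- cradle_axis (a point): Turning cradle, fixed, of optional use: on a green base (80 x 85 x 14 mm) two parallel steel bars (10 mm thick, 85 mm long, 40 mm apart, axes 30 mm above the table) that stop a housing laid on its side from rolling. Point: midpoint of the axis of a housing lying centrally on both bars, 58.7 mm above the table; y along the bars, z up.
- oilcan: Bystander: yellow plastic oil bottle, 54 mm diameter, 130 mm tall; origin under its centre.
- race: Bystander: loose dark steel bearing ring, 80 mm outside diameter, 28 mm high; origin under its centre.
- wrench: Bystander: steel wrench, 180 mm long, lying on the table; origin under its middle, x along it.

How it is judged:
At the end, for the whole second after the job is handed in: Each housing present: mouth-up (0.08 rad), at rest, within 8 mm of a nest centre, under 4 mm off its floor. In it a core, upright (0.1 rad), within 8 mm of its axis, on its floor (4 mm). On that a plate, stud up, flat (0.08 rad), within 10 mm of the axis, at the right height (4 mm) (angle between each of housing0, housing1, housing2's own z axis and vertical below 0.08 rad and ((horizontal distance between housing0 and nest0 below 0.008 m and z of housing0 in the frame of nest0 below 0.032 m) or (horizontal distance between housing0 and nest1 below 0.008 m and z of housing0 in the frame of nest1 below 0.032 m) or (horizontal distance between housing0 and nest2 below 0.008 m and z of housing0 in the frame of nest2 below 0.032 m)) and ((horizontal distance between core0 and housing0 below 0.008 m and z of core0 in the frame of housing0 between -0.024 and -0.016 m and angle between core0's own z axis and vertical below 0.1 rad) or (horizontal distance between core1 and housing0 below 0.008 m and z of core1 in the frame of housing0 between -0.024 and -0.016 m and angle between core1's own z axis and vertical below 0.1 rad) or (horizontal distance between core2 and housing0 below 0.008 m and z of core2 in the frame of housing0 between -0.024 and -0.016 m and angle between core2's own z axis and vertical below 0.1 rad)) and ((horizontal distance between plate0 and housing0 below 0.01 m and z of plate0 in the frame of housing0 between 0.048 and 0.056 m and angle between plate0's own z axis and vertical below 0.08 rad) or (horizontal distance between plate1 and housing0 below 0.01 m and z of plate1 in the frame of housing0 between 0.048 and 0.056 m and angle between plate1's own z axis and vertical below 0.08 rad) or (horizontal distance between plate2 and housing0 below 0.01 m and z of plate2 in the frame of housing0 between 0.048 and 0.056 m and angle between plate2's own z axis and vertical below 0.08 rad)) and linear speed of each of housing0, housing1, housing2 below 0.02 m/s and ((horizontal distance between housing1 and nest0 below 0.008 m and z of housing1 in the frame of nest0 below 0.032 m) or (horizontal distance between housing1 and nest1 below 0.008 m and z of housing1 in the frame of nest1 below 0.032 m) or (horizontal distance between housing1 and nest2 below 0.008 m and z of housing1 in the frame of nest2 below 0.032 m)) and ((horizontal distance between core0 and housing1 below 0.008 m and z of core0 in the frame of housing1 between -0.024 and -0.016 m and angle between core0's own z axis and vertical below 0.1 rad) or (horizontal distance between core1 and housing1 below 0.008 m and z of core1 in the frame of housing1 between -0.024 and -0.016 m and angle between core1's own z axis and vertical below 0.1 rad) or (horizontal distance between core2 and housing1 below 0.008 m and z of core2 in the frame of housing1 between -0.024 and -0.016 m and angle between core2's own z axis and vertical below 0.1 rad)) and ((horizontal distance between plate0 and housing1 below 0.01 m and z of plate0 in the frame of housing1 between 0.048 and 0.056 m and angle between plate0's own z axis and vertical below 0.08 rad) or (horizontal distance between plate1 and housing1 below 0.01 m and z of plate1 in the frame of housing1 between 0.048 and 0.056 m and angle between plate1's own z axis and vertical below 0.08 rad) or (horizontal distance between plate2 and housing1 below 0.01 m and z of plate2 in the frame of housing1 between 0.048 and 0.056 m and angle between plate2's own z axis and vertical below 0.08 rad)) and ((horizontal distance between housing2 and nest0 below 0.008 m and z of housing2 in the frame of nest0 below 0.032 m) or (horizontal distance between housing2 and nest1 below 0.008 m and z of housing2 in the frame of nest1 below 0.032 m) or (horizontal distance between housing2 and nest2 below 0.008 m and z of housing2 in the frame of nest2 below 0.032 m)) and ((horizontal distance between core0 and housing2 below 0.008 m and z of core0 in the frame of housing2 between -0.024 and -0.016 m and angle between core0's own z axis and vertical below 0.1 rad) or (horizontal distance between core1 and housing2 below 0.008 m and z of core1 in the frame of housing2 between -0.024 and -0.016 m and angle between core1's own z axis and vertical below 0.1 rad) or (horizontal distance between core2 and housing2 below 0.008 m and z of core2 in the frame of housing2 between -0.024 and -0.016 m and angle between core2's own z axis and vertical below 0.1 rad)) and ((horizontal distance between plate0 and housing2 below 0.01 m and z of plate0 in the frame of housing2 between 0.048 and 0.056 m and angle between plate0's own z axis and vertical below 0.08 rad) or (horizontal distance between plate1 and housing2 below 0.01 m and z of plate1 in the frame of housing2 between 0.048 and 0.056 m and angle between plate1's own z axis and vertical below 0.08 rad) or (horizontal distance between plate2 and housing2 below 0.01 m and z of plate2 in the frame of housing2 between 0.048 and 0.056 m and angle between plate2's own z axis and vertical below 0.08 rad))); the robot touches nothing.
It fails at once if the oil bottle is shifted by more than 40 mm (distance of oilcan from where it was at the start of the episode above 0.04 m).
It fails at once if the bearing ring is shifted by more than 40 mm (distance of race from where it was at the start of the episode above 0.04 m).
It fails at once if the wrench is shifted by more than 40 mm (distance of wrench from where it was at the start of the episode above 0.04 m).
Of housing0, housing1, housing2 only 2 to 3 are there at a start; the rules pass over those that are not, and their reading is None.
At some moment in a run one of housing0, housing1, housing2 may be knocked a few centimetres aside while the robot is not near it.
It also fails if it takes over 210 s, if anything falls off the work surface, if the arm or the gripper's body presses on something with over 40 N, if the wrist force passes 120 N, or if a joint passes its speed limit or range.

## Working session

There is one attempt and no reset: what is moved stays moved. The work goes in short steps, Python scripts to look and compute and a tool call to move; the robot and the scene stay as the last step left them, time stands still between calls to the robot, and variables do not carry over. Pictures are saved under pics/ and viewed, at most 14 in all, crops included, and the job is handed in when it is done.

Besides the shell and the picture viewer there is one more tool, called after "Call:" by a JSON object that holds its "api" and its "payload", one argument or row to a line. apply_moves: Moves the arm, as the interface text tells. Its arguments: {"type":"object","properties":{"targets":{"type":"array","items":{"type":"array"}},"newtons":{"type":"number"}},"required":["targets"]}

```bash
mkdir -p pics; cat > h.py <<'E'
import numpy as np, cv2
from station import manip
from scipy.spatial.transform import Rotation as R
def K(c):
    f=210/np.tan(np.radians(c['fovy'])/2)
    return np.array([[f,0,c['cx']],[0,f,c['cy']],[0,0,1.]])
F=np.diag([1,-1,-1.])
def px2w(name,pts,z):
    c=manip.calibration(name);T=np.array(c['camera_from_world'])
    u=cv2.undistortPoints(np.array(pts,float).reshape(-1,1,2),K(c),np.array(c['dist']))[:,0]
    d=(F@np.c_[u,np.ones(len(u))].T).T@T[:3,:3]
    o=-T[:3,:3].T@T[:3,3]
    return o+d*((np.asarray(z)-o[2])/d[:,2])[:,None]
def w2px(name,P):
    c=manip.calibration(name);T=np.array(c['camera_from_world'])
    q=(np.asarray(P,float).reshape(-1,3)@T[:3,:3].T+T[:3,3])@F
    return cv2.projectPoints(q,np.zeros(3),np.zeros(3),K(c),np.array(c['dist']))[0][:,0]
def grab(name,fn):
    im=manip.grab_frame(name)[:,:,::-1].copy();cv2.imwrite('pics/'+fn,im);return im
def crop(im,x0,y0,x1,y1,s,fn):
    cv2.imwrite('pics/'+fn,cv2.resize(im[y0:y1,x0:x1],None,fx=s,fy=s,interpolation=cv2.INTER_CUBIC))
E
python3 - <<'E'
from h import *
for n in('scene','top'):
    grab(n,n+'0.png');c=manip.calibration(n);T=np.array(c['camera_from_world']);print(n,c['fovy'],c['dist'],-T[:3,:3].T@T[:3,3])
o=manip.get_obs();print(o,manip.tip_reach, R.from_rotvec(o['tcp_rot']).as_matrix().round(3))
E
```

```text
scene 46.464770221305535 [-0.10409545  0.          0.          0.          0.        ] [1.09535155 0.74444454 0.88735404]
top 45.43187970852024 [-0.08750581  0.          0.          0.          0.        ] [0.50585462 0.04726504 1.36705   ]
{'t': 0.1, 'qpos': array([-1.36310971,  0.47772647,  0.02237359,  1.55635661, -0.01150624,
        1.10927793, -0.08307576]), 'joint_vel': array([-3.74274933e-04, -4.82580401e-04,  7.48914760e-04, -3.36278879e-03,
       -2.55101001e-04, -2.28440522e-05, -2.58121590e-04]), 'effort': array([ 4.53047542e-03, -5.97764432e+01,  1.61332011e+00, -2.81957263e+01,
        1.27371575e-02,  5.13498700e-03, -2.00890167e-05]), 'tcp_pos': array([0.20950054, 0.64114061, 0.24941574]), 'tcp_rot': array([-4.93935604e-01, -3.10238690e+00,  2.56744761e-03]), 'contact_force': array([-0.77342661,  0.55874434,  0.05064369]), 'wrist_torque': array([-0.07121246, -0.02426826,  0.03611602]), 'grasp_force': 0.0, 'grip_width': 0.08557066895940899} 0.019 [[-0.951  0.311 -0.   ]
 [ 0.311  0.951 -0.002]
 [-0.    -0.002 -1.   ]]
```

View pics/top0.png

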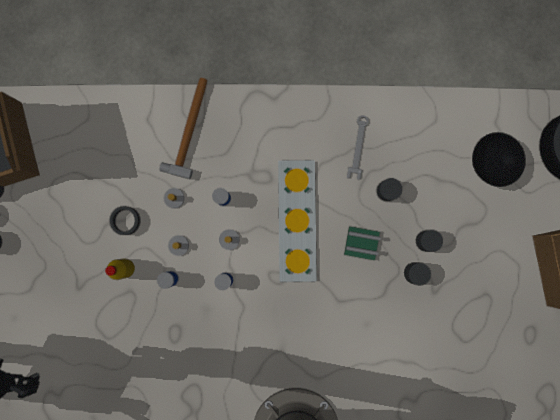

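View pics/scene0.png

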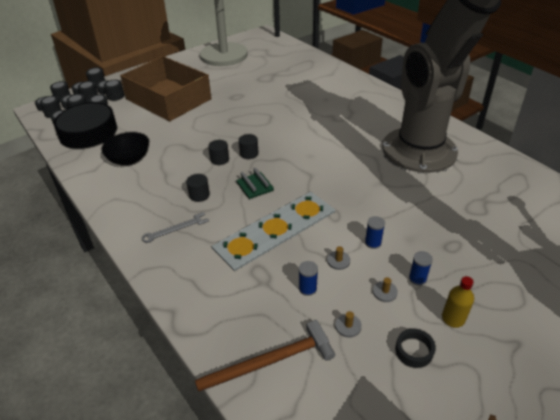

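The top view shows three housings at about (389,190), (429,240) and (417,273). Cores are at (221,198), (168,280) and (223,282), plates at (174,198), (179,245) and (229,240). The nests are at (297,181), (297,221) and (297,262), and the cradle is at (365,243). I'll enlarge both views to measure these.

```bash
python3 - <<'E'
from h import *
im=cv2.imread('pics/top0.png')
im=cv2.convertScaleAbs(im,alpha=1.6,beta=25)
crop(im,100,170,260,300,5,'c1.png'); crop(im,340,165,450,290,5,'c2.png')
E
```

```text
(no output)
```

View pics/c1.png

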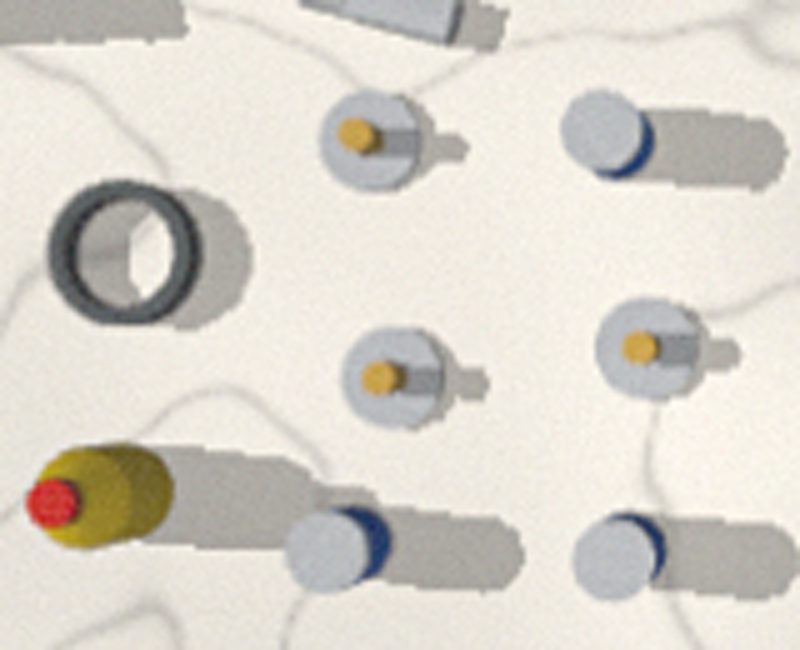

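View pics/c2.png

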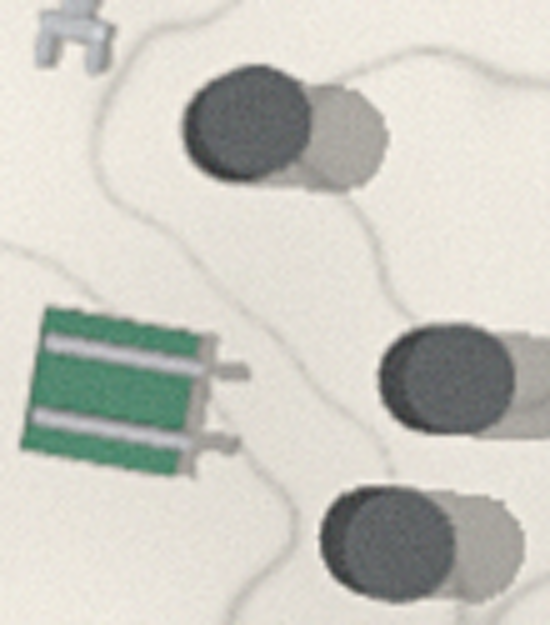

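The left crop shows plate discs at (370,141), (394,379) and (648,348), and core tops at (603,131), (328,550) and (615,557). The right crop shows housing tops at (254,123), (457,379) and (398,543). The cradle bars run (47,342)-(203,368) and (34,416)-(190,442).

```bash
python3 - <<'E'
from h import *
def P(l,x0,y0,z): 
    r=px2w('top',[[x0+u/5-.4,y0+v/5-.4] for u,v in l],z); print(r[:,:2].round(4).tolist()); return r
print('plates');P([(370,141),(394,379),(648,348)],100,170,.008)
print('cores');P([(603,131),(328,550),(615,557)],100,170,.072)
print('hous');P([(254,123),(457,379),(398,543)],340,165,.056)
print('bars');b=P([(47,342),(203,368),(34,416),(190,442)],340,165,.035);print(b.mean(0))
d=b[1]-b[0]+b[3]-b[2];print('bar dir',np.degrees(np.arctan2(d[1],d[0])))
im=cv2.imread('pics/top0.png').astype(int)
m=((im[:,:,2]>120)&(im[:,:,0]<60)&(im[:,:,1]>90)).astype(np.uint8)
n,l,s,c=cv2.connectedComponentsWithStats(m)
k=[i for i in range(1,n) if s[i,4]>100];print(s[k,4]);q=px2w('top',c[k],.010);print(q.round(4));d=q[-1]-q[0];print(np.linalg.norm(np.diff(q,axis=0),axis=1),np.degrees(np.arctan2(d[1],d[0])))
o=manip.get_obs();print(R.from_rotvec(o['tcp_rot']).as_matrix().round(3)[:2,:2])
E
```

```text
plates
[[0.6268, 0.3377], [0.4971, 0.3216], [0.5155, 0.1834]]
cores
[[0.6274, 0.2022], [0.4089, 0.3415], [0.4074, 0.1925]]
hous
[[0.6505, -0.2438], [0.5166, -0.3508], [0.4307, -0.3191]]
bars
[[0.5348, -0.1373], [0.5217, -0.2205], [0.4955, -0.1305], [0.4824, -0.2136]]
[ 0.50857117 -0.17546181  0.035     ]
bar dir -98.97536429833872
[417 431 422]
[[ 6.785e-01  3.000e-03  1.000e-02]
 [ 5.688e-01  6.000e-04  1.000e-02]
 [ 4.588e-01 -1.200e-03  1.000e-02]]
[0.10975566 0.10993489] -178.90939613782865
[[-0.951  0.311]
 [ 0.311  0.951]]
```

```bash
cat >> h.py <<'E'
# world targets -> numbers for the moves. way: list of (x,y,z,yaw_deg of tool y, hand)
def plan(way,start=None):
    o=manip.get_obs(); M=R.from_rotvec(o['tcp_rot']).as_matrix(); p=np.array(o['tcp_pos'])
    if start is not None: p=np.array(start[:3]); yaw=start[3]
    else: yaw=np.degrees(np.arctan2(M[1,1],M[0,1]))
    print('at',p.round(4),'yaw',round(yaw,1),'w',round(o['grip_width'],4),'gf',round(o['grasp_force'],1),'t',round(o['t'],1),'F',np.round(o['contact_force'],1))
    for w in way:
        q=np.array(w[:3]);dy=(w[3]-yaw+90)%180-90
        n=max(1,int(np.ceil(max(np.linalg.norm(q-p)/.22,abs(np.radians(dy))/.68))))
        for i in range(n):
            a=np.radians(yaw); ty=np.array([np.cos(a),np.sin(a),0]); tz=np.array([0,0,-1.]); tx=np.cross(ty,tz)
            d=(q-p)/n*100
            print('  ',[round(float(d@v),2) for v in(tx,ty,tz)],round(float(np.radians(-dy/n)),3))
            yaw+=dy/n
        p=q
def plate():pass
E
python3 - <<'E'
from h import *
plan([(.6505,-.2438,.16,-9),(.6505,-.2438,.03,-9)])
E
```

```text
at [0.2095 0.6411 0.2494] yaw 71.9 w 0.0856 gf 0.0 t 0.1 F [-0.8  0.6  0.1]
   [-13.88, -14.08, 1.79] 0.282
   [-17.26, -9.66, 1.79] 0.282
   [-19.26, -4.47, 1.79] 0.282
   [-19.75, 1.08, 1.79] 0.282
   [-18.66, 6.54, 1.79] 0.282
   [0.0, 0.0, 13.0] -0.0
```

Call:
{"api": "apply_moves", "payload": {
  "targets": [
    [[-13.88,-14.08,1.79],0.282,8.5],
    [[-13.88,-14.08,1.79],0.282,8.5],
    [[-13.88,-14.08,1.79],0.282,8.5],
    [[-13.88,-14.08,1.79],0.282,8.5],
    [[-13.88,-14.08,1.79],0.282,8.5]
  ]
}}

```text
t: 0.6
tcp_pos: [0.302, 0.4572, 0.2315]
tcp_rot: [0.939, 2.996, -0.008]
contact_force: [0.1, 0.6, -0.1]
grip_width: 0.085
grasp_force: 0.0
```

Call:
{"api": "apply_moves", "payload": {
  "targets": [
    [[-17.26,-9.66,1.79],0.282,8.5],
    [[-17.26,-9.66,1.79],0.282,8.5],
    [[-17.26,-9.66,1.79],0.282,8.5],
    [[-17.26,-9.66,1.79],0.282,8.5],
    [[-17.26,-9.66,1.79],0.282,8.5]
  ]
}}

```text
t: 1.1
tcp_pos: [0.3885, 0.2811, 0.2139]
tcp_rot: [1.351, 2.835, -0.005]
contact_force: [-0.7, 0.0, -0.4]
grip_width: 0.085
grasp_force: 0.0
```

Call:
{"api": "apply_moves", "payload": {
  "targets": [
    [[-19.26,-4.47,1.79],0.282,8.5],
    [[-19.26,-4.47,1.79],0.282,8.5],
    [[-19.26,-4.47,1.79],0.282,8.5],
    [[-19.26,-4.47,1.79],0.282,8.5],
    [[-19.26,-4.47,1.79],0.282,8.5]
  ]
}}

```text
t: 1.6
tcp_pos: [0.4765, 0.1047, 0.1964]
tcp_rot: [1.736, 2.616, -0.003]
contact_force: [0.2, 0.3, 0.2]
grip_width: 0.0852
grasp_force: 0.0
```

Call:
{"api": "apply_moves", "payload": {
  "targets": [
    [[-19.75,1.08,1.79],0.282,8.5],
    [[-19.75,1.08,1.79],0.282,8.5],
    [[-19.75,1.08,1.79],0.282,8.5],
    [[-19.75,1.08,1.79],0.282,8.5],
    [[-19.75,1.08,1.79],0.282,8.5]
  ]
}}

```text
t: 2.1
tcp_pos: [0.5646, -0.0727, 0.1786]
tcp_rot: [2.084, 2.346, -0.003]
contact_force: [-0.2, -0.1, 0.5]
grip_width: 0.085
grasp_force: 0.0
```

Call:
{"api": "apply_moves", "payload": {
  "targets": [
    [[-18.66,6.54,1.79],0.282,8.5],
    [[-18.66,6.54,1.79],0.282,8.5],
    [[-18.66,6.54,1.79],0.282,8.5],
    [[-18.66,6.54,1.79],0.282,8.5],
    [[-18.66,6.54,1.79],0.282,8.5]
  ]
}}

```text
t: 2.6
tcp_pos: [0.6519, -0.2491, 0.1598]
tcp_rot: [2.391, 2.033, -0.005]
contact_force: [0.1, 0.2, 0.2]
grip_width: 0.0852
grasp_force: 0.0
```

```bash
python3 - <<'E'
from h import *
plan([(.6505,-.2438,.16,-9),(.6505,-.2438,.026,-9)])
E
```

```text
at [ 0.6519 -0.2491  0.1598] yaw -9.2 w 0.0852 gf 0.0 t 2.6 F [0.1 0.2 0.2]
   [0.5, -0.22, -0.02] -0.004
   [0.0, 0.0, 13.4] -0.0
```

Call:
{"api": "apply_moves", "payload": {
  "targets": [
    [[0,0,4],0,8.5],
    [[0,0,8],0,8.5],
    [[0,0,10],0,8.5],
    [[0,0,13.4],0,8.5],
    [[0,0,13.4],0,8.5]
  ]
}}

```text
t: 3.1
tcp_pos: [0.6488, -0.239, 0.0218]
tcp_rot: [-2.379, -2.039, 0.006]
contact_force: [-0.3, 1.2, -0.2]
grip_width: 0.085
grasp_force: 0.0
```

Call:
{"api": "apply_moves", "payload": {
  "targets": [
    [[0,0,0],0,8.5],
    [[0,0,0],0,8.5],
    [[0,0,0],0,5],
    [[0,0,0],0,5],
    [[0,0,0],0,5]
  ],
  "newtons": 25
}}

```text
t: 3.6
tcp_pos: [0.6522, -0.2431, 0.0287]
tcp_rot: [2.386, 2.042, 0.002]
contact_force: [-1.9, 2.3, 5.3]
grip_width: 0.0604
grasp_force: 26.3
```

Call:
{"api": "apply_moves", "payload": {
  "targets": [
    [[0,0,0],0,5],
    [[0,0,0],0,5],
    [[0,0,0],0,5],
    [[0,0,0],0,5],
    [[0,0,0],0,5]
  ]
}}

```text
t: 4.1
tcp_pos: [0.6522, -0.2431, 0.0287]
tcp_rot: [2.386, 2.042, 0.002]
contact_force: [-2.2, 0.9, 4.7]
grip_width: 0.0605
grasp_force: 26.3
```

Call:
{"api": "apply_moves", "payload": {
  "targets": [
    [[0,0,-2],0,5],
    [[0,0,-4],0,5],
    [[0,0,-6],0,5],
    [[0,0,-8],0,5],
    [[0,0,-8],0,5]
  ]
}}

```text
t: 4.6
tcp_pos: [0.6532, -0.2441, 0.1111]
tcp_rot: [2.383, 2.039, 0.005]
contact_force: [0.3, -0.1, -2.6]
grip_width: 0.0603
grasp_force: 28.6
```

```bash
python3 - <<'E'
from h import *
plan([])
im=grab('scene','s1.png'); p=w2px('scene',[manip.get_obs()['tcp_pos']])[0].astype(int);print(p)
im=cv2.convertScaleAbs(im,alpha=1.8,beta=25)
crop(im,max(p[0]-60,0),max(p[1]-80,0),p[0]+60,p[1]+60,5,'s1c.png')
E
```

```text
at [ 0.6532 -0.2441  0.1111] yaw -8.9 w 0.0603 gf 28.6 t 4.6 F [ 0.3 -0.1 -2.6]
[193 164]
```

View pics/s1c.png

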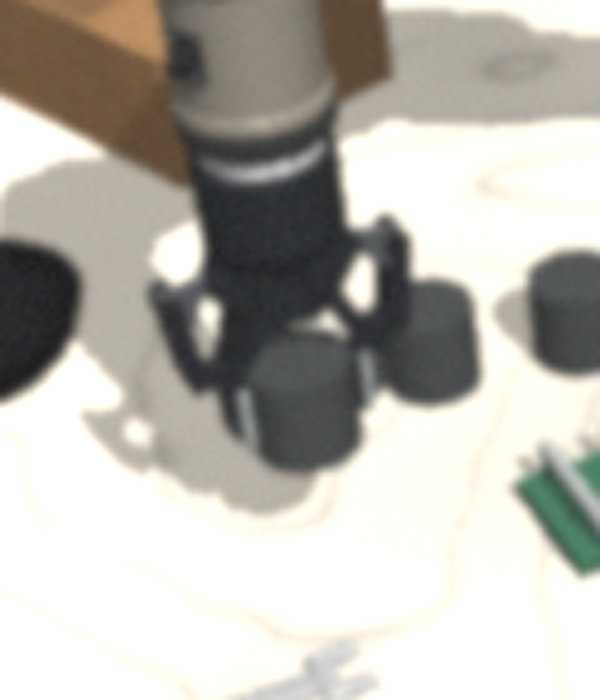

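The housing is held and did not swing under gravity, so the pads grip firmly. I'll regrip a little higher with the pad axis along the cradle bars, then tilt it over a bar edge.

Call:
{"api": "apply_moves", "payload": {
  "targets": [
    [[0,0,0],0.66,5],
    [[0,0,0],0.66,5],
    [[0,0,0],0.66,5],
    [[0,0,0],0.66,5],
    [[0,0,0],0.66,5]
  ]
}}

```text
t: 5.15
tcp_pos: [0.6506, -0.2423, 0.1054]
tcp_rot: [-2.921, -1.152, 0.003]
contact_force: [0.9, -0.2, -2.9]
grip_width: 0.0605
grasp_force: 28.6
```

Call:
{"api": "apply_moves", "payload": {
  "targets": [
    [[0,0,0],0.66,5],
    [[0,0,0],0.66,5],
    [[0,0,0],0.66,5],
    [[0,0,0],0.66,5],
    [[0,0,0],0.66,5]
  ]
}}

```text
t: 5.65
tcp_pos: [0.6507, -0.2422, 0.1053]
tcp_rot: [-3.138, -0.143, 0.004]
contact_force: [-0.2, -1.0, -3.6]
grip_width: 0.0604
grasp_force: 28.6
```

Call:
{"api": "apply_moves", "payload": {
  "targets": [
    [[0,0,4],0.25,5],
    [[0,0,7.5],0.25,5],
    [[0,0,8.0],0.25,5],
    [[0,0,8.0],0.25,5],
    [[0,0,8.0],0.25,8.5]
  ]
}}

```text
t: 6.15
tcp_pos: [0.651, -0.2428, 0.0262]
tcp_rot: [-3.132, 0.241, 0.002]
contact_force: [0.1, 0.0, 0.1]
grip_width: 0.0728
grasp_force: 0.0
```

Call:
{"api": "apply_moves", "payload": {
  "targets": [
    [[0,0,0],0,8.5],
    [[0,0,0],0,8.5],
    [[0,0,-0.7],0,8.5],
    [[0,0,-0.7],0,8.5],
    [[0,0,-0.7],0,5]
  ]
}}

```text
t: 6.65
tcp_pos: [0.6517, -0.2431, 0.0344]
tcp_rot: [3.132, -0.242, 0.001]
contact_force: [0.8, 0.0, -0.0]
grip_width: 0.0731
grasp_force: 0.0
```

Call:
{"api": "apply_moves", "payload": {
  "targets": [
    [[0,0,0],0,5],
    [[0,0,0],0,5],
    [[0,0,0],0,5],
    [[0,0,0],0,5],
    [[0,0,0],0,5]
  ]
}}

```text
t: 7.15
tcp_pos: [0.6515, -0.2428, 0.0342]
tcp_rot: [-3.132, 0.242, -0.0]
contact_force: [-1.4, 2.5, 5.5]
grip_width: 0.0606
grasp_force: 26.8
```

```bash
cat >> h.py <<'E'
C=np.array([.5086,-.1755]);XP=np.array([.9878,-.1560]);YP=np.array([.1560,.9878])
def cr(x,y,z,yaw=-99): return (*(C+x*XP+y*YP),z,yaw)   # cradle coordinates -> waypoint
E
python3 - <<'E'
from h import *
p=manip.get_obs()['tcp_pos']
plan([(p[0],p[1],.12,-99),cr(.053,0,.12),cr(.053,0,.072),cr(.0588,0,.047),cr(.10,0,.05),cr(.11,0,.029)])
E
```

```text
at [ 0.6515 -0.2428  0.0342] yaw -98.8 w 0.0606 gf 26.8 t 7.2 F [-1.4  2.5  5.5]
   [0.0, 0.0, -8.58] 0.003
   [-9.87, -4.41, 0.0] -0.0
   [0.0, 0.0, 4.8] -0.0
   [0.58, -0.0, 2.5] -0.0
   [4.12, -0.0, -0.3] -0.0
   [1.0, -0.0, 2.1] -0.0
```

Call:
{"api": "apply_moves", "payload": {
  "targets": [
    [[0,0,-4],0,5],
    [[0,0,-8.6],0,5],
    [[-5,-2.2,-8.6],0,5],
    [[-9.87,-4.4,-8.6],0,5],
    [[-9.87,-4.4,-8.6],0,5]
  ]
}}

```text
t: 7.65
tcp_pos: [0.554, -0.1807, 0.1177]
tcp_rot: [-3.127, 0.243, 0.012]
contact_force: [0.5, -0.0, -2.2]
grip_width: 0.0599
grasp_force: 29.4
```

Call:
{"api": "apply_moves", "payload": {
  "targets": [
    [[0,0,0],0,5],
    [[0,0,2.5],0,5],
    [[0,0,4.0],0,5],
    [[0,0,4.8],0,5],
    [[0,0,4.8],0,5]
  ]
}}

```text
t: 8.15
tcp_pos: [0.5602, -0.1845, 0.0705]
tcp_rot: [3.132, -0.242, -0.004]
contact_force: [0.3, 0.1, -2.0]
grip_width: 0.0599
grasp_force: 29.4
```

Call:
{"api": "apply_moves", "payload": {
  "targets": [
    [[0,0,0],0,5],
    [[0.15,0,0.6],0,5],
    [[0.3,0,1.2],0,5],
    [[0.45,0,1.8],0,5],
    [[0.58,0,2.5],0,5]
  ]
}}

```text
t: 8.65
tcp_pos: [0.5676, -0.1854, 0.047]
tcp_rot: [3.132, -0.242, 0.003]
contact_force: [5.1, 1.6, 19.2]
grip_width: 0.0601
grasp_force: 31.3
```

```bash
python3 - <<'E'
from h import *
plan([cr(.0588,0,.047),cr(.10,0,.05),cr(.11,0,.029)])
im=grab('scene','s2.png'); p=w2px('scene',[manip.get_obs()['tcp_pos']])[0].astype(int);print(p)
im=cv2.convertScaleAbs(im,alpha=1.8,beta=25)
crop(im,max(p[0]-50,0),max(p[1]-60,0),p[0]+50,p[1]+50,5,'s2c.png')
E
```

```text
at [ 0.5676 -0.1854  0.047 ] yaw -98.8 w 0.0601 gf 31.3 t 8.7 F [ 5.1  1.6 19.2]
   [-0.1, -0.05, -0.0] 0.003
   [4.12, -0.0, -0.3] -0.0
   [1.0, -0.0, 2.1] -0.0
[233 180]
```

View pics/s2c.png

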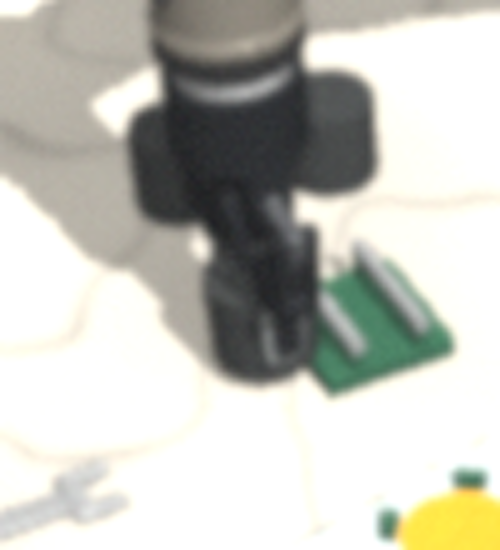

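Call:
{"api": "apply_moves", "payload": {
  "targets": [
    [[2,0,-3],0,5],
    [[6,0,-6],0,5],
    [[6,0,-6],0,5],
    [[6,0,-6],0,5],
    [[6,0,-6],0,5]
  ]
}}

```text
t: 9.2
tcp_pos: [0.6244, -0.1941, 0.1056]
tcp_rot: [-3.132, 0.243, 0.004]
contact_force: [-1.0, 0.1, -3.6]
grip_width: 0.0599
grasp_force: 29.7
```

```bash
python3 - <<'E'
from h import *
plan([])
im=grab('scene','s3.png'); p=w2px('scene',[manip.get_obs()['tcp_pos']])[0].astype(int);print(p)
im=cv2.convertScaleAbs(im,alpha=3.5,beta=40)
crop(im,max(p[0]-35,0),max(p[1]-40,0),p[0]+35,p[1]+35,8,'s3c.png')
E
```

```text
at [ 0.6244 -0.1941  0.1056] yaw -98.9 w 0.0599 gf 29.7 t 9.2 F [-1.   0.1 -3.6]
[212 170]
```

View pics/s3c.png

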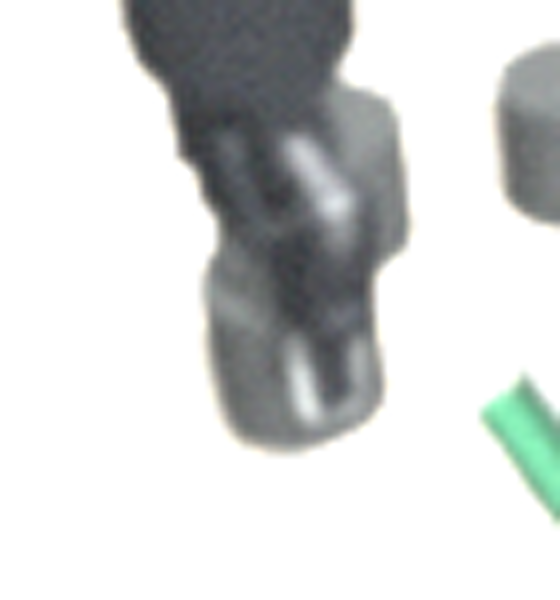

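The housing has tilted about 15° and slipped up in the pads: the long pad contact resists twisting. I'll set it down and grip only its top rim, so it pivots easily. Then I'll lay it into the cradle over the north bar ends.

Call:
{"api": "apply_moves", "payload": {
  "targets": [
    [[0,0,4],0,5],
    [[0,0,7],0,5],
    [[0,0,7.4],0,5],
    [[0,0,7.4],0,8.5],
    [[0,0,7.4],0,8.5]
  ],
  "newtons": 20
}}

```text
t: 9.75
tcp_pos: [0.625, -0.1946, 0.0326]
tcp_rot: [3.132, -0.243, -0.001]
contact_force: [-0.3, -0.1, 0.0]
grip_width: 0.0845
grasp_force: 0.0
```

Call:
{"api": "apply_moves", "payload": {
  "targets": [
    [[0,0,0],0,8.5],
    [[0,0,0],0,8.5],
    [[0,0,-4],0,8.5],
    [[0,0,-8],0,8.5],
    [[0,0,-8],0,8.5]
  ]
}}

```text
t: 10.25
tcp_pos: [0.6283, -0.1965, 0.1183]
tcp_rot: [3.13, -0.243, 0.013]
contact_force: [0.1, -1.2, 1.1]
grip_width: 0.0849
grasp_force: 0.0
```

Call:
{"api": "apply_moves", "payload": {
  "targets": [
    [[0,0,0],-0.7,8.5],
    [[0,0,0],-0.7,8.5],
    [[0,0,0],-0.7,8.5],
    [[0,0,0],-0.7,8.5],
    [[0,0,0],-0.7,8.5]
  ]
}}

```text
t: 10.75
tcp_pos: [0.6255, -0.1943, 0.1126]
tcp_rot: [-3.023, -0.855, -0.0]
contact_force: [0.3, -0.1, -0.1]
grip_width: 0.0852
grasp_force: 0.0
```

Call:
{"api": "apply_moves", "payload": {
  "targets": [
    [[0,0,0],-0.7,8.5],
    [[0,0,0],-0.7,8.5],
    [[0,0,0],-0.7,8.5],
    [[0,0,0],-0.7,8.5],
    [[0,0,0],-0.7,8.5]
  ]
}}

```text
t: 11.25
tcp_pos: [0.6254, -0.1944, 0.1126]
tcp_rot: [-2.546, -1.839, -0.0]
contact_force: [-0.0, -1.3, 0.2]
grip_width: 0.085
grasp_force: 0.0
```

```bash
python3 - <<'E'
from h import *
plan([])
im=grab('top','t4.png'); p=w2px('top',[.6244,-.194,.05])[0].astype(int);print(p)
im=cv2.convertScaleAbs(im,alpha=2.5,beta=30)
crop(im,p[0]-60,p[1]-40,p[0]+60,p[1]+50,6,'t4c.png')
E
```

```text
at [ 0.6254 -0.1944  0.1126] yaw -18.3 w 0.085 gf 0.0 t 11.2 F [-0.  -1.3  0.2]
[371 199]
```

View pics/t4c.png

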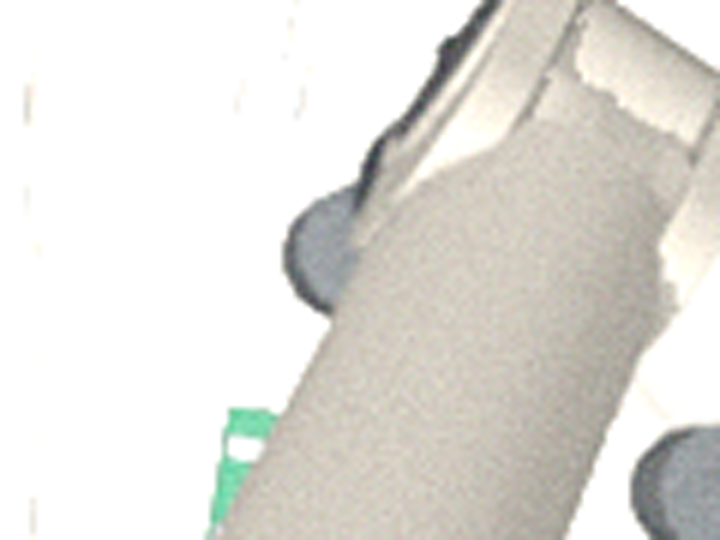

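The arm hides the right half of the picture, but the housing stands upright with its left edge at (287,250) in the crop. That puts its top centre at about (360,253).

```bash
python3 - <<'E'
from h import *
q=px2w('top',[[370.6,200.8]],.056)[0];print(q)
plan([(.6254,-.1944,.1126,-9),(q[0],q[1],.06,-9),(q[0],q[1],.14,-9),cr(0,.076,.14,-9),cr(0,.076,.078,-9)])
E
```

```text
[ 0.61933769 -0.19124925  0.056     ]
at [ 0.6254 -0.1946  0.1127] yaw -18.1 w 0.085 gf 0.0 t 11.3 F [-0.4 -0.1  0.1]
   [0.02, -0.0, 0.01] -0.159
   [0.22, -0.65, 5.26] -0.0
   [0.0, 0.0, -8.0] -0.0
   [7.42, -11.19, 0.0] -0.0
   [0.0, 0.0, 6.2] -0.0
```

Call:
{"api": "apply_moves", "payload": {
  "targets": [
    [[0,0,0],-0.14,8.5],
    [[0,0,0],-0.16,8.5],
    [[0.2,-0.5,2],-0.16,8.5],
    [[0.2,-0.5,5.26],-0.16,8.5],
    [[0.2,-0.5,5.26],-0.16,8.5]
  ]
}}

```text
t: 11.8
tcp_pos: [0.6187, -0.1895, 0.0564]
tcp_rot: [-2.395, -2.023, 0.006]
contact_force: [-0.7, 0.2, -0.4]
grip_width: 0.085
grasp_force: 0.0
```

Call:
{"api": "apply_moves", "payload": {
  "targets": [
    [[0,0,0],0,8.5],
    [[0,0,0],0,5],
    [[0,0,0],0,5],
    [[0,0,0],0,5],
    [[0,0,0],0,5]
  ],
  "newtons": 22
}}

```text
t: 12.3
tcp_pos: [0.6224, -0.1914, 0.0619]
tcp_rot: [2.396, 2.029, 0.003]
contact_force: [-1.1, 0.7, 6.1]
grip_width: 0.0589
grasp_force: 23.1
```

Call:
{"api": "apply_moves", "payload": {
  "targets": [
    [[0,0,-3],0,5],
    [[0,0,-6],0,5],
    [[0,0,-8],0,5],
    [[0,0,-8],0,5],
    [[0,0,-8],0,5]
  ]
}}

```text
t: 12.8
tcp_pos: [0.6213, -0.1906, 0.1399]
tcp_rot: [-2.397, -2.031, -0.001]
contact_force: [0.1, 0.7, -3.7]
grip_width: 0.0585
grasp_force: 26.2
```

```bash
python3 - <<'E'
from h import *
z=manip.get_obs()['tcp_pos'][2]
plan([cr(0,.076,z,-9),cr(0,.076,.086,-9),cr(0,.0655,.086,-9)])
E
```

```text
at [ 0.6213 -0.1906  0.1399] yaw -9.5 w 0.0585 gf 26.2 t 12.8 F [ 0.1  0.7 -3.7]
   [7.23, -11.43, 0.0] -0.008
   [0.0, 0.0, 5.39] -0.0
   [-1.05, 0.0, 0.0] -0.0
```

Call:
{"api": "apply_moves", "payload": {
  "targets": [
    [[3,-4,0],0,5],
    [[6,-8,0],0,5],
    [[7.23,-11.4,0],0,5],
    [[7.23,-11.4,0],0,5],
    [[7.23,-11.4,0],0,5]
  ]
}}

```text
t: 13.3
tcp_pos: [0.5199, -0.1002, 0.1392]
tcp_rot: [-2.395, -2.031, 0.002]
contact_force: [0.9, -0.1, -2.9]
grip_width: 0.0584
grasp_force: 26.2
```

Call:
{"api": "apply_moves", "payload": {
  "targets": [
    [[0,0,2.5],0,5],
    [[0,0,4.5],0,5],
    [[0,0,5.4],0,5],
    [[0,0,5.4],0,5],
    [[0,0,5.4],0,5]
  ]
}}

```text
t: 13.8
tcp_pos: [0.5216, -0.1016, 0.0864]
tcp_rot: [2.397, 2.029, -0.0]
contact_force: [0.9, -0.6, -2.4]
grip_width: 0.0585
grasp_force: 26.2
```

Call:
{"api": "apply_moves", "payload": {
  "targets": [
    [[-0.5,0,0],0,5],
    [[-1.05,0,0],0,5],
    [[-1.6,0,-0.25],0,5],
    [[-2.2,0,-0.45],0,5],
    [[-2.8,0,-0.55],0,5]
  ]
}}

```text
t: 14.3
tcp_pos: [0.5166, -0.1289, 0.0922]
tcp_rot: [2.397, 2.03, 0.001]
contact_force: [0.4, 2.7, -2.6]
grip_width: 0.0583
grasp_force: 25.7
```

Call:
{"api": "apply_moves", "payload": {
  "targets": [
    [[-0.6,0,0],0,5],
    [[-1.2,0,0.1],0,5],
    [[-1.8,0,0.15],0,5],
    [[-2.3,0,0.4],0,5],
    [[-2.9,0,0.7],0,5]
  ]
}}

```text
t: 14.8
tcp_pos: [0.5118, -0.1583, 0.085]
tcp_rot: [2.397, 2.029, 0.0]
contact_force: [0.7, 1.1, 5.4]
grip_width: 0.0584
grasp_force: 27.1
```

```bash
python3 - <<'E'
from h import *
plan([])
im=grab('scene','s5.png'); p=w2px('scene',[manip.get_obs()['tcp_pos']])[0].astype(int);print(p)
im=cv2.convertScaleAbs(im,alpha=3,beta=40)
crop(im,max(p[0]-45,0),max(p[1]-40,0),p[0]+45,p[1]+40,7,'s5c.png')
E
```

```text
at [ 0.5118 -0.1583  0.085 ] yaw -9.5 w 0.0584 gf 27.1 t 14.8 F [0.7 1.1 5.4]
[254 166]
```

View pics/s5c.png

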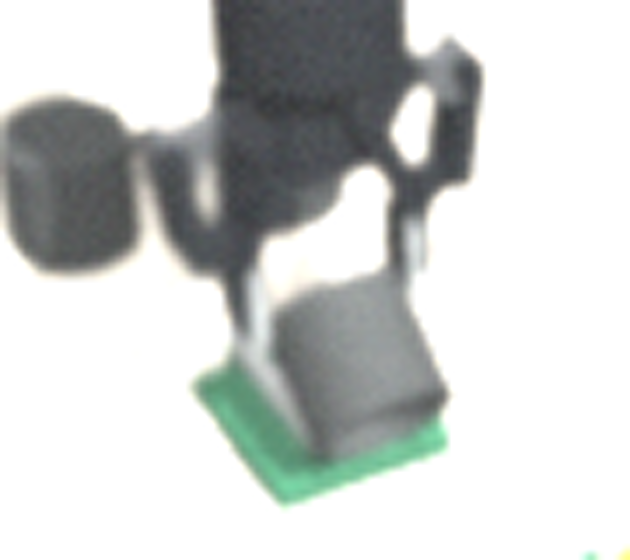

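It's working: the housing is tilted about 60° over the bars with its mouth edge facing me at (380,440). I'll finish laying it down.

Call:
{"api": "apply_moves", "payload": {
  "targets": [
    [[-0.5,0,0.4],0,5],
    [[-0.9,0,0.8],0,5],
    [[-1.3,0,1.2],0,5],
    [[-1.6,0,1.6],0,5],
    [[-1.6,0,1.8],0,5]
  ]
}}

```text
t: 15.35
tcp_pos: [0.5086, -0.1757, 0.0668]
tcp_rot: [2.397, 2.026, -0.002]
contact_force: [-3.5, -6.8, 7.8]
grip_width: 0.0584
grasp_force: 28.6
```

Call:
{"api": "apply_moves", "payload": {
  "targets": [
    [[0,0,0],0,5],
    [[0,0,0],0,7],
    [[0,0,0],0,8.5],
    [[0,0,0],0,8.5],
    [[0,0,-8],0,8.5]
  ]
}}

```text
t: 15.85
tcp_pos: [0.5052, -0.1708, 0.1121]
tcp_rot: [-2.389, -2.027, 0.012]
contact_force: [1.2, 1.1, 0.2]
grip_width: 0.0849
grasp_force: 0.0
```

Call:
{"api": "apply_moves", "payload": {
  "targets": [
    [[0,0,-5],0,8.5],
    [[0,0,-5],0,8.5],
    [[0,0,-5],0,8.5],
    [[0,0,-5],0,8.5],
    [[0,0,-5],0,8.5]
  ]
}}

```text
t: 16.35
tcp_pos: [0.508, -0.1724, 0.1654]
tcp_rot: [-2.395, -2.03, 0.003]
contact_force: [0.5, 0.1, 0.2]
grip_width: 0.0849
grasp_force: 0.0
```

```bash
python3 - <<'E'
from h import *
plan([])
im=grab('scene','s6.png'); p=w2px('scene',[.5086,-.1755,.05])[0].astype(int);print(p)
im=cv2.convertScaleAbs(im,alpha=3,beta=40)
crop(im,max(p[0]-35,0),max(p[1]-35,0),p[0]+35,p[1]+35,8,'s6c.png')
E
```

```text
at [ 0.508  -0.1724  0.1654] yaw -9.4 w 0.0849 gf 0.0 t 16.4 F [0.5 0.1 0.2]
[253 173]
```

View pics/s6c.png

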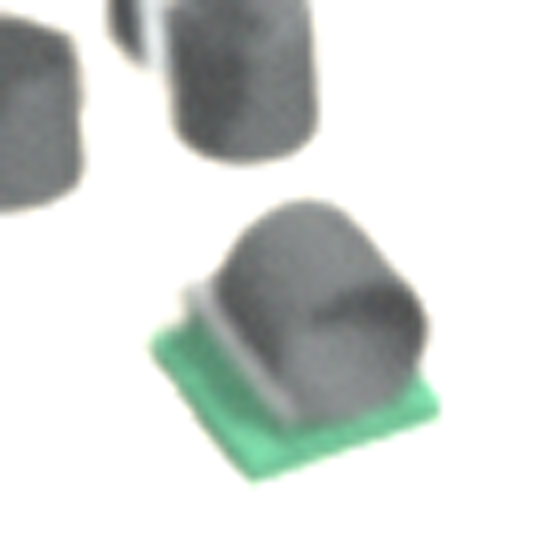

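The housing is now lying in the cradle with its mouth facing north, the mouth centre near (368,350) in the crop. Next I'll grip the mouth end with a small overlap, so the heavy floor end swings down on lifting.

```bash
python3 - <<'E'
from h import *
p=w2px('scene',[.5086,-.1755,.05])[0].astype(int)
for y in (.03,.04,.05,.06):
    c=cr(0,y,.0587); l=[]
    for a in np.radians([0,90,180,270]): l.append([*(C+.03*np.cos(a)*XP+y*YP),.0587+.03*np.sin(a)])
    print(y,((w2px('scene',l)-(p-35))*8).round(0).tolist())
for y in(.037,.042,.047,.052): plan([cr(0,y,.1654,-9),cr(0,y,.0587,-9)])
E
```

```text
0.03 [[240.0, 334.0], [314.0, 237.0], [396.0, 280.0], [323.0, 375.0]]
0.04 [[253.0, 350.0], [327.0, 252.0], [409.0, 295.0], [336.0, 391.0]]
0.05 [[265.0, 366.0], [340.0, 268.0], [423.0, 311.0], [349.0, 406.0]]
0.06 [[279.0, 382.0], [354.0, 284.0], [437.0, 326.0], [362.0, 422.0]]
at [ 0.5081 -0.1725  0.1654] yaw -9.5 w 0.085 gf 0.0 t 16.4 F [ 0.6 -0.   0.7]
   [3.42, 0.07, 0.0] -0.008
   [0.0, 0.0, 10.67] -0.0
at [ 0.5081 -0.1725  0.1654] yaw -9.5 w 0.085 gf 0.0 t 16.4 F [ 0.6 -0.   0.7]
   [3.92, 0.06, 0.0] -0.008
   [0.0, 0.0, 10.67] -0.0
at [ 0.5081 -0.1725  0.1654] yaw -9.5 w 0.085 gf 0.0 t 16.4 F [ 0.6 -0.   0.7]
   [4.42, 0.06, 0.0] -0.008
   [0.0, 0.0, 10.67] -0.0
at [ 0.5081 -0.1725  0.1654] yaw -9.5 w 0.085 gf 0.0 t 16.4 F [ 0.6 -0.   0.7]
   [4.92, 0.05, 0.0] -0.008
   [0.0, 0.0, 10.67] -0.0
```

Call:
{"api": "apply_moves", "payload": {
  "targets": [
    [[3,0.05,0],0,8.5],
    [[5.42,0.05,0],0,8.5],
    [[5.42,0.05,4],0,8.5],
    [[5.42,0.05,8],0,8.5],
    [[5.42,0.05,10.6],0,8.5]
  ]
}}

```text
t: 16.9
tcp_pos: [0.5167, -0.1187, 0.0576]
tcp_rot: [-2.394, -2.03, 0.004]
contact_force: [-0.8, 0.6, 0.1]
grip_width: 0.085
grasp_force: 0.0
```

Call:
{"api": "apply_moves", "payload": {
  "targets": [
    [[0,0,0],0,8.5],
    [[0,0,0],0,8.5],
    [[0,0,0],0,5],
    [[0,0,0],0,5],
    [[0,0,0],0,5]
  ],
  "newtons": 20
}}

```text
t: 17.4
tcp_pos: [0.5187, -0.1194, 0.0621]
tcp_rot: [2.397, 2.03, 0.002]
contact_force: [-2.8, 1.0, 5.6]
grip_width: 0.0585
grasp_force: 20.5
```

Call:
{"api": "apply_moves", "payload": {
  "targets": [
    [[0,0,0],0,5],
    [[0,0,-1],0,5],
    [[0,0,-3],0,5],
    [[0,0,-5],0,5],
    [[0,0,-8],0,5]
  ]
}}

```text
t: 17.9
tcp_pos: [0.5175, -0.1192, 0.1415]
tcp_rot: [-2.396, -2.03, 0.002]
contact_force: [0.8, 0.6, -2.2]
grip_width: 0.0583
grasp_force: 22.2
```

Call:
{"api": "apply_moves", "payload": {
  "targets": [
    [[0,0,-2],0,5],
    [[0,0,-2],0,5],
    [[0,0,-2],0,5],
    [[0,0,-2],0,5],
    [[0,0,-2],0,5]
  ]
}}

```text
t: 18.4
tcp_pos: [0.5175, -0.1193, 0.1596]
tcp_rot: [-2.396, -2.03, 0.003]
contact_force: [0.9, -0.2, -3.5]
grip_width: 0.0584
grasp_force: 22.2
```

```bash
python3 - <<'E'
from h import *
plan([(.6785,.003,.16,-9),(.6785,.003,.066,-9)])
im=grab('scene','s7.png'); p=w2px('scene',[manip.get_obs()['tcp_pos']])[0].astype(int);print(p)
im=cv2.convertScaleAbs(im,alpha=3,beta=40)
crop(im,max(p[0]-45,0),max(p[1]-40,0),p[0]+45,p[1]+40,7,'s7c.png')
E
```

```text
at [ 0.5175 -0.1193  0.1596] yaw -9.5 w 0.0584 gf 22.2 t 18.4 F [ 0.9 -0.2 -3.5]
   [14.71, 13.87, -0.04] -0.008
   [0.0, 0.0, 9.4] -0.0
[260 150]
```

View pics/s7c.png

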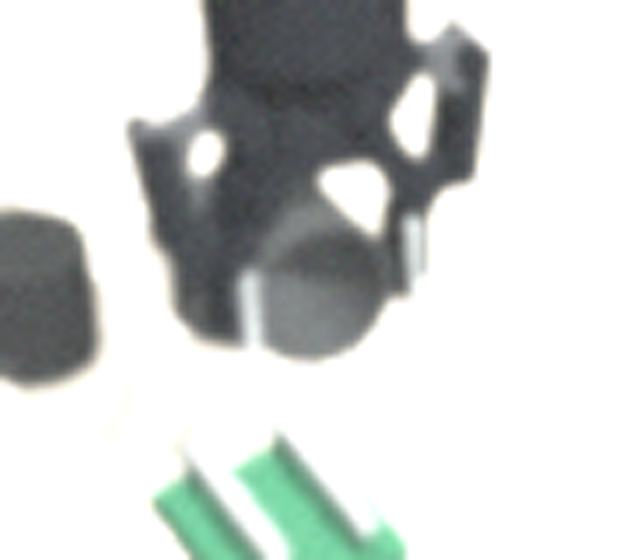

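The pads held it level instead of letting it swing. I'll push the floor face against the bar ends while moving in an arc, which rotates the floor downward.

Call:
{"api": "apply_moves", "payload": {
  "targets": [
    [[3,0,0],0,5],
    [[5.1,0,2],0,5],
    [[5.1,0,6],0,5],
    [[5.1,0,10.6],0,5],
    [[5.1,0,10.6],0,5]
  ]
}}

```text
t: 18.95
tcp_pos: [0.5223, -0.0685, 0.0495]
tcp_rot: [-2.391, -2.027, 0.014]
contact_force: [-2.0, 0.1, -2.6]
grip_width: 0.0584
grasp_force: 22.9
```

Call:
{"api": "apply_moves", "payload": {
  "targets": [
    [[-0.4,0,0],0,5],
    [[-0.8,0,0],0,5],
    [[-1.2,0,-0.5],0,5],
    [[-1.6,0,-1.1],0,5],
    [[-2.0,0,-1.7],0,5]
  ]
}}

```text
t: 19.45
tcp_pos: [0.5241, -0.0888, 0.0733]
tcp_rot: [2.396, 2.031, 0.003]
contact_force: [0.7, 2.8, -2.9]
grip_width: 0.0578
grasp_force: 22.1
```

Call:
{"api": "apply_moves", "payload": {
  "targets": [
    [[-0.4,0,-0.5],0,5],
    [[-1.0,0,-0.9],0,5],
    [[-1.6,0,-1.3],0,5],
    [[-2.2,0,-1.5],0,5],
    [[-2.9,0,-1.7],0,5]
  ]
}}

```text
t: 19.95
tcp_pos: [0.519, -0.117, 0.0893]
tcp_rot: [-2.396, -2.031, -0.002]
contact_force: [-0.1, 6.0, 2.5]
grip_width: 0.0578
grasp_force: 23.7
```

```bash
python3 - <<'E'
from h import *
plan([])
im=grab('scene','s8.png'); p=w2px('scene',[manip.get_obs()['tcp_pos']])[0].astype(int);print(p)
im=cv2.convertScaleAbs(im,alpha=3,beta=40)
crop(im,max(p[0]-45,0),max(p[1]-40,0),p[0]+45,p[1]+40,7,'s8c.png')
E
```

```text
at [ 0.519  -0.117   0.0893] yaw -9.4 w 0.0578 gf 23.7 t 19.9 F [-0.1  6.   2.5]
[261 172]
```

View pics/s8c.png

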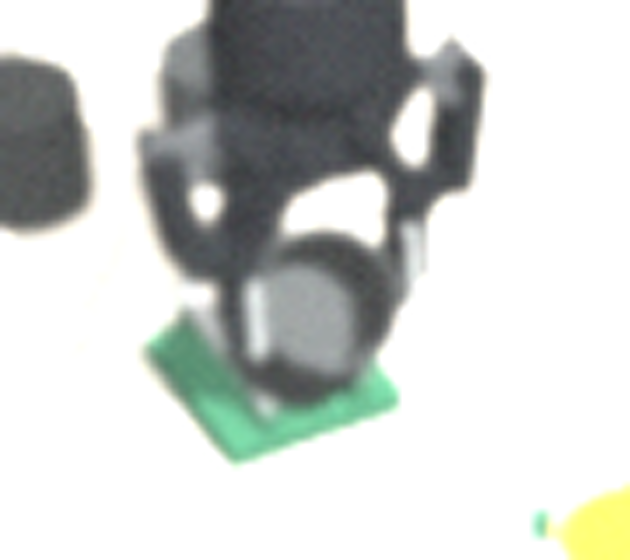

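The mouth faces the camera squarely, so the housing is now at about 50°, with the bore centre at (315,325). I'll continue the arc, then press it flat on the open table east of the cradle.

Call:
{"api": "apply_moves", "payload": {
  "targets": [
    [[-0.6,0,0],0,5],
    [[-1.2,0,0],0,5],
    [[-1.8,0,0.1],0,5],
    [[-2.4,0,0.3],0,5],
    [[-3.2,0,0.5],0,5]
  ]
}}

```text
t: 20.5
tcp_pos: [0.5136, -0.1498, 0.085]
tcp_rot: [2.397, 2.03, 0.002]
contact_force: [-2.1, 2.8, 9.5]
grip_width: 0.0578
grasp_force: 28.2
```

Call:
{"api": "apply_moves", "payload": {
  "targets": [
    [[-0.4,0,0.3],0,5],
    [[-0.4,0,0.3],0,5],
    [[-0.4,0,-4],0,5],
    [[-0.4,0,-5],0,5],
    [[-0.4,0,-5],0,5]
  ]
}}

```text
t: 21.0
tcp_pos: [0.5137, -0.1542, 0.1351]
tcp_rot: [2.395, 2.028, 0.003]
contact_force: [-0.3, 0.6, -3.4]
grip_width: 0.058
grasp_force: 27.9
```

```bash
python3 - <<'E'
from h import *
plan([(.62,-.15,.13,-9.5),(.62,-.15,.053,-9.5)])
im=grab('scene','s9.png'); p=w2px('scene',[manip.get_obs()['tcp_pos']])[0].astype(int);print(p)
im=cv2.convertScaleAbs(im,alpha=3,beta=40)
crop(im,max(p[0]-45,0),max(p[1]-40,0),p[0]+45,p[1]+40,7,'s9c.png')
E
```

```text
at [ 0.5137 -0.1542  0.1351] yaw -9.5 w 0.058 gf 27.9 t 21.0 F [-0.3  0.6 -3.4]
   [2.17, 10.41, 0.51] 0.0
   [0.0, 0.0, 7.7] -0.0
[254 152]
```

View pics/s9c.png

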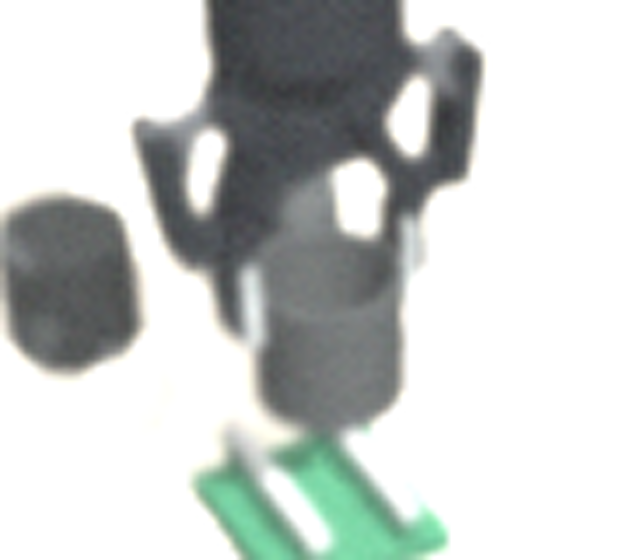

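```bash
python3 - <<'E'
from h import *
o=manip.get_obs();T=o['tcp_pos'];M=R.from_rotvec(o['tcp_rot']).as_matrix();tx,ty=M[:,0],M[:,1]
p=np.array([254,152])
obs=np.array([[257,272],[398,265],[326,318],[328,430]])
def f(v,full=False):
    off,offy,m,t=v; a=np.array([0,0,1.])*np.cos(t)+tx*np.sin(t); b=tx*np.cos(t)-np.array([0,0,1.])*np.sin(t)
    c0=T+off*tx+offy*ty+m*np.array([0,0,1.]); fl=c0-.056*a
    th=np.linspace(0,2*np.pi,90)
    r=lambda c:(w2px('scene',c+.03*(np.cos(th)[:,None]*b+np.sin(th)[:,None]*ty))-(p-[45,40]))*7
    A=r(c0);B=r(fl)
    e=[A[A[:,0].argmin()],A[A[:,0].argmax()],A[A[:,1].argmax()],B[B[:,1].argmax()]]
    return (np.array(e)-obs)[[0,0,1,1,2,3],[0,1,0,1,1,1]]
from scipy.optimize import least_squares
for t in (-.15,0,.15):
    s=least_squares(lambda v:f([v[0],v[1],v[2],t]),[0,0,0]);print(t,s.x,s.cost,s.fun.round(1))
E
```

```text
-0.15 [-0.07497094 -0.03613944 -0.05328164] 101.65630506600779 [-2.6  9.9  2.6  0.6 -9.5 -0.8]
0 [-0.06148462 -0.03031589 -0.04191089] 36.824032408388895 [-4.   3.9  4.   2.4 -3.3 -3. ]
0.15 [-0.04288892 -0.02224948 -0.02688893] 70.40006414389345 [-5.5 -1.3  5.5  4.3  3.6 -6.8]
```

```bash
cat > fit.py <<'E'
from h import *
o=manip.get_obs();T=o['tcp_pos'];M=R.from_rotvec(o['tcp_rot']).as_matrix();tx,ty=M[:,0],M[:,1]
print(T,w2px('scene',[T,T+.02*tx,T+.02*ty,T+[0,0,.02]]))
p=np.array([254,152])
for off in(-.015,-.01,-.005,0,.005):
  for m in (-.005,0,.005,.01):
    c=T+off*tx+m*np.array([0,0,1.]);th=np.linspace(0,2*np.pi,90)
    r=lambda c:(w2px('scene',c+.03*(np.cos(th)[:,None]*tx+np.sin(th)[:,None]*ty))-(p-[45,40]))*7
    A=r(c);B=r(c-[0,0,.056]);print(off,m,A[A[:,0].argmin()].round(),A[A[:,0].argmax()].round(),A[:,1].max().round(),B[:,1].max().round())
E
python3 fit.py
```

```text
[ 0.51280812 -0.15352828  0.13373688] [[254.75143799 152.60612792]
 [258.06779684 156.44097879]
 [247.93715836 154.80566479]
 [254.31361856 146.36189982]]
-0.015 -0.005 [226. 281.] [382. 272.] 321.0 439.0
-0.015 0 [225. 270.] [382. 261.] 311.0 429.0
-0.015 0.005 [224. 259.] [381. 250.] 300.0 418.0
-0.015 0.01 [223. 248.] [380. 239.] 289.0 408.0
-0.01 -0.005 [231. 287.] [388. 278.] 328.0 446.0
-0.01 0 [230. 276.] [387. 267.] 317.0 436.0
-0.01 0.005 [229. 266.] [387. 257.] 306.0 425.0
-0.01 0.01 [228. 255.] [386. 246.] 295.0 415.0
-0.005 -0.005 [237. 294.] [394. 285.] 335.0 453.0
-0.005 0 [236. 283.] [393. 274.] 324.0 443.0
-0.005 0.005 [235. 272.] [393. 263.] 313.0 432.0
-0.005 0.01 [234. 261.] [392. 252.] 302.0 422.0
0 -0.005 [242. 300.] [400. 291.] 342.0 460.0
0 0 [241. 290.] [399. 281.] 331.0 450.0
0 0.005 [240. 279.] [399. 270.] 320.0 439.0
0 0.01 [239. 268.] [398. 259.] 309.0 429.0
0.005 -0.005 [248. 307.] [406. 298.] 349.0 467.0
0.005 0 [247. 296.] [405. 287.] 338.0 457.0
0.005 0.005 [246. 285.] [405. 276.] 327.0 446.0
0.005 0.01 [245. 275.] [404. 265.] 316.0 436.0
```

The fit puts the housing axis on the TCP within about 3 mm and its floor about 49 mm below, so it can go straight into nest 0.

```bash
python3 - <<'E'
from h import *
plan([(.6785,.003,.135,-9.5),(.6785,.003,.062,-9.5)])
E
```

```text
at [ 0.5128 -0.1535  0.1337] yaw -9.5 w 0.0579 gf 27.9 t 21.1 F [-0.8  0.8 -3.4]
   [9.08, 6.88, -0.06] 0.0
   [9.08, 6.88, -0.06] 0.0
   [0.0, 0.0, 7.3] -0.0
```

Call:
{"api": "apply_moves", "payload": {
  "targets": [
    [[4,3,0],0,5],
    [[8,6,0],0,5],
    [[12,9,0],0,5],
    [[15.5,11.8,0],0,5],
    [[18.16,13.76,0],0,5]
  ]
}}

```text
t: 21.55
tcp_pos: [0.6793, 0.0068, 0.131]
tcp_rot: [-2.392, -2.033, 0.002]
contact_force: [0.2, -0.8, -2.8]
grip_width: 0.0581
grasp_force: 27.8
```

Call:
{"api": "apply_moves", "payload": {
  "targets": [
    [[0,0,0],0,5],
    [[0,0,0],0,5],
    [[0,0,3],0,5],
    [[0,0,4],0,5],
    [[0,0,4],0,5]
  ]
}}

```text
t: 22.05
tcp_pos: [0.6756, 0.0023, 0.0911]
tcp_rot: [-2.396, -2.027, 0.008]
contact_force: [-0.6, -0.6, -2.9]
grip_width: 0.058
grasp_force: 27.7
```

Call:
{"api": "apply_moves", "payload": {
  "targets": [
    [[0,0,1],0,5],
    [[0,0,2],0,5],
    [[0,0,2.8],0,5],
    [[0,0,3.3],0,5],
    [[0,0,3.3],0,5]
  ]
}}

```text
t: 22.55
tcp_pos: [0.6778, 0.0036, 0.0598]
tcp_rot: [-2.396, -2.03, 0.002]
contact_force: [0.3, -0.2, -2.1]
grip_width: 0.0579
grasp_force: 27.8
```

Call:
{"api": "apply_moves", "payload": {
  "targets": [
    [[0,0,0.4],0,5],
    [[0,0,0.4],0,5],
    [[0,0,0.4],0,8.5],
    [[0,0,0.4],0,8.5],
    [[0,0,0.4],0,8.5]
  ]
}}

```text
t: 23.05
tcp_pos: [0.6787, 0.0037, 0.057]
tcp_rot: [2.396, 2.031, 0.001]
contact_force: [-0.3, 0.2, -0.1]
grip_width: 0.0853
grasp_force: 0.0
```

Call:
{"api": "apply_moves", "payload": {
  "targets": [
    [[0,0,-2],0,8.5],
    [[0,0,-6],0,8.5],
    [[0,0,-10],0,8.5],
    [[5,0,-14],0,8.5],
    [[10,0,-14],0,8.5]
  ]
}}

```text
t: 23.55
tcp_pos: [0.6955, 0.0875, 0.2007]
tcp_rot: [2.4, 2.019, 0.009]
contact_force: [0.5, 0.4, 0.8]
grip_width: 0.0852
grasp_force: 0.0
```

Call:
{"api": "apply_moves", "payload": {
  "targets": [
    [[4,-4,0],0,8.5],
    [[8,-8,0],0,8.5],
    [[12,-12,0],0,8.5],
    [[15,-15,0],0,8.5],
    [[18,-15,0],0,8.5]
  ]
}}

```text
t: 24.05
tcp_pos: [0.5707, 0.2953, 0.195]
tcp_rot: [-2.393, -2.031, 0.003]
contact_force: [1.7, -1.0, -0.8]
grip_width: 0.0852
grasp_force: 0.0
```

```bash
cat >> h.py <<'E'
def dark(xy,z,rad=.06,thr=60):
    # centre of the dark blob near xy (enclosing circle and centroid at height z), top camera
    im=manip.grab_frame('top').max(2); u=w2px('top',[[*xy,z]])[0]
    m=(cv2.GaussianBlur(im,(3,3),0)<thr).astype(np.uint8); yy,xx=np.mgrid[:420,:560]
    r=rad*420/1.1; m[(xx-u[0])**2+(yy-u[1])**2>r*r]=0
    n,l,s,c=cv2.connectedComponentsWithStats(m); k=1+s[1:,4].argmax()
    print('blob',xy,s[k,4],s[k,:4],px2w('top',[c[k]],z)[0].round(4)); return im,l==k
E
python3 - <<'E'
from h import *
plan([])
im=grab('top','t10.png')
for xy in((.6785,.003),(.5166,-.3508),(.4307,-.3191)):
    for t in(45,60,80): dark(xy,.04,thr=t)
c=cv2.convertScaleAbs(im,alpha=2,beta=30)
a=c[150:310,270:380];b=c[150:310,360:470]
cv2.imwrite('pics/t10c.png',cv2.resize(np.hstack([a[:,:65],b]),None,fx=3.7,fy=3.7,interpolation=cv2.INTER_CUBIC))
E
```

```text
at [0.5707 0.2953 0.195 ] yaw -9.3 w 0.0852 gf 0.0 t 24.1 F [ 1.7 -1.  -0.8]
blob (0.6785, 0.003) 278 [286 168  19  19] [0.6837 0.0074 0.04  ]
blob (0.6785, 0.003) 395 [286 167  22  23] [0.6805 0.0062 0.04  ]
blob (0.6785, 0.003) 454 [285 167  24  25] [0.6798 0.0061 0.04  ]
blob (0.5166, -0.3508) 67 [417 232   8  18] [ 0.5155 -0.3256  0.04  ]
blob (0.5166, -0.3508) 435 [416 231  26  20] [ 0.5163 -0.3498  0.04  ]
blob (0.5166, -0.3508) 496 [416 230  27  22] [ 0.5162 -0.3508  0.04  ]
blob (0.4307, -0.3191) 297 [404 263  24  21] [ 0.4264 -0.3092  0.04  ]
blob (0.4307, -0.3191) 475 [404 262  26  23] [ 0.4295 -0.3167  0.04  ]
blob (0.4307, -0.3191) 537 [403 262  28  24] [ 0.4295 -0.3174  0.04  ]
```

```bash
python3 - <<'E'
from h import *
im=cv2.imread('pics/t10.png').max(2)
print(w2px('top',[[.6785,.003,.066],[.6785,.003,.018],[.6785,.003,.01]]), px2w('top',[[296.5,179],[297,179.5]],.066))
print(im[164:196,282:314:1])
E
```

```text
[[296.982337   177.19061703]
 [296.36350377 179.52165121]
 [296.2645727  179.89428897]] [[0.67373139 0.00422783 0.066     ]
 [0.67242944 0.00291412 0.066     ]]
[[144 140 142 ... 142 144 150]
 [143 139 141 ... 143 143 146]
 [145 139 144 ... 142 143 146]
 ...
 [148 148 150 ... 146 147 151]
 [148 146 150 ... 146 145 151]
 [147 146 150 ... 147 143 150]]
```

```bash
python3 - <<'E'
from h import *
plan([(.5166,-.3508,.13,35),(.5166,-.3508,.060,35),(.5166,-.3508,.14,35),(.5166,-.3508,.14,-9.5),cr(0,.076,.14,-9.5)])
E
```

```text
at [0.5751 0.2915 0.1952] yaw -9.6 w 0.0849 gf 0.0 t 24.6 F [-0.1  0.4  0.2]
   [-21.43, 1.65, 2.17] -0.259
   [-21.14, -3.91, 2.17] -0.259
   [-19.43, -9.2, 2.17] -0.259
   [0.0, 0.0, 7.0] -0.0
   [0.0, 0.0, -8.0] -0.0
   [0.0, 0.0, 0.0] 0.388
   [0.0, 0.0, 0.0] 0.388
   [12.38, -1.88, 0.0] -0.0
   [12.38, -1.88, 0.0] -0.0
```

Call:
{"api": "apply_moves", "payload": {
  "targets": [
    [[-21.43,1.65,2.17],-0.259,8.5],
    [[-21.43,1.65,2.17],-0.259,8.5],
    [[-21.43,1.65,2.17],-0.259,8.5],
    [[-21.43,1.65,2.17],-0.259,8.5],
    [[-21.43,1.65,2.17],-0.259,8.5]
  ]
}}

```text
t: 25.05
tcp_pos: [0.5545, 0.0714, 0.1734]
tcp_rot: [2.124, 2.313, -0.003]
contact_force: [-0.3, 0.1, 0.2]
grip_width: 0.0851
grasp_force: 0.0
```

Call:
{"api": "apply_moves", "payload": {
  "targets": [
    [[-21.14,-3.91,2.17],-0.259,8.5],
    [[-21.14,-3.91,2.17],-0.259,8.5],
    [[-21.14,-3.91,2.17],-0.259,8.5],
    [[-21.14,-3.91,2.17],-0.259,8.5],
    [[-21.14,-3.91,2.17],-0.259,8.5]
  ]
}}

```text
t: 25.55
tcp_pos: [0.5348, -0.142, 0.1518]
tcp_rot: [1.807, 2.568, -0.003]
contact_force: [-1.0, 0.5, 0.2]
grip_width: 0.0846
grasp_force: 0.0
```

Call:
{"api": "apply_moves", "payload": {
  "targets": [
    [[-19.43,-9.2,2.17],-0.259,8.5],
    [[-19.43,-9.2,2.17],-0.259,8.5],
    [[-19.43,-9.2,2.17],-0.259,8.5],
    [[-19.43,-9.2,2.17],-0.259,8.5],
    [[-19.43,-9.2,2.17],-0.259,8.5]
  ]
}}

```text
t: 26.05
tcp_pos: [0.5147, -0.3562, 0.13]
tcp_rot: [1.459, 2.781, -0.005]
contact_force: [-0.5, 0.4, 0.7]
grip_width: 0.0851
grasp_force: 0.0
```

Call:
{"api": "apply_moves", "payload": {
  "targets": [
    [[0,0,0],0,8.5],
    [[0,0,0],0,8.5],
    [[0,0,0],0,8.5],
    [[0,0,0],0,8.5]
  ]
}}

```text
t: 26.45
tcp_pos: [0.5182, -0.3475, 0.13]
tcp_rot: [-1.445, -2.789, -0.002]
contact_force: [0.6, -0.4, 1.1]
grip_width: 0.085
grasp_force: 0.0
```

```bash
python3 - <<'E'
from h import *
plan([(.5166,-.3508,.060,35)])
E
```

```text
at [ 0.5182 -0.3475  0.13  ] yaw 35.2 w 0.085 gf 0.0 t 26.4 F [ 0.6 -0.4  1.1]
   [-0.18, -0.32, 7.0] 0.004
```

Call:
{"api": "apply_moves", "payload": {
  "targets": [
    [[-0.2,-0.3,2.5],0,8.5],
    [[-0.2,-0.3,5],0,8.5],
    [[-0.2,-0.3,6.8],0,8.5],
    [[-0.2,-0.3,6.8],0,8.5],
    [[-0.2,-0.3,6.8],0,8.5]
  ],
  "newtons": 22
}}

```text
t: 26.95
tcp_pos: [0.5165, -0.352, 0.0623]
tcp_rot: [-1.447, -2.788, -0.0]
contact_force: [0.2, 0.2, 0.4]
grip_width: 0.0849
grasp_force: 0.0
```

Call:
{"api": "apply_moves", "payload": {
  "targets": [
    [[0,0,0],0,5],
    [[0,0,0],0,5],
    [[0,0,0],0,5],
    [[0,0,0],0,5],
    [[0,0,0],0,5]
  ]
}}

```text
t: 27.45
tcp_pos: [0.5168, -0.3531, 0.0634]
tcp_rot: [1.448, 2.786, 0.001]
contact_force: [-1.9, 0.5, 6.0]
grip_width: 0.0584
grasp_force: 22.9
```

Call:
{"api": "apply_moves", "payload": {
  "targets": [
    [[0,0,-3],0,5],
    [[0,0,-6],0,5],
    [[0,0,-8],0.15,5],
    [[0,0,-8],0.3,5],
    [[0,0,-8],0.39,5]
  ]
}}

```text
t: 27.95
tcp_pos: [0.5163, -0.3527, 0.143]
tcp_rot: [1.967, 2.447, 0.001]
contact_force: [0.2, 0.3, -2.9]
grip_width: 0.0588
grasp_force: 25.8
```

Call:
{"api": "apply_moves", "payload": {
  "targets": [
    [[0,0,0],0.15,5],
    [[0,0,0],0.3,5],
    [[0,0,0],0.39,5],
    [[0,0,0],0.39,5],
    [[0,0,0],0.39,5]
  ]
}}

```text
t: 28.45
tcp_pos: [0.516, -0.3524, 0.1419]
tcp_rot: [-2.397, -2.03, 0.0]
contact_force: [0.7, -0.4, -1.0]
grip_width: 0.0584
grasp_force: 25.8
```

```bash
python3 - <<'E'
from h import *
plan([cr(0,.076,.14,-9.5),cr(0,.076,.086,-9.5)])
E
```

```text
at [ 0.516  -0.3524  0.1419] yaw -9.5 w 0.0584 gf 25.8 t 28.4 F [ 0.7 -0.4 -1. ]
   [12.47, -1.85, 0.1] 0.0
   [12.47, -1.85, 0.1] 0.0
   [0.0, 0.0, 5.4] -0.0
```

Call:
{"api": "apply_moves", "payload": {
  "targets": [
    [[5,-0.8,0],0,5],
    [[10,-1.6,0],0,5],
    [[15,-2.4,0],0,5],
    [[20,-3.2,0],0,5],
    [[24.9,-3.7,0],0,5]
  ]
}}

```text
t: 28.95
tcp_pos: [0.5205, -0.101, 0.1422]
tcp_rot: [-2.398, -2.029, -0.001]
contact_force: [0.9, -0.3, -2.2]
grip_width: 0.0585
grasp_force: 25.8
```

Call:
{"api": "apply_moves", "payload": {
  "targets": [
    [[0,0,0],0,5],
    [[0,0,0],0,5],
    [[0,0,2.5],0,5],
    [[0,0,5.4],0,5],
    [[0,0,5.4],0,5]
  ]
}}

```text
t: 29.45
tcp_pos: [0.5185, -0.1043, 0.0856]
tcp_rot: [-2.399, -2.023, 0.007]
contact_force: [-1.5, -0.4, -2.8]
grip_width: 0.0584
grasp_force: 25.8
```

```bash
python3 - <<'E'
from h import *
manip.grab_frame('top');plan([cr(0,.076,.086,-9.5)])
E
```

```text
at [ 0.5196 -0.1047  0.0872] yaw -9.8 w 0.0584 gf 25.8 t 29.5 F [-0.1 -0.8 -2.7]
   [0.43, 0.01, 0.12] -0.004
```

Call:
{"api": "apply_moves", "payload": {
  "targets": [
    [[-0.3,0,0],0,5],
    [[-0.8,0,0],0,5],
    [[-1.3,0,-0.2],0,5],
    [[-1.9,0,-0.35],0,5],
    [[-2.45,0,-0.45],0,5]
  ]
}}

```text
t: 30.0
tcp_pos: [0.5173, -0.1272, 0.0932]
tcp_rot: [2.4, 2.027, 0.002]
contact_force: [0.2, 2.9, -1.6]
grip_width: 0.0583
grasp_force: 26.3
```

Call:
{"api": "apply_moves", "payload": {
  "targets": [
    [[-0.6,0,0],0,5],
    [[-1.2,0,0.1],0,5],
    [[-1.8,0,0.15],0,5],
    [[-2.3,0,0.4],0,5],
    [[-2.9,0,0.7],0,5]
  ]
}}

```text
t: 30.5
tcp_pos: [0.512, -0.1566, 0.0854]
tcp_rot: [2.4, 2.026, -0.0]
contact_force: [-1.4, 1.8, 3.7]
grip_width: 0.0585
grasp_force: 26.3
```

Call:
{"api": "apply_moves", "payload": {
  "targets": [
    [[-0.5,0,0.4],0,5],
    [[-0.9,0,0.8],0,5],
    [[-1.3,0,1.2],0,5],
    [[-1.6,0,1.6],0,5],
    [[-1.6,0,1.8],0,5]
  ]
}}

```text
t: 31.0
tcp_pos: [0.5093, -0.1742, 0.0675]
tcp_rot: [2.4, 2.023, -0.002]
contact_force: [-1.6, -4.8, 8.1]
grip_width: 0.0584
grasp_force: 23.5
```

Call:
{"api": "apply_moves", "payload": {
  "targets": [
    [[0,0,0],0,5],
    [[0,0,0],0,7],
    [[0,0,0],0,8.5],
    [[0,0,0],0,8.5],
    [[0,0,-5],0,8.5]
  ]
}}

```text
t: 31.5
tcp_pos: [0.506, -0.1693, 0.1131]
tcp_rot: [-2.392, -2.024, 0.012]
contact_force: [0.3, 0.0, 0.3]
grip_width: 0.085
grasp_force: 0.0
```

Call:
{"api": "apply_moves", "payload": {
  "targets": [
    [[0,0,-5],0,8.5],
    [[0,0,-7],0,8.5],
    [[0,0,-7],0,8.5],
    [[0,0,-7],0,8.5],
    [[0,0,-7],0,8.5]
  ]
}}

```text
t: 32.0
tcp_pos: [0.5086, -0.1707, 0.1862]
tcp_rot: [-2.398, -2.027, 0.002]
contact_force: [-0.2, 0.2, -0.6]
grip_width: 0.0851
grasp_force: 0.0
```

```bash
cat > lie.py <<'E'
from h import *
im=grab('scene','lie%d.png'%(manip.get_obs()['t']*10)); g=im.max(2); p=w2px('scene',[.5086,-.1755,.05])[0].astype(int)
ref=cv2.imread('pics/s6.png').max(2)
m=lambda g:(cv2.GaussianBlur(g,(3,3),0)[p[1]-12:p[1]+30,p[0]-35:p[0]+35]<70).astype(np.uint8)
for a in (ref,g):
    n,l,s,c=cv2.connectedComponentsWithStats(m(a));k=l[20,38];print(k,s[k],c[k].round(1))
d=cv2.absdiff(ref,g)[p[1]-15:p[1]+30,p[0]-30:p[0]+30];print('diff>25:',(d>25).sum(), np.argwhere(d>25).mean(0) if (d>25).any() else '')
plan([cr(0,.057,.1654,-9.5),cr(0,.057,.0595,-9.5)])
E
python3 lie.py
```

```text
2 [ 19   2  36  35 856] [36.9 19.4]
1 [ 19   2  36  35 852] [37.1 19.6]
diff>25: 67 [ 7.73134328 15.95522388]
at [ 0.5086 -0.1708  0.1861] yaw -9.6 w 0.0852 gf 0.0 t 32.0 F [ 0.2  1.5 -0.3]
   [5.24, 0.02, 2.07] -0.002
   [0.0, 0.0, 10.59] -0.0
```

Call:
{"api": "apply_moves", "payload": {
  "targets": [
    [[3,0,2],0,8.5],
    [[5.25,0,5],0,8.5],
    [[5.25,0,9],0,8.5],
    [[5.25,0,12.6],0,8.5],
    [[5.25,0,12.6],0,8.5]
  ]
}}

```text
t: 32.55
tcp_pos: [0.5142, -0.1186, 0.0567]
tcp_rot: [-2.394, -2.023, 0.012]
contact_force: [-0.5, -0.5, -0.4]
grip_width: 0.0852
grasp_force: 0.0
```

Call:
{"api": "apply_moves", "payload": {
  "targets": [
    [[0,0,0],0,8.5],
    [[0,0,0],0,8.5],
    [[0,0,0],0,5],
    [[0,0,0],0,5],
    [[0,0,0],0,5]
  ],
  "newtons": 20
}}

```text
t: 33.05
tcp_pos: [0.5179, -0.1189, 0.0626]
tcp_rot: [-2.399, -2.026, -0.002]
contact_force: [-3.8, 3.0, 9.6]
grip_width: 0.0586
grasp_force: 20.0
```

Call:
{"api": "apply_moves", "payload": {
  "targets": [
    [[0,0,0],0,5],
    [[0,0,-1],0,5],
    [[0,0,-3],0,5],
    [[0,0,-6],0,5],
    [[0,0,-10],0,5]
  ]
}}

```text
t: 33.55
tcp_pos: [0.5171, -0.1194, 0.1621]
tcp_rot: [-2.399, -2.026, 0.003]
contact_force: [0.9, 0.6, -2.1]
grip_width: 0.0589
grasp_force: 22.6
```

Call:
{"api": "apply_moves", "payload": {
  "targets": [
    [[3,0,0],0,5],
    [[5.1,0,2],0,5],
    [[5.1,0,6],0,5],
    [[5.1,0,10.6],0,5],
    [[5.1,0,10.6],0,5]
  ]
}}

```text
t: 34.05
tcp_pos: [0.5229, -0.0683, 0.0517]
tcp_rot: [-2.395, -2.024, 0.011]
contact_force: [-1.4, 0.7, -2.2]
grip_width: 0.0582
grasp_force: 22.3
```

Call:
{"api": "apply_moves", "payload": {
  "targets": [
    [[-0.4,0,0],0,5],
    [[-0.8,0,0],0,5],
    [[-1.2,0,-0.5],0,5],
    [[-1.6,0,-1.1],0,5],
    [[-2.0,0,-1.7],0,5]
  ]
}}

```text
t: 34.55
tcp_pos: [0.5239, -0.0896, 0.0741]
tcp_rot: [2.4, 2.026, 0.003]
contact_force: [-0.1, 0.2, -2.3]
grip_width: 0.058
grasp_force: 22.4
```

Call:
{"api": "apply_moves", "payload": {
  "targets": [
    [[-0.4,0,-0.5],0,5],
    [[-1.0,0,-0.9],0,5],
    [[-1.6,0,-1.3],0,5],
    [[-2.2,0,-1.5],0,5],
    [[-2.9,0,-1.7],0,5]
  ]
}}

```text
t: 35.05
tcp_pos: [0.519, -0.1173, 0.0898]
tcp_rot: [-2.399, -2.028, -0.002]
contact_force: [0.6, -0.4, -3.1]
grip_width: 0.0579
grasp_force: 22.7
```

Call:
{"api": "apply_moves", "payload": {
  "targets": [
    [[-0.6,0,0],0,5],
    [[-1.2,0,0],0,5],
    [[-1.8,0,0.1],0,5],
    [[-2.4,0,0.3],0,5],
    [[-3.2,0,0.5],0,5]
  ]
}}

```text
t: 35.55
tcp_pos: [0.5139, -0.1474, 0.0865]
tcp_rot: [-2.396, -2.026, -0.006]
contact_force: [-8.3, 11.8, 33.6]
grip_width: 0.0578
grasp_force: 30.6
```

Call:
{"api": "apply_moves", "payload": {
  "targets": [
    [[-0.4,0,0.3],0,5],
    [[-0.4,0,0.3],0,5],
    [[-0.4,0,-4],0,5],
    [[-0.4,0,-5],0,5],
    [[-0.4,0,-5],0,5]
  ]
}}

```text
t: 36.05
tcp_pos: [0.5132, -0.1543, 0.1355]
tcp_rot: [2.399, 2.024, 0.002]
contact_force: [0.3, -1.0, -2.8]
grip_width: 0.0578
grasp_force: 29.2
```

```bash
cat > cmp.py <<'E'
from h import *
# compare the held housing with the first one's picture (s9)
o=manip.get_obs();im=grab('scene','up%d.png'%(o['t']*10)).max(2);ref=cv2.imread('pics/s9.png').max(2)
p0=np.array([254,152]);p=w2px('scene',[o['tcp_pos']])[0];print(p)
T=np.float32([[1,0,p0[0]+.75-p[0]],[0,1,p0[1]+.6-p[1]]]); im=cv2.warpAffine(im,T,(560,420))
a=ref[132:182,229:279];b=im[132:182,229:279];d=cv2.absdiff(a,b)>25;print('diff',d.sum(),np.argwhere(d).mean(0) if d.any() else '')
for g in(a,b):
    m=(g<75); c=[np.flatnonzero(m[:,x]).max() if m[:,x].any() else -1 for x in range(0,50,3)];print(c)
plan([(.5688,.0006,.135,-9.5)])
E
python3 cmp.py
```

```text
[254.43084107 151.97668703]
diff 187 [32.86631016 28.82887701]
[np.int64(27), np.int64(15), np.int64(18), np.int64(49), np.int64(49), np.int64(49), np.int64(49), np.int64(48), np.int64(49), np.int64(49), np.int64(49), np.int64(49), np.int64(37), np.int64(18), np.int64(7), np.int64(6), -1]
[np.int64(5), np.int64(14), np.int64(19), np.int64(49), np.int64(49), np.int64(49), np.int64(37), np.int64(48), np.int64(49), np.int64(49), np.int64(49), np.int64(49), np.int64(27), np.int64(20), np.int64(8), np.int64(6), np.int64(1)]
at [ 0.5123 -0.1536  0.1342] yaw -9.7 w 0.0584 gf 29.2 t 36.1 F [ 0.4  0.1 -3. ]
   [16.14, 2.98, -0.08] -0.003
```

```bash
python3 - <<'E'
from h import *
import glob
g=cv2.imread(sorted(glob.glob('pics/up*.png'))[-1]).max(2); r=cv2.imread('pics/s9.png').max(2)
for a,b in zip(r[140:186,234:276],g[140:186,234:276]):
    f=lambda v:''.join(' .:-=+*#%@'[::-1][min(9,int(x)//14)] for x in v); print(f(a),'|',f(b))
E
```

```text
%#+-=#%@@@@%%%%%######*=:   :+#%%%%#+-.    | %%+==#%@@@@@%%%%######*+:   :+#%%%%#+-.   
%%*++#%@@@@@%%%%#######+:  .-*%@%%%*-.     | %%*+*#%@@@@@%%%%#######*-:..-+%%%%%#=.    
%%#*#%@@@@@@%%%%#######+:  .-*%%%##+:      | %%###%%@@@@@%%%#########+=-:-*%%###*-.    
%%%%%%%@@%@@@%%%#######+:...-*%%#**+:      | %%%%%%%@@@@%%%%###%%%%%%#*+=+*%%#**+-     
%%%%%%%@@@%%@%%%#######*=-:-=*%%*+*+:      | %%%%%%%%@%%%%%%#%%%%%%%%%%##*#%%#+*+-     
@%%%%%%@@%%%%%%#########**++*#%%#+++:      | %%%%%%%%@@%%%#%%%%%%%%%%%%%%%%%%#+++-.    
%%%%%%%@%%%%%%########%%#####%%%#+++-      | %%%%%%%%%%%%%%%%%%%%%%%%%%%%%%%%#+++-.    
%%%%%%%%%%%%%##%##%#%%%%%%%%%%%%#+++-.     | #%%%%%%%%%%%%%%%%%%%%%%%%%%%%%%%#+++-.    
#%%%%%@@%%%%%#%%#####%%%%%%%%%%%*+++-.     | #%%%%%%@%%%%%%%%%%%%%%%%%%%%@%%%#+++-.    
*#%%%%%%%%###%%%%###%#%%%%%%%%%#*+++-      | *###%%%@%%###%%%%%%%%%%%%%%%%%%%*+++-.    
=+**#%%%%#**#%%%%%###%%%%%%%%%%%*++=:      | =+***#%@%#**#%%%%%%%%%%%%%%%%%%%#++=:.    
-==+*#%%%#+*#%%%#####%%%%%%%%%%%*+=-.      | --==+#%%%#++##%%######%%%%%%@@%%#+=-.     
:::-+#%%%*++##%%#####%%%%%%%%%%#*=-:       |
[... 2245 characters left out ...]
===++**##**++**##*****##*+=----:.         | ..:-==+*#*+=--=++++++**##*+=----:.        
-=+++**####*+=++****++**##*+=----:.        |  .:-=++*##*+=--=++++++***#*+=----:.       
:=+*****###*+===+++++++**##*+=--=-:.       | .:-=+++**##*+---=++++++**##*+=----:.      
:-+*******#**=--=+++++++**##*+=--=-:.      | .-=+*+++**#**=--==++++++**#**+=--=-:      
.:=****+***#*+=--=+++++++**#**=--==-.      | .:=***+++**#*+=--=+++++++**##*=---=-.     
 .-+***++**##*+=--=++++++**##*+=--==:.     |  .-+**+++**##*+=--=++++++**##*+=--=-:.    
  :-+**+++**##*+=--=++++++**##*+=====:.    |   :=+**+++**##*+---=++++++**##*+====-:.   
   :=***++***##*=---=++++++**##*+==++=:.   |    :=***+++**#**=--==++++++**##*+==+==:.
```

The second housing is still about 45° short: its bore faces the camera. I'll repeat the tail of the arc.

Call:
{"api": "apply_moves", "payload": {
  "targets": [
    [[3,0,0],0,5],
    [[6.4,0,0],0,5],
    [[6.4,0,2],0,5],
    [[6.4,0,5.2],0,5],
    [[6.4,0,5.2],0,5]
  ]
}}

```text
t: 36.6
tcp_pos: [0.5193, -0.0892, 0.078]
tcp_rot: [-2.395, -2.024, 0.011]
contact_force: [-1.2, -0.4, -2.0]
grip_width: 0.058
grasp_force: 29.0
```

Call:
{"api": "apply_moves", "payload": {
  "targets": [
    [[-0.6,0,0],0,5],
    [[-1.2,0,0],0,5],
    [[-1.8,0,-0.2],0,5],
    [[-2.5,0,-0.4],0,5],
    [[-3.1,0,-0.45],0,5]
  ]
}}

```text
t: 37.1
tcp_pos: [0.5184, -0.1217, 0.0879]
tcp_rot: [2.4, 2.026, 0.002]
contact_force: [0.2, -0.1, -2.1]
grip_width: 0.0579
grasp_force: 29.1
```

Call:
{"api": "apply_moves", "payload": {
  "targets": [
    [[-0.7,0,-0.05],0,5],
    [[-1.3,0,0],0,5],
    [[-2.0,0,0.15],0,5],
    [[-2.6,0,0.3],0,5],
    [[-3.0,0,0.4],0,5]
  ]
}}

```text
t: 37.6
tcp_pos: [0.5133, -0.1493, 0.0836]
tcp_rot: [-2.398, -2.026, -0.003]
contact_force: [-3.6, 5.7, 13.0]
grip_width: 0.0578
grasp_force: 31.5
```

Call:
{"api": "apply_moves", "payload": {
  "targets": [
    [[0,0,0],0,5],
    [[0,0,-2],0,5],
    [[0,0,-5],0,5],
    [[0,0,-5],0,5],
    [[0,0,-5],0,5]
  ]
}}

```text
t: 38.1
tcp_pos: [0.5132, -0.1502, 0.1329]
tcp_rot: [2.399, 2.027, 0.001]
contact_force: [-0.4, 0.2, -2.9]
grip_width: 0.0582
grasp_force: 29.8
```

```bash
cat > asc.py <<'E'
from h import *
o=manip.get_obs();g=grab('scene','a%d.png'%(o['t']*10)).max(2);r=cv2.imread('pics/s9.png').max(2)
p=w2px('scene',[o['tcp_pos']])[0];print(p);x,y=np.round(p).astype(int)-[20,12]
for a,b in zip(r[140:174,234:276],g[y:y+34,x:x+42]):
    f=lambda v:''.join(' .:-=+*#%@'[::-1][min(9,int(x)//14)] for x in v); print(f(a),'|',f(b))
plan([(.5688,.0006,.135,-9.5)])
E
python3 asc.py
```

```text
[255.37646189 153.47190568]
%#+-=#%@@@@%%%%%######*=:   :+#%%%%#+-.    | %#**#%@@@@@@%%%%######+:    :=#%@%%%*-:.  
%%*++#%@@@@@%%%%#######+:  .-*%@%%%*-.     | %%%#%%@@@@@%%%%%######+-.. .-+%@%%%#=:    
%%#*#%@@@@@@%%%%#######+:  .-*%%%##+:      | %%%%%%@@@@@@%%%#######*+=-::-*%%%##*-.    
%%%%%%%@@%@@@%%%#######+:...-*%%#**+:      | %%%%%%%@@@@@@%%#########*+==+#%%#**+-.    
%%%%%%%@@@%%@%%%#######*=-:-=*%%*+*+:      | %%%%%%%%@@@%%%%###%%%%%%##**#%%%#+*+-.    
@%%%%%%@@%%%%%%#########**++*#%%#+++:      | %%%%%%%%@@%%%%#%%%%%%%%%%%%%%%%%#+++-.    
%%%%%%%@%%%%%%########%%#####%%%#+++-      | %%%%%%%@%%%%%%%%%%%%%%%%%%%%%%%%#+++-     
%%%%%%%%%%%%%##%##%#%%%%%%%%%%%%#+++-.     | %%%%%%@@%@%%%%%%%%%%%%%%%%%%%%%%*+++-.    
#%%%%%@@%%%%%#%%#####%%%%%%%%%%%*+++-.     | #%%%%%%@%%%%%%%%%%%%%%%%%%%%%%%#*+++-.    
*#%%%%%%%%###%%%%###%#%%%%%%%%%#*+++-      | *#%%%%@@@%%%%%%%%%%%%%%%%%%%%%%%#+++-.    
=+**#%%%%#**#%%%%%###%%%%%%%%%%%*++=:      | +*###%@@%%###%%%%%%%%%%%%%%%%%%%#+++-.    
-==+*#%%%#+*#%%%#####%%%%%%%%%%%*+=-.      | ===+#%%@%#**#%%%%%%%%%%%%%%%%%%%#*+-:     
:::-+#%%%*++##%%
[... 1331 characters left out ...]
%#%%#+:         | ===========*#%%%%%%%%%%%%%%#+-.           
===========+#%%%%%%%%%%######%##=:         | ===========+*#%%%%%%%%%%%%#*-.            
===========+*#%%%%%%%%#%%######+-.         | ============+**##%%%%%%%%#*=:             
===-========+*%%%%%%%%%#######*=:          | =============+++**#%%%###*=:.             
=============+*##%%%%%######*+=:.          | ======++========++*###*++=-.              
=======++====++**###%%#####*+-.            | =====+++++=======+*###+===-:.             
======+++++====++*######*+++=:.            | =====+**+++====+++*##*+=--=-:.            
at [ 0.5126 -0.1499  0.1322] yaw -9.6 w 0.0581 gf 29.8 t 38.1 F [ 0.4  0.7 -2.4]
   [15.78, 3.03, -0.28] -0.002
```

Call:
{"api": "apply_moves", "payload": {
  "targets": [
    [[3,0,0],0,5],
    [[6.2,0,0],0,5],
    [[6.2,0,2],0,5],
    [[6.2,0,5.6],0,5],
    [[6.2,0,5.6],0,5]
  ]
}}

```text
t: 38.65
tcp_pos: [0.5196, -0.088, 0.0726]
tcp_rot: [-2.394, -2.024, 0.011]
contact_force: [-1.5, 1.3, -2.4]
grip_width: 0.058
grasp_force: 29.6
```

Call:
{"api": "apply_moves", "payload": {
  "targets": [
    [[-0.6,0,0],0,5],
    [[-1.3,0,0],0,5],
    [[-2.0,0,-0.2],0,5],
    [[-2.8,0,-0.5],0,5],
    [[-3.5,0,-0.6],0,5]
  ]
}}

```text
t: 39.15
tcp_pos: [0.5179, -0.1248, 0.0841]
tcp_rot: [2.4, 2.025, 0.002]
contact_force: [0.3, -1.0, -3.7]
grip_width: 0.0578
grasp_force: 29.7
```

Call:
{"api": "apply_moves", "payload": {
  "targets": [
    [[-0.7,0,-0.1],0,5],
    [[-1.3,0,-0.1],0,5],
    [[-2.0,0,-0.1],0,5],
    [[-2.6,0,0],0,5],
    [[-3.0,0,0.1],0,5]
  ]
}}

```text
t: 39.65
tcp_pos: [0.5129, -0.1524, 0.0824]
tcp_rot: [-2.398, -2.027, -0.003]
contact_force: [-0.9, 5.4, 8.6]
grip_width: 0.0582
grasp_force: 31.3
```

Call:
{"api": "apply_moves", "payload": {
  "targets": [
    [[0,0,0],0,5],
    [[0,0,-2],0,5],
    [[0,0,-5],0,5],
    [[0,0,-5],0,5],
    [[0,0,-5],0,5]
  ]
}}

```text
t: 40.15
tcp_pos: [0.5127, -0.1532, 0.1319]
tcp_rot: [2.399, 2.027, 0.001]
contact_force: [-0.2, -0.3, -2.7]
grip_width: 0.0576
grasp_force: 30.2
```

```bash
python3 asc.py
```

```text
[254.90380097 153.19242067]
%#+-=#%@@@@%%%%%######*=:   :+#%%%%#+-.    | %*+*#%@@@@@%%%%%#####*+:    -*%@%%%*=:.   
%%*++#%@@@@@%%%%#######+:  .-*%@%%%*-.     | %###%%@@@@@%%%%#######+-.  .=#%@%%%+:     
%%#*#%@@@@@@%%%%#######+:  .-*%%%##+:      | %%%%%%@@@@@@%%%#######*+-:::=#@%###+:     
%%%%%%%@@%@@@%%%#######+:...-*%%#**+:      | %%%%%%%@@@@%%%#########**+==+#%#***=.     
%%%%%%%@@@%%@%%%#######*=-:-=*%%*+*+:      | %%%%%%%@%%%%%%###%%%%%%%##**#%%#++*=.     
@%%%%%%@@%%%%%%#########**++*#%%#+++:      | %%%%%%%%%%%%%##%%%%%%%%%%%%%%%%#+++=.     
%%%%%%%@%%%%%%########%%#####%%%#+++-      | %%%%%%%%%%%%%#%%%%%%%%%%%%%%%%%#*+*=.     
%%%%%%%%%%%%%##%##%#%%%%%%%%%%%%#+++-.     | %%%%%%%%%%%%%%%%%%%%%%%%%%%%%%%#*+*=.     
#%%%%%@@%%%%%#%%#####%%%%%%%%%%%*+++-.     | #%%%%%%%%%%%%%%%%%%%%%%%%%%%%%%#*+*=:     
*#%%%%%%%%###%%%%###%#%%%%%%%%%#*+++-      | *#%%%%%%%%###%%%%%%%%%%%%%%%%%%#*++=:     
=+**#%%%%#**#%%%%%###%%%%%%%%%%%*++=:      | ++**#%@%%#**#%%%%%%%%%%%%%%%%%%#*++=.     
-==+*#%%%#+*#%%%#####%%%%%%%%%%%*+=-.      | --=+*%%@%*+*#%%%%%%%%%%%%%%%%%%#*+=:.     
:::-+#%%%*++##%%
[... 1330 characters left out ...]
#%#%%#+:         | ==========+*#%%%%%%%%%%%%%%%*=:           
===========+#%%%%%%%%%%######%##=:         | -======-===+*#%%%%%%%%%%%%%*=:.           
===========+*#%%%%%%%%#%%######+-.         | -===========+*#%%%%%%%%%%#*=:.            
===-========+*%%%%%%%%%#######*=:          | =============+***##%%%####+-.             
=============+*##%%%%%######*+=:.          | ======++=======+++*#%#***+=:              
=======++====++**###%%#####*+-.            | ==-==+++++=======+*###+===-:.             
======+++++====++*######*+++=:.            | =====+**+++====+++*###*=----:.            
at [ 0.5121 -0.1529  0.1312] yaw -9.6 w 0.058 gf 30.2 t 40.2 F [-0.3 -0.1 -2.9]
   [16.09, 3.03, -0.38] -0.002
```

The bore ellipse ratio shows only about 13° of tilt left. I'll press it flat on open table and regrip.

Call:
{"api": "apply_moves", "payload": {
  "targets": [
    [[1,4,0],0,5],
    [[2,8,0],0,5],
    [[2,10.5,0.5],0,5],
    [[2,10.5,4],0,5],
    [[2,10.5,7.2],0,5]
  ]
}}

```text
t: 40.7
tcp_pos: [0.6196, -0.1508, 0.0574]
tcp_rot: [-2.399, -2.028, 0.001]
contact_force: [-0.4, 0.4, -3.0]
grip_width: 0.0582
grasp_force: 30.1
```

Call:
{"api": "apply_moves", "payload": {
  "targets": [
    [[0,0,0.3],0,5],
    [[0,0,0.5],0,5],
    [[0,0,0.8],0,5],
    [[0,0,1.0],0,5],
    [[0,0,1.2],0,5]
  ]
}}

```text
t: 41.2
tcp_pos: [0.6203, -0.1515, 0.0496]
tcp_rot: [2.399, 2.026, 0.003]
contact_force: [-5.3, -0.1, 16.6]
grip_width: 0.0582
grasp_force: 32.2
```

Call:
{"api": "apply_moves", "payload": {
  "targets": [
    [[0,0,-0.2],0,8.5],
    [[0,0,-0.2],0,8.5],
    [[0,0,-0.2],0,8.5],
    [[0,0,-3.2],0,8.5],
    [[0,0,-5.8],0,8.5]
  ]
}}

```text
t: 41.7
tcp_pos: [0.6191, -0.1508, 0.1064]
tcp_rot: [-2.399, -2.027, 0.001]
contact_force: [0.5, -0.0, 0.8]
grip_width: 0.0847
grasp_force: 0.0
```

Call:
{"api": "apply_moves", "payload": {
  "targets": [
    [[0,0,0],0.7,8.5],
    [[0,0,0],0.7,8.5],
    [[0,0,0],0.7,8.5],
    [[0,0,0],0.7,8.5],
    [[0,0,0],0.7,8.5]
  ]
}}

```text
t: 42.2
tcp_pos: [0.6195, -0.1507, 0.106]
tcp_rot: [2.952, 1.074, 0.0]
contact_force: [-0.1, 0.2, -0.5]
grip_width: 0.0849
grasp_force: 0.0
```

Call:
{"api": "apply_moves", "payload": {
  "targets": [
    [[0,0,0],0.7,8.5],
    [[0,0,0],0.7,8.5],
    [[0,0,0],0.7,8.5],
    [[0,0,0],0.7,8.5],
    [[0,0,0],0.7,8.5]
  ]
}}

```text
t: 42.7
tcp_pos: [0.6196, -0.1506, 0.106]
tcp_rot: [-3.142, 0.003, -0.0]
contact_force: [-0.2, 1.3, -0.5]
grip_width: 0.0851
grasp_force: 0.0
```

Call:
{"api": "apply_moves", "payload": {
  "targets": [
    [[0,0,0],0.14,8.5],
    [[0,0,3],0.17,8.5],
    [[0,0,5.2],0.17,8.5],
    [[0,0,5.2],0.17,8.5],
    [[0,0,5.2],0.17,5]
  ]
}}

```text
t: 43.2
tcp_pos: [0.6194, -0.1521, 0.0546]
tcp_rot: [3.129, -0.263, 0.0]
contact_force: [-1.2, -3.6, 3.0]
grip_width: 0.0726
grasp_force: 1.8
```

Call:
{"api": "apply_moves", "payload": {
  "targets": [
    [[0,0,0],0,5],
    [[0,0,0],0,5],
    [[0,0,0],0,5],
    [[0,0,-4],0,5],
    [[0,0,-8],0,5]
  ],
  "newtons": 25
}}

```text
t: 43.7
tcp_pos: [0.6187, -0.15, 0.1345]
tcp_rot: [-3.129, 0.262, 0.003]
contact_force: [0.6, -0.1, -2.1]
grip_width: 0.0596
grasp_force: 29.4
```

```bash
python3 - <<'E'
from h import *
manip.grab_frame('top');plan([(.5688,.0006,.135,-99),(.5688,.0006,.065,-99)])
E
```

```text
at [ 0.622  -0.1523  0.1419] yaw -99.6 w 0.0597 gf 29.4 t 43.8 F [ 2.2 -3.   2.6]
   [-7.8, -14.18, 0.69] -0.011
   [0.0, 0.0, 7.0] -0.0
```

Call:
{"api": "apply_moves", "payload": {
  "targets": [
    [[-2.5,-4.5,0.3],0,5],
    [[-5,-9,0.3],0,5],
    [[-7.5,-13,0.3],0,5],
    [[-7.7,-14.1,0.3],0,5],
    [[-7.7,-14.1,0.3],0,5]
  ]
}}

```text
t: 44.25
tcp_pos: [0.5669, 0.0049, 0.1309]
tcp_rot: [-3.129, 0.253, 0.001]
contact_force: [0.7, -0.7, -3.1]
grip_width: 0.06
grasp_force: 29.4
```

Call:
{"api": "apply_moves", "payload": {
  "targets": [
    [[0,0,0],0,5],
    [[0,0,2],0,5],
    [[0,0,4],0,5],
    [[0,0,4.5],0,5],
    [[0,0,4.5],0,5]
  ]
}}

```text
t: 44.75
tcp_pos: [0.5668, -0.0009, 0.0858]
tcp_rot: [3.129, -0.266, -0.001]
contact_force: [0.2, -0.8, -2.6]
grip_width: 0.0596
grasp_force: 29.4
```

```bash
python3 - <<'E'
from h import *
manip.grab_frame('top');plan([(.5688,.0006,.065,-99)])
E
```

```text
at [ 0.5672 -0.0007  0.0864] yaw -99.7 w 0.0597 gf 29.4 t 44.8 F [ 0.2  0.1 -2.4]
   [0.13, -0.15, 2.14] -0.012
```

Call:
{"api": "apply_moves", "payload": {
  "targets": [
    [[0.13,-0.15,0.8],0,5],
    [[0.13,-0.15,1.6],0,5],
    [[0.13,-0.15,2.2],0,5],
    [[0.13,-0.15,2.3],0,5],
    [[0.13,-0.15,2.3],0,5]
  ]
}}

```text
t: 45.3
tcp_pos: [0.5693, 0.0024, 0.0649]
tcp_rot: [-3.128, 0.262, -0.002]
contact_force: [-5.9, 3.8, 20.3]
grip_width: 0.0597
grasp_force: 33.0
```

Call:
{"api": "apply_moves", "payload": {
  "targets": [
    [[0,0,0],0,8.5],
    [[0,0,0],0,8.5],
    [[0,0,0],0,8.5],
    [[0,0,-5],0,8.5],
    [[0,0,-10],0,8.5]
  ]
}}

```text
t: 45.8
tcp_pos: [0.5674, 0.0021, 0.1629]
tcp_rot: [3.129, -0.263, -0.005]
contact_force: [1.7, 0.5, 0.2]
grip_width: 0.0851
grasp_force: 0.0
```

Call:
{"api": "apply_moves", "payload": {
  "targets": [
    [[0,-5,-2],0,8.5],
    [[0,-10,-2],0,8.5],
    [[0,-15,-2],0,8.5],
    [[0,-20,-2],0,8.5],
    [[0,-24,-2],0,8.5]
  ]
}}

```text
t: 46.3
tcp_pos: [0.6083, 0.2422, 0.1825]
tcp_rot: [-3.131, 0.259, 0.001]
contact_force: [1.3, 0.2, 0.6]
grip_width: 0.0851
grasp_force: 0.0
```

```bash
cat > nest.py <<'E'
from h import *
im=grab('top','n%d.png'%(manip.get_obs()['t']*10)).max(2)
plan([])
for k,(x,y) in enumerate([(.6785,.003),(.5688,.0006),(.4588,-.0012)]):
    g=cv2.GaussianBlur(im,(3,3),0);u=w2px('top',[[x,y,.04]])[0]
    m=(g<75).astype(np.uint8);yy,xx=np.mgrid[:420,:560];m[(xx-u[0])**2+(yy-u[1])**2>19**2]=0
    n,l,s,c=cv2.connectedComponentsWithStats(m)
    if n<2: print(k,'none');continue
    j=1+s[1:,4].argmax()
    best=[]
    th=np.linspace(0,2*np.pi,60)   # silhouette of a seated housing at offset dx,dy: best overlap with the mask
    for dx in np.arange(-.012,.0121,.001):
        for dy in np.arange(-.012,.0121,.001):
            P=[[x+dx+.03*np.cos(t),y+dy+.03*np.sin(t),z] for z in(.01,.066) for t in th]
            h=cv2.convexHull(np.float32(w2px('top',P)*8)); best.append((dx,dy,h))
    M=cv2.resize((l==j).astype(np.uint8),None,fx=8,fy=8,interpolation=cv2.INTER_NEAREST) if False else None
    r=[]
    x0,y0=(u-30).astype(int); sub=cv2.resize(cv2.morphologyEx((l==j).astype(np.uint8),cv2.MORPH_CLOSE,np.ones((15,15),np.uint8))[y0:y0+60,x0:x0+60],None,fx=8,fy=8,interpolation=cv2.INTER_NEAREST)
    for dx,dy,h in best:
        q=np.zeros_like(sub);cv2.fillConvexPoly(q,np.round(h+4-8*np.array([x0,y0])).astype(int),1);r.append(((q&sub).sum()/(q|sub).sum(),dx,dy))
    print(k,s[j,4],'iou,dx,dy',np.round(max(r),4))
E
python3 nest.py; python3 - <<'E'
from h import *
for t in(60,80): dark((.4307,-.3191),.04,thr=t)
plan([(.4307,-.3191,.13,35+180)])
E
```

```text
at [0.6087 0.2517 0.1815] yaw -98.9 w 0.0852 gf 0.0 t 46.4 F [ 0.8  7.4 -0.4]
0 439 iou,dx,dy [0.8893 0.002  0.003 ]
1 427 iou,dx,dy [0.8858 0.004  0.    ]
2 none
blob (0.4307, -0.3191) 465 [404 262  26  23] [ 0.4299 -0.3166  0.04  ]
blob (0.4307, -0.3191) 529 [403 262  28  24] [ 0.4294 -0.3172  0.04  ]
at [0.6081 0.2431 0.1817] yaw -99.2 w 0.0845 gf 0.0 t 46.5 F [-0.2 -1.8  1. ]
   [-2.85, 19.44, 1.72] 0.267
   [2.37, 19.51, 1.72] 0.267
   [7.43, 18.19, 1.72] 0.267
```

```bash
python3 - <<'E'
from h import *
plan([(.4305,-.3185,.13,-9.6)])
E
```

```text
at [0.6081 0.2431 0.1817] yaw -99.2 w 0.0845 gf 0.0 t 46.5 F [-0.2 -1.8  1. ]
   [-2.86, 19.43, 1.72] -0.521
   [-12.15, 15.42, 1.72] -0.521
   [-18.22, 7.33, 1.72] -0.521
```

Call:
{"api": "apply_moves", "payload": {
  "targets": [
    [[-2.86,19.43,1.72],-0.521,8.5],
    [[-2.86,19.43,1.72],-0.521,8.5],
    [[-2.86,19.43,1.72],-0.521,8.5],
    [[-2.86,19.43,1.72],-0.521,8.5],
    [[-2.86,19.43,1.72],-0.521,8.5]
  ]
}}

```text
t: 46.95
tcp_pos: [0.5443, 0.043, 0.1661]
tcp_rot: [3.095, 0.535, -0.003]
contact_force: [1.0, 1.2, 0.3]
grip_width: 0.0852
grasp_force: 0.0
```

Call:
{"api": "apply_moves", "payload": {
  "targets": [
    [[-12.15,15.42,1.72],-0.521,8.5],
    [[-12.15,15.42,1.72],-0.521,8.5],
    [[-12.15,15.42,1.72],-0.521,8.5],
    [[-12.15,15.42,1.72],-0.521,8.5],
    [[-12.15,15.42,1.72],-0.521,8.5]
  ]
}}

```text
t: 47.45
tcp_pos: [0.4832, -0.1429, 0.149]
tcp_rot: [2.853, 1.312, -0.002]
contact_force: [0.1, -0.5, -0.7]
grip_width: 0.0848
grasp_force: 0.0
```

Call:
{"api": "apply_moves", "payload": {
  "targets": [
    [[-18.22,7.33,1.72],-0.521,8.5],
    [[-18.22,7.33,1.72],-0.521,8.5],
    [[-18.22,7.33,1.72],-0.521,8.5],
    [[-18.22,7.33,1.72],-0.521,8.5],
    [[-18.22,7.33,1.72],-0.521,8.5]
  ]
}}

```text
t: 47.95
tcp_pos: [0.4214, -0.3299, 0.1319]
tcp_rot: [2.418, 2.001, -0.005]
contact_force: [-0.1, 0.3, 0.3]
grip_width: 0.085
grasp_force: 0.0
```

Call:
{"api": "apply_moves", "payload": {
  "targets": [
    [[0,0,0],0,8.5],
    [[0,0,0],0,8.5],
    [[0,0,0],0,8.5],
    [[0,0,0],0,8.5]
  ]
}}

```text
t: 48.35
tcp_pos: [0.4276, -0.32, 0.1313]
tcp_rot: [-2.404, -2.022, -0.0]
contact_force: [0.1, 0.0, -0.0]
grip_width: 0.0853
grasp_force: 0.0
```

```bash
python3 - <<'E'
from h import *
plan([(.4305,-.3185,.061,-9.6)])
E
```

```text
at [ 0.4276 -0.32    0.1313] yaw -9.9 w 0.0853 gf 0.0 t 48.4 F [ 0.1  0.  -0. ]
   [0.2, 0.26, 7.03] -0.005
```

Call:
{"api": "apply_moves", "payload": {
  "targets": [
    [[0.2,0.26,2.5],0,8.5],
    [[0.2,0.26,5],0,8.5],
    [[0.2,0.26,7],0,8.5],
    [[0.2,0.26,7],0,8.5],
    [[0.2,0.26,7],0,8.5]
  ],
  "newtons": 22
}}

```text
t: 48.85
tcp_pos: [0.43, -0.3196, 0.0616]
tcp_rot: [-2.406, -2.02, 0.0]
contact_force: [0.3, -0.1, 0.5]
grip_width: 0.0851
grasp_force: 0.0
```

Call:
{"api": "apply_moves", "payload": {
  "targets": [
    [[0,0,0],0,5],
    [[0,0,0],0,5],
    [[0,0,0],0,5],
    [[0,0,0],0,5],
    [[0,0,0],0,5]
  ]
}}

```text
t: 49.35
tcp_pos: [0.4301, -0.3203, 0.0626]
tcp_rot: [2.406, 2.018, 0.002]
contact_force: [-1.6, 1.5, 5.4]
grip_width: 0.0586
grasp_force: 22.3
```

Call:
{"api": "apply_moves", "payload": {
  "targets": [
    [[0,0,-3],0,5],
    [[0,0,-6],0,5],
    [[0,0,-8],0,5],
    [[0,0,-8],0,5],
    [[0,0,-8],0,5]
  ]
}}

```text
t: 49.85
tcp_pos: [0.4298, -0.3197, 0.1414]
tcp_rot: [2.406, 2.019, 0.001]
contact_force: [-0.1, -0.7, -2.3]
grip_width: 0.0584
grasp_force: 25.8
```

```bash
python3 - <<'E'
from h import *
z=manip.get_obs()['tcp_pos'][2]
plan([cr(0,.076,z,-9.5)])
E
```

```text
at [ 0.4298 -0.3197  0.1414] yaw -10.0 w 0.0584 gf 25.8 t 49.9 F [-0.1 -0.7 -2.3]
   [11.58, 2.56, 0.0] -0.004
   [11.57, 2.61, 0.0] -0.004
```

Call:
{"api": "apply_moves", "payload": {
  "targets": [
    [[4.6,1,0],0,5],
    [[9.3,2,0],0,5],
    [[13.9,3,0],0,5],
    [[18.5,4.1,0],0,5],
    [[23.15,5.17,0],0,5]
  ]
}}

```text
t: 50.35
tcp_pos: [0.5204, -0.099, 0.1401]
tcp_rot: [-2.406, -2.018, 0.002]
contact_force: [0.7, -0.0, -1.6]
grip_width: 0.0582
grasp_force: 25.7
```

Call:
{"api": "apply_moves", "payload": {
  "targets": [
    [[0,0,0],0,5],
    [[0,0,0],0,5],
    [[0,0,2.5],0,5],
    [[0,0,5.4],0,5],
    [[0,0,5.4],0,5]
  ]
}}

```text
t: 50.85
tcp_pos: [0.5173, -0.1022, 0.0842]
tcp_rot: [-2.406, -2.013, 0.009]
contact_force: [-0.1, 0.7, -1.7]
grip_width: 0.0584
grasp_force: 25.7
```

```bash
python3 - <<'E'
from h import *
manip.grab_frame('top');plan([cr(0,.076,.086,-9.5)])
E
```

```text
at [ 0.5185 -0.1026  0.0859] yaw -10.2 w 0.0584 gf 25.7 t 50.9 F [-0.1 -0.9 -0.8]
   [0.24, 0.16, -0.01] -0.012
```

Call:
{"api": "apply_moves", "payload": {
  "targets": [
    [[-0.4,0.15,0],-0.01,5],
    [[-0.9,0.15,0],-0.01,5],
    [[-1.45,0.15,-0.25],-0.01,5],
    [[-2.05,0.15,-0.45],-0.01,5],
    [[-2.6,0.15,-0.55],-0.01,5]
  ]
}}

```text
t: 51.4
tcp_pos: [0.5181, -0.1274, 0.0936]
tcp_rot: [2.397, 2.031, 0.002]
contact_force: [-0.5, 2.9, 0.7]
grip_width: 0.0586
grasp_force: 26.0
```

Call:
{"api": "apply_moves", "payload": {
  "targets": [
    [[-0.6,0,0],0,5],
    [[-1.2,0,0.1],0,5],
    [[-1.8,0,0.15],0,5],
    [[-2.3,0,0.4],0,5],
    [[-2.9,0,0.7],0,5]
  ]
}}

```text
t: 51.9
tcp_pos: [0.513, -0.1567, 0.086]
tcp_rot: [2.397, 2.03, -0.0]
contact_force: [-1.2, 1.3, 4.5]
grip_width: 0.0589
grasp_force: 27.3
```

Call:
{"api": "apply_moves", "payload": {
  "targets": [
    [[-0.5,0,0.4],0,5],
    [[-0.9,0,0.8],0,5],
    [[-1.3,0,1.2],0,5],
    [[-1.6,0,1.6],0,5],
    [[-1.6,0,1.8],0,5]
  ]
}}

```text
t: 52.4
tcp_pos: [0.5104, -0.1752, 0.0684]
tcp_rot: [2.397, 2.025, -0.002]
contact_force: [-4.7, -4.7, 14.4]
grip_width: 0.0589
grasp_force: 28.0
```

Call:
{"api": "apply_moves", "payload": {
  "targets": [
    [[0,0,0],0,5],
    [[0,0,0],0,7],
    [[0,0,0],0,8.5],
    [[0,0,0],0,8.5],
    [[0,0,-5],0,8.5]
  ]
}}

```text
t: 52.9
tcp_pos: [0.5071, -0.1696, 0.1136]
tcp_rot: [-2.39, -2.027, 0.012]
contact_force: [0.9, 0.1, 1.0]
grip_width: 0.0853
grasp_force: 0.0
```

Call:
{"api": "apply_moves", "payload": {
  "targets": [
    [[0,0,-5],0,8.5],
    [[0,0,-7],0,8.5],
    [[0,0,-7],0,8.5],
    [[0,0,-7],0,8.5],
    [[0,0,-7],0,8.5]
  ]
}}

```text
t: 53.4
tcp_pos: [0.5097, -0.1708, 0.1866]
tcp_rot: [-2.395, -2.03, 0.002]
contact_force: [-0.6, 0.3, 0.1]
grip_width: 0.085
grasp_force: 0.0
```

```bash
python3 lie.py
```

```text
2 [ 19   2  36  35 856] [36.9 19.4]
1 [ 19   1  36  36 867] [37.  19.2]
diff>25: 74 [ 3.7027027  15.66216216]
at [ 0.5096 -0.1709  0.1865] yaw -9.4 w 0.0853 gf 0.0 t 53.5 F [ 0.   0.4 -0.4]
   [5.23, -0.07, 2.11] 0.001
   [0.0, 0.0, 10.59] -0.0
```

Call:
{"api": "apply_moves", "payload": {
  "targets": [
    [[3,-0.05,2],0,8.5],
    [[5.25,-0.05,5],0,8.5],
    [[5.25,-0.05,9],0,8.5],
    [[5.25,-0.05,12.6],0,8.5],
    [[5.25,-0.05,12.6],0,8.5]
  ]
}}

```text
t: 53.95
tcp_pos: [0.5146, -0.1186, 0.0572]
tcp_rot: [-2.391, -2.027, 0.011]
contact_force: [-1.2, -0.4, -0.4]
grip_width: 0.0852
grasp_force: 0.0
```

Call:
{"api": "apply_moves", "payload": {
  "targets": [
    [[0,0,0],0,8.5],
    [[0,0,0],0,8.5],
    [[0,0,0],0,5],
    [[0,0,0],0,5],
    [[0,0,0],0,5]
  ],
  "newtons": 20
}}

```text
t: 54.45
tcp_pos: [0.5181, -0.119, 0.063]
tcp_rot: [-2.396, -2.03, -0.001]
contact_force: [-4.7, 2.5, 8.7]
grip_width: 0.0584
grasp_force: 20.3
```

Call:
{"api": "apply_moves", "payload": {
  "targets": [
    [[0,0,0],0,5],
    [[0,0,-1],0,5],
    [[0,0,-3],0,5],
    [[0,0,-6],0,5],
    [[0,0,-10],0,5]
  ]
}}

```text
t: 54.95
tcp_pos: [0.5176, -0.1193, 0.1626]
tcp_rot: [-2.396, -2.03, 0.003]
contact_force: [0.1, 0.6, -1.5]
grip_width: 0.0584
grasp_force: 22.3
```

Call:
{"api": "apply_moves", "payload": {
  "targets": [
    [[3,0,0],0,5],
    [[5.3,0,2],0,5],
    [[5.3,0,6],0,5],
    [[5.3,0,10.8],0,5],
    [[5.3,0,10.8],0,5]
  ]
}}

```text
t: 55.45
tcp_pos: [0.5236, -0.0661, 0.05]
tcp_rot: [-2.391, -2.028, 0.011]
contact_force: [-1.4, 0.4, -2.2]
grip_width: 0.058
grasp_force: 23.0
```

Call:
{"api": "apply_moves", "payload": {
  "targets": [
    [[-0.4,0,0.2],0,5],
    [[-0.8,0,0.2],0,5],
    [[-1.3,0,0],0,5],
    [[-1.8,0,-0.5],0,5],
    [[-2.2,0,-1.0],0,5]
  ]
}}

```text
t: 55.95
tcp_pos: [0.525, -0.0869, 0.0658]
tcp_rot: [-2.395, -2.032, -0.007]
contact_force: [0.3, 7.3, -1.6]
grip_width: 0.0579
grasp_force: 23.6
```

Call:
{"api": "apply_moves", "payload": {
  "targets": [
    [[-0.3,0,-0.4],0,5],
    [[-0.6,0,-0.8],0,5],
    [[-1.0,0,-1.2],0,5],
    [[-1.4,0,-1.5],0,5],
    [[-1.9,0,-1.7],0,5]
  ]
}}

```text
t: 56.45
tcp_pos: [0.5214, -0.1069, 0.082]
tcp_rot: [-2.396, -2.031, -0.004]
contact_force: [1.4, 7.3, 3.2]
grip_width: 0.0581
grasp_force: 24.8
```

```bash
python3 asc.py
```

```text
[263.37155954 177.64433104]
%#+-=#%@@@@%%%%%######*=:   :+#%%%%#+-.    | %%*+=*#@@@@%%%%*=.          :+%@@%%#+:    
%%*++#%@@@@@%%%%#######+:  .-*%@%%%*-.     | %%#**#%@@@@@%%%*-..         -*%%%%%*-.    
%%#*#%@@@@@@%%%%#######+:  .-*%%%##+:      | %%%###%@@@@%%%%*=-::---::...-*%%###+:     
%%%%%%%@@%@@@%%%#######+:...-*%%#**+:      | %%%%%%%%@@@@@%#*++++***++=-:=*%%#**+:     
%%%%%%%@@@%%@%%%#######*=-:-=*%%*+*+:      | %%%%%%%@@@@%%%######%%%##*+=+#%%*+*+:     
@%%%%%%@@%%%%%%#########**++*#%%#+++:      | %%%%%%%%@%%%%%###%%%%%%%%%####%%*+++:     
%%%%%%%@%%%%%%########%%#####%%%#+++-      | %%%%%%%%@@%%%####%%%%%@@@%%%#%%%#+++:     
%%%%%%%%%%%%%##%##%#%%%%%%%%%%%%#+++-.     | %%%%%%%%%%%%%######%%%%@%@%%%%%%#+++:     
#%%%%%@@%%%%%#%%#####%%%%%%%%%%%*+++-.     | %%%%%%%%%%%%####*####%%%%%%%%%%%#+++:     
*#%%%%%%%%###%%%%###%#%%%%%%%%%#*+++-      | #%%%%%%@%%%###*****####%%%%%%%%%#++=:     
=+**#%%%%#**#%%%%%###%%%%%%%%%%%*++=:      | ####%%@%%%#**#*******###%@%@%%%#*+=-.     
-==+*#%%%#+*#%%%#####%%%%%%%%%%%*+=-.      | ****#%%@%#*+**********##%%%%%%%#*=-.      
:::-+#%%%*++##%%
[... 1325 characters left out ...]
%%####%#%%#+:         | =+********########**+==-:..               
===========+#%%%%%%%%%%######%##=:         | :-+***++***#####*+==-:..                  
===========+*#%%%%%%%%#%%######+-.         |  .-+**+++*****++=-:..                     
===-========+*%%%%%%%%%#######*=:          |   .-+**+**+++=-:..                        
=============+*##%%%%%######*+=:.          |    .-+*+++=--:.                           
=======++====++**###%%#####*+-.            |     :-==--:.                              
======+++++====++*######*+++=:.            |      :::..                                
at [ 0.5213 -0.1079  0.0824] yaw -9.5 w 0.0584 gf 24.9 t 56.5 F [0.6 7.2 3.6]
   [11.48, 2.89, -5.26] 0.0
```

Call:
{"api": "apply_moves", "payload": {
  "targets": [
    [[-0.6,0,-0.15],0,5],
    [[-1.1,0,-0.25],0,5],
    [[-1.6,0,-0.3],0,5],
    [[-2.1,0,-0.3],0,5],
    [[-2.6,0,-0.3],0,5]
  ]
}}

```text
t: 57.0
tcp_pos: [0.5174, -0.1328, 0.0857]
tcp_rot: [-2.396, -2.031, -0.005]
contact_force: [-0.4, 6.3, 10.1]
grip_width: 0.0578
grasp_force: 27.1
```

Call:
{"api": "apply_moves", "payload": {
  "targets": [
    [[-0.5,0,0.05],0,5],
    [[-1.0,0,0.1],0,5],
    [[-1.5,0,0.2],0,5],
    [[-2.0,0,0.3],0,5],
    [[-2.3,0,0.4],0,5]
  ]
}}

```text
t: 57.5
tcp_pos: [0.5131, -0.157, 0.0809]
tcp_rot: [2.397, 2.029, 0.002]
contact_force: [0.4, 3.0, 6.4]
grip_width: 0.058
grasp_force: 27.5
```

Call:
{"api": "apply_moves", "payload": {
  "targets": [
    [[0,0,0],0,5],
    [[0,0,-2],0,5],
    [[0,0,-5],0,5],
    [[0,0,-5],0,5],
    [[0,0,-5],0,5]
  ]
}}

```text
t: 58.0
tcp_pos: [0.5123, -0.157, 0.13]
tcp_rot: [2.397, 2.029, 0.0]
contact_force: [-0.4, -0.9, -2.1]
grip_width: 0.0583
grasp_force: 26.6
```

```bash
python3 asc.py
```

```text
[254.22792834 153.10870473]
%#+-=#%@@@@%%%%%######*=:   :+#%%%%#+-.    | %#=::=#@@@@@%%#+-:..        -*%@@%%#+:.   
%%*++#%@@@@@%%%%#######+:  .-*%@%%%*-.     | %#+--+%%@@@%%%*=:..        .-*%@%%%*-.    
%%#*#%@@@@@@%%%%#######+:  .-*%%%##+:      | %%#++#%@@@@@%#+:.          .-*%%%##+:     
%%%%%%%@@%@@@%%%#######+:...-*%%#**+:      | %%%##%%@@@%%#+-.           .-*%%#**+:     
%%%%%%%@@@%%@%%%#######*=-:-=*%%*+*+:      | %%%%%%%@@%%%*-.  ..:::::::::=*%%*+*+:     
@%%%%%%@@%%%%%%#########**++*#%%#+++:      | %%%%%%%%%%%#=:..:--=++++++==+#%%*+*=.     
%%%%%%%@%%%%%%########%%#####%%%#+++-      | %%%%%%%@@%%*-::-=+**######**#%%%*++=:     
%%%%%%%%%%%%%##%##%#%%%%%%%%%%%%#+++-.     | %%%%%%%%%%%*=-=+*#########%%%%%%*++=:     
#%%%%%@@%%%%%#%%#####%%%%%%%%%%%*+++-.     | #%%%%%%%%%#*++*########%%%%%%%%%*+*+:     
*#%%%%%%%%###%%%%###%#%%%%%%%%%#*+++-      | *##%%%%@%%#**##########%%%%%%%%%#**+:     
=+**#%%%%#**#%%%%%###%%%%%%%%%%%*++=:      | =++*#%%%%#***##%#########%%%%%%%#**=:     
-==+*#%%%#+*#%%%#####%%%%%%%%%%%*+=-.      | --:-+*%@%*++##%%#######%#%%%%%%%#*+-.     
:::-+#%%%*++##%%
[... 1328 characters left out ...]
###%#%%#+:         | ==--=-===-==*%%%%%%%%%#%#%###%%%#+:       
===========+#%%%%%%%%%%######%##=:         | -====--=-===*#%%%%%%%%#%#####%###=:       
===========+*#%%%%%%%%#%%######+-.         | ==-==-======+#%%%%%%%%%#%#%#%###*-.       
===-========+*%%%%%%%%%#######*=:          | -==--=======+*#%%%%%%%#%#######*=:        
=============+*##%%%%%######*+=:.          | -==-===++====+*#%%%%%%########*=:         
=======++====++**###%%#####*+-.            | -======+++====+*##%%%########*=:.         
======+++++====++*######*+++=:.            | ==-===++++++==++*###%%####***=-.          
at [ 0.5118 -0.1565  0.1293] yaw -9.5 w 0.0581 gf 26.6 t 58.0 F [ 0.6  0.3 -2.2]
   [16.43, 3.03, -0.57] 0.0
```

Call:
{"api": "apply_moves", "payload": {
  "targets": [
    [[1,4,0],0,5],
    [[2,8,0],0,5],
    [[2,10.5,0.5],0,5],
    [[2,10.5,4],0,5],
    [[2,10.5,7.0],0,5]
  ]
}}

```text
t: 58.55
tcp_pos: [0.6192, -0.1537, 0.0572]
tcp_rot: [-2.396, -2.031, 0.002]
contact_force: [-0.3, -0.2, -1.1]
grip_width: 0.0576
grasp_force: 26.5
```

Call:
{"api": "apply_moves", "payload": {
  "targets": [
    [[0,0,0.3],0,5],
    [[0,0,0.5],0,5],
    [[0,0,0.8],0,5],
    [[0,0,1.0],0,5],
    [[0,0,1.2],0,5]
  ]
}}

```text
t: 59.05
tcp_pos: [0.62, -0.1536, 0.0488]
tcp_rot: [2.396, 2.03, 0.002]
contact_force: [0.7, 0.4, -1.6]
grip_width: 0.0577
grasp_force: 26.4
```

Call:
{"api": "apply_moves", "payload": {
  "targets": [
    [[0,0,-0.2],0,8.5],
    [[0,0,-0.2],0,8.5],
    [[0,0,-0.2],0,8.5],
    [[0,0,-3.2],0,8.5],
    [[0,0,-5.8],0,8.5]
  ]
}}

```text
t: 59.55
tcp_pos: [0.619, -0.1536, 0.1064]
tcp_rot: [-2.397, -2.03, 0.001]
contact_force: [0.2, 0.5, 0.2]
grip_width: 0.0849
grasp_force: 0.0
```

Call:
{"api": "apply_moves", "payload": {
  "targets": [
    [[0,0,0],0.7,8.5],
    [[0,0,0],0.7,8.5],
    [[0,0,0],0.7,8.5],
    [[0,0,0],0.7,8.5],
    [[0,0,0],0.7,8.5]
  ]
}}

```text
t: 60.05
tcp_pos: [0.6195, -0.1533, 0.1061]
tcp_rot: [2.951, 1.078, 0.001]
contact_force: [0.2, 0.5, -0.3]
grip_width: 0.0848
grasp_force: 0.0
```

Call:
{"api": "apply_moves", "payload": {
  "targets": [
    [[0,0,0],0.7,8.5],
    [[0,0,0],0.7,8.5],
    [[0,0,0],0.7,8.5],
    [[0,0,0],0.7,8.5],
    [[0,0,0],0.7,8.5]
  ]
}}

```text
t: 60.55
tcp_pos: [0.6195, -0.1532, 0.106]
tcp_rot: [-3.142, -0.001, -0.0]
contact_force: [-0.3, 0.9, -0.2]
grip_width: 0.0851
grasp_force: 0.0
```

Call:
{"api": "apply_moves", "payload": {
  "targets": [
    [[0,0,0],0.14,8.5],
    [[0,0,3],0.17,8.5],
    [[0,0,5.2],0.17,8.5],
    [[0,0,5.2],0.17,8.5],
    [[0,0,5.2],0.17,5]
  ]
}}

```text
t: 61.05
tcp_pos: [0.6196, -0.1532, 0.0544]
tcp_rot: [-3.13, 0.257, 0.0]
contact_force: [0.5, 1.5, 2.1]
grip_width: 0.0727
grasp_force: 1.1
```

Call:
{"api": "apply_moves", "payload": {
  "targets": [
    [[0,0,0],0,5],
    [[0,0,0],0,5],
    [[0,0,0],0,5],
    [[0,0,-4],0,5],
    [[0,0,-8],0,5]
  ],
  "newtons": 25
}}

```text
t: 61.55
tcp_pos: [0.6186, -0.1536, 0.1346]
tcp_rot: [3.13, -0.258, -0.003]
contact_force: [1.1, 0.4, -1.3]
grip_width: 0.0594
grasp_force: 28.9
```

```bash
python3 - <<'E'
from h import *
manip.grab_frame('top');plan([(.4588,-.0012,.135,-99)])
E
```

```text
at [ 0.6217 -0.1561  0.142 ] yaw -99.5 w 0.0597 gf 28.9 t 61.6 F [ 2.7 -2.6  2.4]
   [-9.31, -6.29, 0.35] -0.004
   [-9.28, -6.33, 0.35] -0.004
```

Call:
{"api": "apply_moves", "payload": {
  "targets": [
    [[-4,-2.7,0.2],0,5],
    [[-8,-5.4,0.2],0,5],
    [[-12,-8.1,0.2],0,5],
    [[-16,-10.8,0.2],0,5],
    [[-18.5,-12.6,0.2],0,5]
  ]
}}

```text
t: 62.1
tcp_pos: [0.4545, 0.0027, 0.1316]
tcp_rot: [-3.129, 0.257, 0.003]
contact_force: [0.5, -0.3, -1.2]
grip_width: 0.0596
grasp_force: 28.9
```

Call:
{"api": "apply_moves", "payload": {
  "targets": [
    [[0,0,0],0,5],
    [[0,0,2],0,5],
    [[0,0,4],0,5],
    [[0,0,4.5],0,5],
    [[0,0,4.5],0,5]
  ]
}}

```text
t: 62.6
tcp_pos: [0.4576, 0.0002, 0.0869]
tcp_rot: [3.13, -0.26, -0.0]
contact_force: [0.5, -0.0, -2.5]
grip_width: 0.0596
grasp_force: 28.9
```

```bash
python3 - <<'E'
from h import *
manip.grab_frame('top');plan([(.4588,-.0012,.065,-99)])
E
```

```text
at [4.579e-01 2.000e-04 8.740e-02] yaw -99.5 w 0.06 gf 28.9 t 62.6 F [-0.5 -0.  -1.5]
   [0.11, 0.13, 2.24] -0.008
```

Call:
{"api": "apply_moves", "payload": {
  "targets": [
    [[0.11,0.13,0.8],0,5],
    [[0.11,0.13,1.6],0,5],
    [[0.11,0.13,2.2],0,5],
    [[0.11,0.13,2.4],0,5],
    [[0.11,0.13,2.4],0,5]
  ]
}}

```text
t: 63.15
tcp_pos: [0.4589, -0.0006, 0.0641]
tcp_rot: [-3.128, 0.259, -0.001]
contact_force: [-7.3, 3.2, 27.4]
grip_width: 0.0593
grasp_force: 33.0
```

Call:
{"api": "apply_moves", "payload": {
  "targets": [
    [[0,0,0],0,8.5],
    [[0,0,0],0,8.5],
    [[0,0,0],0,8.5],
    [[0,0,-5],0,8.5],
    [[0,0,-10],0,8.5]
  ]
}}

```text
t: 63.65
tcp_pos: [0.4572, -0.0006, 0.1631]
tcp_rot: [3.129, -0.258, -0.006]
contact_force: [2.4, 0.4, 0.1]
grip_width: 0.0849
grasp_force: 0.0
```

Call:
{"api": "apply_moves", "payload": {
  "targets": [
    [[0,-5,-2],0,8.5],
    [[0,-10,-2],0,8.5],
    [[0,-15,-2],0,8.5],
    [[0,-20,-2],0,8.5],
    [[0,-22,-2],0,8.5]
  ]
}}

```text
t: 64.15
tcp_pos: [0.4943, 0.2222, 0.1821]
tcp_rot: [-3.132, 0.247, 0.0]
contact_force: [0.7, 0.6, -0.2]
grip_width: 0.0847
grasp_force: 0.0
```

Call:
{"api": "apply_moves", "payload": {
  "targets": [
    [[0,0,0],0,8.5],
    [[0,0,0],0,8.5],
    [[0,0,0],0,8.5]
  ]
}}

```text
t: 64.45
tcp_pos: [0.494, 0.2151, 0.1828]
tcp_rot: [3.13, -0.261, -0.0]
contact_force: [0.6, -1.4, 0.3]
grip_width: 0.085
grasp_force: 0.0
```

```bash
python3 nest.py; python3 - <<'E'
from h import *
import glob
im=cv2.imread(max(glob.glob('pics/n*.png'),key=lambda f:int(f[6:-4])))
c=cv2.convertScaleAbs(im,alpha=2.2,beta=25)[155:285,265:330]
cv2.imwrite('pics/last.png',cv2.resize(c,None,fx=4.6,fy=4.6,interpolation=cv2.INTER_CUBIC))
plan([])
E
```

```text
at [0.4941 0.2151 0.1829] yaw -99.6 w 0.085 gf 0.0 t 64.5 F [ 0.3 -0.3 -0.5]
0 445 iou,dx,dy [0.8759 0.001  0.004 ]
1 404 iou,dx,dy [0.8853 0.004  0.    ]
2 435 iou,dx,dy [ 0.8908 -0.001  -0.005 ]
at [0.4941 0.2151 0.1829] yaw -99.6 w 0.085 gf 0.0 t 64.5 F [ 0.3 -0.3 -0.5]
```

View pics/last.png

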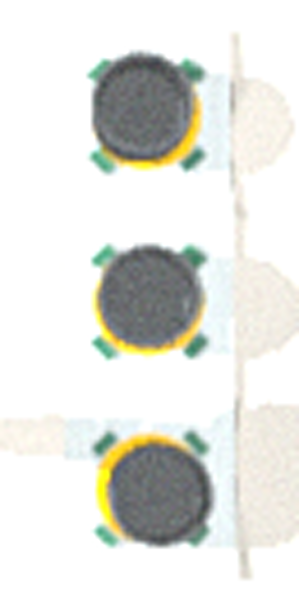

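The crop shows rim centres at (143,106), (149,297) and (161,492). The stop centres average (147,114), (150,301.5) and (151,489). I'll work out each housing's offset from its nest.

```bash
python3 - <<'E'
from h import *
f=lambda l,z:px2w('top',[[265+(u+.5)/4.6-.5,155+(v+.5)/4.6-.5] for u,v in l],z)[:,:2]
r=f([(143,106),(149,297),(161,492)],.066);s=f([(147,114),(150,301.5),(151,489)],.018)
print(r.round(4),s.round(4),(r-s).round(4))
E
```

```text
[[ 0.6773  0.0064]
 [ 0.5688  0.0022]
 [ 0.4592 -0.0054]] [[ 6.789e-01  2.500e-03]
 [ 5.685e-01 -1.000e-04]
 [ 4.591e-01 -1.500e-03]] [[-0.0016  0.0039]
 [ 0.0003  0.0023]
 [ 0.     -0.0039]]
```

```bash
python3 - <<'E'
from h import *
Y=-99.6
plan([(.6274,.2022,.14,Y),(.6274,.2022,.0715,Y),(.6274,.2022,.17,Y),(.6773,.0064,.17,Y),(.6773,.0064,.09,Y)])
print(manip.get_obs()['qpos'].round(2))
E
```

```text
at [0.4941 0.2151 0.1829] yaw -99.6 w 0.085 gf 0.0 t 64.5 F [ 0.3 -0.3 -0.5]
   [13.36, -0.94, 4.29] 0.001
   [0.0, 0.0, 6.85] -0.0
   [0.0, 0.0, -9.85] -0.0
   [8.19, 18.47, 0.0] -0.0
   [0.0, 0.0, 8.0] -0.0
[-1.41  0.72  1.3   2.   -0.81  1.08 -1.47]
```

Call:
{"api": "apply_moves", "payload": {
  "targets": [
    [[5,0,1],0,8.5],
    [[10,-0.5,3],0,8.5],
    [[13.36,-0.94,4.3],0,8.5],
    [[13.36,-0.94,4.3],0,8.5],
    [[13.36,-0.94,4.3],0,8.5]
  ],
  "newtons": 30
}}

```text
t: 65.0
tcp_pos: [0.6278, 0.2019, 0.1396]
tcp_rot: [3.13, -0.262, -0.001]
contact_force: [-0.6, 1.5, 0.6]
grip_width: 0.085
grasp_force: 0.0
```

Call:
{"api": "apply_moves", "payload": {
  "targets": [
    [[0,0,0],0,8.5],
    [[0,0,3],0,8.5],
    [[0,0,5],0,8.5],
    [[0,0,5],0,8.5],
    [[0,0,5],0,8.5]
  ]
}}

```text
t: 65.5
tcp_pos: [0.6271, 0.2042, 0.0901]
tcp_rot: [3.131, -0.257, -0.001]
contact_force: [0.7, -0.5, 0.6]
grip_width: 0.085
grasp_force: 0.0
```

```bash
python3 - <<'E'
from h import *
manip.grab_frame('top');plan([(.6274,.2022,.0715,-99.6)])
E
```

```text
at [0.6277 0.2042 0.0908] yaw -99.4 w 0.0848 gf 0.0 t 65.5 F [-0.3 -0.9  1.1]
   [-0.0, 0.2, 1.93] 0.003
```

Call:
{"api": "apply_moves", "payload": {
  "targets": [
    [[0,0.1,1],0,8.5],
    [[0,0.1,1.9],0,8.5],
    [[0,0.1,1.9],0,8.5],
    [[0,0.1,1.9],0,3.5],
    [[0,0.1,1.9],0,3.5]
  ]
}}

```text
t: 66.05
tcp_pos: [0.6276, 0.203, 0.0711]
tcp_rot: [3.131, -0.258, 0.001]
contact_force: [0.2, -0.4, -0.6]
grip_width: 0.0587
grasp_force: 0.0
```

Call:
{"api": "apply_moves", "payload": {
  "targets": [
    [[0,0,0],0,3.5],
    [[0,0,0],0,3.5],
    [[0,0,0],0,3.5],
    [[0,0,-4],0,3.5],
    [[0,0,-8.5],0,3.5]
  ]
}}

```text
t: 66.55
tcp_pos: [0.6259, 0.2031, 0.1548]
tcp_rot: [3.129, -0.258, -0.006]
contact_force: [1.8, 1.3, -1.9]
grip_width: 0.0408
grasp_force: 31.2
```

Call:
{"api": "apply_moves", "payload": {
  "targets": [
    [[0,0,-1],0,3.5],
    [[0,0,-1],0,3.5],
    [[0,0,-1],0,3.5]
  ]
}}

```text
t: 66.85
tcp_pos: [0.6266, 0.2034, 0.1644]
tcp_rot: [-3.131, 0.257, 0.003]
contact_force: [-1.4, 1.0, -1.2]
grip_width: 0.0405
grasp_force: 31.4
```

```bash
python3 - <<'E'
from h import *
z=manip.get_obs()['tcp_pos'][2]
plan([(.6773,.0064,z,-99.4)])
E
```

```text
at [0.6266 0.2034 0.1644] yaw -99.4 w 0.0405 gf 31.4 t 66.8 F [-1.4  1.  -1.2]
   [8.22, 18.61, 0.0] 0.0
```

Call:
{"api": "apply_moves", "payload": {
  "targets": [
    [[2,4.5,0],0,3.5],
    [[4,9,0],0,3.5],
    [[6,13.5,0],0,3.5],
    [[8,18,0],0,3.5],
    [[8.22,18.6,0],0,3.5]
  ]
}}

```text
t: 67.35
tcp_pos: [0.677, -0.0027, 0.1648]
tcp_rot: [3.125, -0.273, -0.002]
contact_force: [-0.5, -0.9, -0.4]
grip_width: 0.0408
grasp_force: 31.4
```

Call:
{"api": "apply_moves", "payload": {
  "targets": [
    [[0,0,0],0,3.5],
    [[0,0,0],0,3.5],
    [[0,0,1.3],0,3.5],
    [[0,0,1.3],0,3.5],
    [[0,0,1.3],0,3.5]
  ]
}}

```text
t: 67.85
tcp_pos: [0.6776, 0.0078, 0.1518]
tcp_rot: [-3.131, 0.255, 0.003]
contact_force: [-0.1, -0.8, -2.5]
grip_width: 0.0412
grasp_force: 31.4
```

```bash
python3 - <<'E'
from h import *
manip.grab_frame('top');plan([(.6773,.0064,.0895,-99.4)])
E
```

```text
at [0.6779 0.0072 0.1524] yaw -99.3 w 0.0412 gf 31.4 t 67.9 F [-0.5 -0.1 -0.9]
   [-0.05, 0.09, 6.29] 0.001
```

Aligned within 1 mm; lower it in.

Call:
{"api": "apply_moves", "payload": {
  "targets": [
    [[-0.05,0.09,1.5],0,3.5],
    [[-0.05,0.09,3],0,3.5],
    [[-0.05,0.09,4.3],0,3.5],
    [[-0.05,0.09,5.5],0,3.5],
    [[-0.05,0.09,6.2],0,3.5]
  ]
}}

```text
t: 68.4
tcp_pos: [0.6768, 0.0055, 0.089]
tcp_rot: [-3.131, 0.258, 0.003]
contact_force: [-6.5, 8.8, 31.1]
grip_width: 0.0411
grasp_force: 34.8
```

Call:
{"api": "apply_moves", "payload": {
  "targets": [
    [[0,0,0],0,3.5],
    [[0,0,0.1],0,3.5],
    [[0,0,0.1],0,3.5]
  ]
}}

```text
t: 68.7
tcp_pos: [0.6775, 0.0052, 0.0898]
tcp_rot: [3.131, -0.258, 0.0]
contact_force: [-0.4, -0.6, -1.6]
grip_width: 0.0409
grasp_force: 31.6
```

Call:
{"api": "apply_moves", "payload": {
  "targets": [
    [[0,0,0.1],0,3.5],
    [[0,0,0.1],0,6],
    [[0,0,0.1],0,6],
    [[0,0,0.1],0,6.5],
    [[0,0,-3],0,8.5]
  ]
}}

```text
t: 69.2
tcp_pos: [0.6752, 0.0064, 0.1165]
tcp_rot: [3.131, -0.257, -0.01]
contact_force: [0.5, 0.8, 0.4]
grip_width: 0.0778
grasp_force: 0.0
```

Call:
{"api": "apply_moves", "payload": {
  "targets": [
    [[0,0,-5],0,8.5],
    [[0,0,-6],0,8.5],
    [[0,0,-6],0,8.5]
  ]
}}

```text
t: 69.5
tcp_pos: [0.6787, 0.0049, 0.1823]
tcp_rot: [-3.13, 0.258, -0.007]
contact_force: [0.4, 0.1, 0.7]
grip_width: 0.085
grasp_force: 0.0
```

```bash
python3 - <<'E'
from h import *
z=manip.get_obs()['tcp_pos'][2]
plan([(.4089,.3415,.16,-99.4),(.4074,.1925,.16,-99.4)]);plan([(.4074,.1925,.14,-99.4)])
E
```

```text
at [0.6787 0.0049 0.1823] yaw -99.4 w 0.085 gf 0.0 t 69.5 F [0.4 0.1 0.7]
   [-16.06, -14.4, 1.12] -0.0
   [-16.06, -14.4, 1.12] -0.0
   [2.29, 14.72, 0.0] -0.0
at [0.6787 0.0049 0.1823] yaw -99.4 w 0.085 gf 0.0 t 69.5 F [0.4 0.1 0.7]
   [-14.92, -7.03, 2.12] -0.0
   [-14.92, -7.04, 2.12] -0.0
```

Call:
{"api": "apply_moves", "payload": {
  "targets": [
    [[-4.5,-2.1,0],0,8.5],
    [[-9,-4.2,0],0,8.5],
    [[-13.5,-6.4,0],0,8.5],
    [[-18,-8.5,0],0,8.5],
    [[-22.5,-10.6,0],0,8.5]
  ]
}}

```text
t: 70.0
tcp_pos: [0.4702, 0.1476, 0.1784]
tcp_rot: [3.13, -0.257, -0.003]
contact_force: [0.4, 1.6, -0.2]
grip_width: 0.085
grasp_force: 0.0
```

Call:
{"api": "apply_moves", "payload": {
  "targets": [
    [[-4,-2,1],0,8.5],
    [[-7.34,-3.47,4.2],0,8.5],
    [[-7.34,-3.47,9],0,8.5],
    [[-7.34,-3.47,9],0,8.5],
    [[-7.34,-3.47,9],0,8.5]
  ]
}}

```text
t: 70.5
tcp_pos: [0.4061, 0.1916, 0.09]
tcp_rot: [3.129, -0.26, -0.001]
contact_force: [1.2, -1.0, -0.0]
grip_width: 0.0856
grasp_force: 0.0
```

```bash
python3 - <<'E'
from h import *
manip.grab_frame('top');plan([(.4074,.1925,.0715,-99.4)])
E
```

```text
at [0.4075 0.1914 0.0911] yaw -99.6 w 0.0852 gf 0.0 t 70.5 F [ 0.4 -0.2  0.3]
   [-0.03, -0.1, 1.96] -0.003
```

Call:
{"api": "apply_moves", "payload": {
  "targets": [
    [[0,-0.1,1],0,8.5],
    [[0,-0.1,1.95],0,8.5],
    [[0,-0.1,1.95],0,8.5],
    [[0,-0.1,1.95],0,3.5],
    [[0,-0.1,1.95],0,3.5]
  ]
}}

```text
t: 71.05
tcp_pos: [0.4066, 0.1938, 0.0706]
tcp_rot: [-3.131, 0.258, -0.001]
contact_force: [0.2, 0.2, 0.2]
grip_width: 0.0586
grasp_force: 0.0
```

Call:
{"api": "apply_moves", "payload": {
  "targets": [
    [[0,0,0],0,3.5],
    [[0,0,0],0,3.5],
    [[0,0,0],0,3.5],
    [[0,0,-4],0,3.5],
    [[0,0,-8.5],0,3.5]
  ]
}}

```text
t: 71.55
tcp_pos: [0.4051, 0.1933, 0.1555]
tcp_rot: [3.128, -0.258, -0.004]
contact_force: [0.5, 2.1, -1.4]
grip_width: 0.0411
grasp_force: 31.8
```

Call:
{"api": "apply_moves", "payload": {
  "targets": [
    [[0,0,-1],0,3.5],
    [[0,0,-1],0,3.5],
    [[0,0,-1],0,3.5]
  ]
}}

```text
t: 71.85
tcp_pos: [0.4055, 0.1942, 0.1644]
tcp_rot: [3.131, -0.256, -0.002]
contact_force: [-0.4, 0.5, -1.2]
grip_width: 0.0409
grasp_force: 31.9
```

```bash
python3 - <<'E'
from h import *
z=manip.get_obs()['tcp_pos'][2]
plan([(.4592,-.0054,z,-99.4)])
E
```

```text
at [0.4055 0.1942 0.1644] yaw -99.4 w 0.0409 gf 31.9 t 71.8 F [-0.4  0.5 -1.2]
   [8.55, 18.82, 0.0] 0.001
```

Call:
{"api": "apply_moves", "payload": {
  "targets": [
    [[2,4.5,0],0,3.5],
    [[4,9,0],0,3.5],
    [[6,13.5,0],0,3.5],
    [[8,18,0],0,3.5],
    [[8.5,18.8,0],0,3.5]
  ]
}}

```text
t: 72.35
tcp_pos: [0.4589, -0.0115, 0.1649]
tcp_rot: [3.128, -0.272, 0.0]
contact_force: [-0.0, 0.3, -1.8]
grip_width: 0.0404
grasp_force: 31.9
```

Call:
{"api": "apply_moves", "payload": {
  "targets": [
    [[0,0,0],0,3.5],
    [[0,0,0],0,3.5],
    [[0,0,1.3],0,3.5],
    [[0,0,1.3],0,3.5],
    [[0,0,1.3],0,3.5]
  ]
}}

```text
t: 72.85
tcp_pos: [0.4588, -0.0039, 0.1519]
tcp_rot: [3.131, -0.253, -0.003]
contact_force: [-0.2, -0.6, -0.7]
grip_width: 0.0409
grasp_force: 31.9
```

```bash
python3 - <<'E'
from h import *
manip.grab_frame('top');plan([(.4587,-.0050,.0895,-99.4)])
E
```

```text
at [ 0.4592 -0.0042  0.1522] yaw -99.3 w 0.0408 gf 31.9 t 72.9 F [-0.6  0.5 -0.8]
   [-0.03, 0.08, 6.27] 0.002
```

Call:
{"api": "apply_moves", "payload": {
  "targets": [
    [[0,0.08,1.5],0,3.5],
    [[0,0.08,3],0,3.5],
    [[0,0.08,4.3],0,3.5],
    [[0,0.08,5.3],0,3.5],
    [[0,0.08,5.9],0,3.5]
  ]
}}

```text
t: 73.4
tcp_pos: [0.4592, -0.0058, 0.0929]
tcp_rot: [3.131, -0.256, -0.001]
contact_force: [0.8, -0.1, -1.8]
grip_width: 0.041
grasp_force: 31.9
```

Call:
{"api": "apply_moves", "payload": {
  "targets": [
    [[0,0,0.1],0,3.5],
    [[0,0,0.2],0,3.5],
    [[0,0,0.3],0,3.5],
    [[0,0,0.4],0,3.5]
  ]
}}

```text
t: 73.8
tcp_pos: [0.4595, -0.0062, 0.0896]
tcp_rot: [-3.131, 0.258, -0.001]
contact_force: [-0.3, -0.5, -1.6]
grip_width: 0.0406
grasp_force: 31.9
```

Call:
{"api": "apply_moves", "payload": {
  "targets": [
    [[0,0,0.1],0,3.5],
    [[0,0,0.1],0,6],
    [[0,0,0.1],0,6],
    [[0,0,0.1],0,6.5],
    [[0,0,-3],0,7]
  ]
}}

```text
t: 74.3
tcp_pos: [0.4574, -0.006, 0.1178]
tcp_rot: [3.13, -0.257, -0.008]
contact_force: [0.8, 0.7, 0.6]
grip_width: 0.0697
grasp_force: 0.0
```

Call:
{"api": "apply_moves", "payload": {
  "targets": [
    [[0,0,-5],0,7],
    [[0,0,-6],0,7],
    [[0,0,-6],0,7]
  ]
}}

```text
t: 74.6
tcp_pos: [0.4603, -0.006, 0.1806]
tcp_rot: [-3.13, 0.256, -0.005]
contact_force: [0.2, 0.3, -0.3]
grip_width: 0.0699
grasp_force: 0.0
```

```bash
python3 - <<'E'
from h import *
z=manip.get_obs()['tcp_pos'][2]
plan([(.4089,.3415,.17,-99.4)])
E
```

```text
at [ 0.4603 -0.006   0.1806] yaw -99.4 w 0.0699 gf 0.0 t 74.6 F [ 0.2  0.3 -0.3]
   [-5.37, -16.72, 0.53] 0.0
   [-5.37, -16.72, 0.53] 0.0
```

Call:
{"api": "apply_moves", "payload": {
  "targets": [
    [[-1.5,-4.7,0],0,7],
    [[-3,-9.4,0],0,7],
    [[-4.5,-14.1,0],0,7],
    [[-6,-18.8,0],0,7],
    [[-7.5,-23.4,0],0,7]
  ]
}}

```text
t: 75.1
tcp_pos: [0.422, 0.2387, 0.1778]
tcp_rot: [3.13, -0.257, -0.003]
contact_force: [1.6, -0.1, 0.0]
grip_width: 0.07
grasp_force: 0.0
```

Call:
{"api": "apply_moves", "payload": {
  "targets": [
    [[-1.5,-5,0],0,7],
    [[-3.24,-10.04,0.5],0,7],
    [[-3.24,-10.04,4.5],0,7],
    [[-3.24,-10.04,8],0,7],
    [[-3.24,-10.04,8],0,7]
  ]
}}

```text
t: 75.6
tcp_pos: [0.4047, 0.3396, 0.0944]
tcp_rot: [3.124, -0.256, -0.01]
contact_force: [-0.3, -0.1, 0.3]
grip_width: 0.0699
grasp_force: 0.0
```

Call:
{"api": "apply_moves", "payload": {
  "targets": [
    [[0,0,0],0,7],
    [[0,0,0],0,7]
  ]
}}

```text
t: 75.8
tcp_pos: [0.409, 0.3408, 0.1005]
tcp_rot: [-3.13, 0.26, -0.002]
contact_force: [0.1, 0.7, 0.2]
grip_width: 0.0703
grasp_force: 0.0
```

```bash
python3 - <<'E'
from h import *
plan([(.4089,.3415,.0715,-99.4)])
E
```

```text
at [0.409  0.3408 0.1005] yaw -99.5 w 0.0703 gf 0.0 t 75.8 F [0.1 0.7 0.2]
   [-0.02, -0.07, 2.9] -0.002
```

Call:
{"api": "apply_moves", "payload": {
  "targets": [
    [[0,-0.05,1.5],0,7],
    [[0,-0.05,2.85],0,7],
    [[0,-0.05,2.85],0,7],
    [[0,-0.05,2.85],0,3.5],
    [[0,-0.05,2.85],0,3.5]
  ]
}}

```text
t: 76.3
tcp_pos: [0.4083, 0.3418, 0.0711]
tcp_rot: [-3.131, 0.258, -0.001]
contact_force: [-0.0, 1.2, 2.1]
grip_width: 0.042
grasp_force: 3.1
```

Call:
{"api": "apply_moves", "payload": {
  "targets": [
    [[0,0,0],0,3.5],
    [[0,0,0],0,3.5],
    [[0,0,0],0,3.5],
    [[0,0,-4],0,3.5],
    [[0,0,-8.5],0,3.5]
  ]
}}

```text
t: 76.8
tcp_pos: [0.4069, 0.341, 0.1556]
tcp_rot: [3.128, -0.258, -0.004]
contact_force: [1.3, 1.2, -0.5]
grip_width: 0.0412
grasp_force: 31.3
```

Call:
{"api": "apply_moves", "payload": {
  "targets": [
    [[0,0,-1.2],0,3.5],
    [[0,0,-1.2],0,3.5],
    [[0,0,-1.2],0,3.5]
  ]
}}

```text
t: 77.1
tcp_pos: [0.4072, 0.3418, 0.1667]
tcp_rot: [3.131, -0.257, -0.002]
contact_force: [-0.4, -0.5, -1.3]
grip_width: 0.041
grasp_force: 31.4
```

```bash
python3 - <<'E'
from h import *
z=manip.get_obs()['tcp_pos'][2]
plan([(.5688,.0022,z,-99.4)])
E
```

```text
at [0.4072 0.3418 0.1667] yaw -99.4 w 0.041 gf 31.4 t 77.1 F [-0.4 -0.5 -1.3]
   [10.74, 15.44, 0.0] 0.0
   [10.74, 15.43, 0.0] 0.0
```

Call:
{"api": "apply_moves", "payload": {
  "targets": [
    [[2.7,3.9,0],0,3.5],
    [[5.4,7.8,0],0,3.5],
    [[8.1,11.7,0],0,3.5],
    [[10.8,15.6,0],0,3.5],
    [[13.5,19.4,0],0,3.5]
  ]
}}

```text
t: 77.6
tcp_pos: [0.5088, 0.1266, 0.166]
tcp_rot: [3.13, -0.257, -0.004]
contact_force: [0.3, 0.4, -0.8]
grip_width: 0.0408
grasp_force: 31.4
```

Call:
{"api": "apply_moves", "payload": {
  "targets": [
    [[2.7,3.9,0],0,3.5],
    [[5.4,7.8,0],0,3.5],
    [[7.95,11.45,0],0,3.5],
    [[7.95,11.45,0],0,3.5],
    [[7.95,11.45,1.4],0,3.5]
  ]
}}

```text
t: 78.1
tcp_pos: [0.5695, 0.0007, 0.1531]
tcp_rot: [-3.13, 0.263, -0.001]
contact_force: [-0.2, 0.1, -1.3]
grip_width: 0.041
grasp_force: 31.4
```

Call:
{"api": "apply_moves", "payload": {
  "targets": [
    [[0,0,0],0,3.5],
    [[0,0,0],0,3.5],
    [[0,0,0],0,3.5]
  ]
}}

```text
t: 78.4
tcp_pos: [0.5689, 0.0038, 0.1533]
tcp_rot: [-3.131, 0.254, 0.002]
contact_force: [0.4, -0.6, -1.7]
grip_width: 0.0411
grasp_force: 31.4
```

```bash
python3 - <<'E'
from h import *
plan([(.5685,.0022,.0895,-99.4)])
E
```

```text
at [0.5689 0.0038 0.1533] yaw -99.3 w 0.0411 gf 31.4 t 78.4 F [ 0.4 -0.6 -1.7]
   [-0.01, 0.16, 6.38] 0.002
```

Call:
{"api": "apply_moves", "payload": {
  "targets": [
    [[0,0.13,1.5],0,3.5],
    [[0,0.13,3],0,3.5],
    [[0,0.13,4.3],0,3.5],
    [[0,0.13,5.4],0,3.5],
    [[0,0.13,6],0,3.5]
  ]
}}

```text
t: 78.9
tcp_pos: [0.5684, 0.001, 0.0923]
tcp_rot: [3.131, -0.258, -0.003]
contact_force: [-0.0, -0.0, -1.3]
grip_width: 0.0411
grasp_force: 31.4
```

Call:
{"api": "apply_moves", "payload": {
  "targets": [
    [[0,0,0.1],0,3.5],
    [[0,0,0.2],0,3.5],
    [[0,0,0.3],0,3.5],
    [[0,0,0.4],0,3.5]
  ]
}}

```text
t: 79.3
tcp_pos: [0.5694, 0.001, 0.0902]
tcp_rot: [-3.131, 0.258, -0.001]
contact_force: [-0.2, -0.0, -1.1]
grip_width: 0.0408
grasp_force: 31.4
```

Call:
{"api": "apply_moves", "payload": {
  "targets": [
    [[0,0,0.1],0,3.5],
    [[0,0,0.1],0,6],
    [[0,0,0.1],0,6],
    [[0,0,0.1],0,6.5],
    [[0,0,-3],0,6.5]
  ]
}}

```text
t: 79.8
tcp_pos: [0.5669, 0.0016, 0.1175]
tcp_rot: [3.13, -0.257, -0.009]
contact_force: [-0.4, 0.6, 0.3]
grip_width: 0.065
grasp_force: 0.0
```

Call:
{"api": "apply_moves", "payload": {
  "targets": [
    [[0,0,-5],0,6.5],
    [[0,0,-6],0,6.5],
    [[0,-5,-6],0,5.5],
    [[-1,-10,-6],0,5.5],
    [[-2,-15,-6],0,5.5]
  ]
}}

```text
t: 80.3
tcp_pos: [0.5739, 0.152, 0.18]
tcp_rot: [-3.13, 0.259, -0.001]
contact_force: [0.9, -0.5, -0.2]
grip_width: 0.0551
grasp_force: 0.0
```

Call:
{"api": "apply_moves", "payload": {
  "targets": [
    [[0,0,0],0,5.5],
    [[0,0,0],0,5.5],
    [[0,0,0],0,5.5]
  ]
}}

```text
t: 80.6
tcp_pos: [0.5737, 0.1489, 0.1799]
tcp_rot: [3.13, -0.26, 0.0]
contact_force: [0.9, -0.1, 0.4]
grip_width: 0.0553
grasp_force: 0.0
```

```bash
python3 - <<'E'
from h import *
im=grab('top','p1.png').max(2)
plan([(.5155,.1834,.034,-99.4)])
for k,(x,y) in enumerate([(.6773,.0064),(.5688,.0022),(.4592,-.0054)]):
    u=w2px('top',[[x,y,.09]])[0];print(k,u); a,b=np.round(u).astype(int)
    print('\n'.join(''.join(' .:-=+*#%@'[::-1][min(9,int(v)//17)] for v in r) for r in im[b-14:b+15,a-16:a+17]))
E
```

```text
at [0.5738 0.1485 0.18  ] yaw -99.6 w 0.0549 gf 0.0 t 80.7 F [-0.1 -0.4  0.1]
   [-6.33, -2.48, 14.6] -0.003
0 [295.97948091 176.41263101]
.................................
.................................
.................................
.............::::::..............
..........::-++++===:....:.......
......:-::=+######*#+-:.:=:::....
.....:-+++###**++=+**#+-=++=-:...
....:-+**###+=-----==+****+++-:..
...:-++*#%#=----------+*##***+-::
...:++*#%#=------------=###**+=-=
....-=*##*-:------------*##*+=-=-
.....=#%#=--------------=##==--==
.....+#%*----------------#*=--===
....:*%#+----------------*#+=--==
....-*%#+----------------+#+---==
....-*##+:---------------*#+---=-
....-*##*----------------##+----=
....-*##*--------------:-##=---==
....-*##*=--------------+%*----==
....:####+=------------=*%+-----=
.....*###*=------------+##+----==
.....+###*++=--------=+*#*-------
.....=##*#**++=-====++*##+--=--=-
.....:*####****+++****#%*------=-
......=#####*********#%*=--==---=
.....-=*######*****###*=--=++=-==
....-++++*#%#######%%*=--=***+---
....=+*++++*#######*+=--=**#*=-==
....:=+++
[... 1356 characters left out ...]
-:-------=*#*--==-==
...  +*##+-::----------=#*=-----=
..  .**#*=:-------------*#+----==
..  =*##+-:-------------=#*----=+
..  +*##+:-------------:-##=----+
..  +*#*=:-------------:-+#+---=+
..  +*#*-::--------------+#+---==
..  =*##=::----:---------*#+---==
..  =*##+-::-----:-------##+---==
... :*##*--------------:=##=---==
...  +#%#+--:---------:-+%*=----=
...  =*##*-------------=##+----==
..:::-+###+=----------=*%*=----==
.:=+=-=*#%#+=--:----==*%#*=----==
:=+++=-+##%#*+===-=+**%%#*+-----=
.-++++==+*#%%###***#####*+=-==--=
..:=++===+**##%%%%##****+=--=-===
...:===--:::=+****+==-=+=-------=
....:::::....:::--::..::::::::::=
................................-
................................-
```

Call:
{"api": "apply_moves", "payload": {
  "targets": [
    [[-3,-1.5,3],0,5.5],
    [[-6.33,-2.48,6],0,5.5],
    [[-6.33,-2.48,9],0,5.5],
    [[-6.33,-2.48,9],0,5.5],
    [[-6.33,-2.48,9],0,5.5]
  ]
}}

```text
t: 81.15
tcp_pos: [0.5163, 0.1835, 0.0907]
tcp_rot: [3.13, -0.262, 0.001]
contact_force: [0.4, -0.8, -0.6]
grip_width: 0.055
grasp_force: 0.0
```

Call:
{"api": "apply_moves", "payload": {
  "targets": [
    [[0,0,3],0,5.5],
    [[0,0,5.5],0,5.5],
    [[0,0,5.5],0,5.5],
    [[0,0,5.5],0,1],
    [[0,0,5.5],0,1]
  ]
}}

```text
t: 81.65
tcp_pos: [0.5171, 0.1847, 0.0368]
tcp_rot: [-3.13, 0.259, -0.004]
contact_force: [-0.9, 0.2, 0.3]
grip_width: 0.0269
grasp_force: 0.0
```

Call:
{"api": "apply_moves", "payload": {
  "targets": [
    [[0,0,0],0,1],
    [[0,0,0],0,1],
    [[0,0,0],0,1],
    [[0,0,0],0,1],
    [[0,0,0],0,1]
  ]
}}

```text
t: 82.15
tcp_pos: [0.5169, 0.1851, 0.0366]
tcp_rot: [-3.13, 0.258, -0.004]
contact_force: [-0.6, -0.6, 6.9]
grip_width: 0.017
grasp_force: 29.1
```

Call:
{"api": "apply_moves", "payload": {
  "targets": [
    [[0,0,-4],0,1],
    [[0,0,-8],0,1],
    [[0,0,-12],0,1],
    [[0,0,-12],0,1],
    [[0,0,-12],0,1]
  ]
}}

```text
t: 82.65
tcp_pos: [0.5158, 0.1855, 0.1559]
tcp_rot: [-3.129, 0.257, -0.002]
contact_force: [-0.1, -0.6, -2.6]
grip_width: 0.0171
grasp_force: 29.9
```

```bash
python3 - <<'E'
from h import *
z=manip.get_obs()['tcp_pos'][2]
plan([(.5688,.0022,z,-99.4)])
E
```

```text
at [0.5158 0.1855 0.1559] yaw -99.4 w 0.0171 gf 29.9 t 82.7 F [-0.1 -0.6 -2.6]
   [8.22, 17.22, 0.0] 0.0
```

Call:
{"api": "apply_moves", "payload": {
  "targets": [
    [[2,4.3,0],0,1],
    [[4,8.6,0],0,1],
    [[6,12.9,0],0,1],
    [[8,17,0],0,1],
    [[8.22,17.2,0],0,1]
  ]
}}

```text
t: 83.15
tcp_pos: [0.5681, -0.0057, 0.1549]
tcp_rot: [3.126, -0.273, 0.002]
contact_force: [-0.3, 0.3, -1.3]
grip_width: 0.0168
grasp_force: 29.9
```

Call:
{"api": "apply_moves", "payload": {
  "targets": [
    [[0,0,0],0,1],
    [[0,0,0],0,1],
    [[0,0,1],0,1],
    [[0,0,1.5],0,1],
    [[0,0,1.5],0,1]
  ]
}}

```text
t: 83.65
tcp_pos: [0.5676, 0.0033, 0.1385]
tcp_rot: [3.131, -0.255, -0.004]
contact_force: [0.2, 0.6, -1.8]
grip_width: 0.0171
grasp_force: 29.9
```

```bash
python3 - <<'E'
from h import *
manip.grab_frame('top');plan([(.5688,.0022,.1265,-99.4)])
E
```

```text
at [0.5679 0.0029 0.1391] yaw -99.3 w 0.0164 gf 29.9 t 83.7 F [ 0.1  0.1 -1.8]
   [0.1, 0.05, 1.26] 0.001
```

Call:
{"api": "apply_moves", "payload": {
  "targets": [
    [[0.1,0.05,0.5],0,1],
    [[0.1,0.05,0.9],0,1],
    [[0.1,0.05,1.1],0,1],
    [[0.1,0.05,1.2],0,1],
    [[0.1,0.05,1.25],0,1]
  ]
}}

```text
t: 84.2
tcp_pos: [0.5694, 0.0013, 0.1273]
tcp_rot: [-3.131, 0.258, 0.0]
contact_force: [-0.5, 0.9, -1.0]
grip_width: 0.017
grasp_force: 29.9
```

Call:
{"api": "apply_moves", "payload": {
  "targets": [
    [[0,0,0],0,1],
    [[0,0,0],0,4],
    [[0,0,0],0,5],
    [[0,0,0],0,5],
    [[0,0,-3],0,5]
  ]
}}

```text
t: 84.7
tcp_pos: [0.5674, 0.002, 0.1551]
tcp_rot: [3.13, -0.257, -0.009]
contact_force: [1.0, 0.2, 0.9]
grip_width: 0.05
grasp_force: 0.0
```

Call:
{"api": "apply_moves", "payload": {
  "targets": [
    [[0,0,-3],0,5],
    [[0,0,-5],0,5],
    [[-1.5,-4.5,-5],0,5.5],
    [[-3.3,-9,-5],0,5.5],
    [[-5,-13,-5],0,5.5]
  ]
}}

```text
t: 85.2
tcp_pos: [0.541, 0.1398, 0.2077]
tcp_rot: [-3.13, 0.257, -0.001]
contact_force: [0.6, 0.9, -0.4]
grip_width: 0.055
grasp_force: 0.0
```

Call:
{"api": "apply_moves", "payload": {
  "targets": [
    [[-1.8,-4.5,0],0,5.5],
    [[-3.6,-9,0],0,5.5],
    [[-5.4,-13.5,3],0,5.5],
    [[-7.2,-17.3,8],0,5.5],
    [[-7.2,-17.3,10],0,5.5]
  ]
}}

```text
t: 85.7
tcp_pos: [0.4973, 0.325, 0.1059]
tcp_rot: [-3.13, 0.248, 0.0]
contact_force: [0.2, 0.0, -0.3]
grip_width: 0.055
grasp_force: 0.0
```

Call:
{"api": "apply_moves", "payload": {
  "targets": [
    [[0,0,0],0,5.5],
    [[0,0,0],0,5.5],
    [[0,0,0],0,5.5]
  ]
}}

```text
t: 86.0
tcp_pos: [0.5004, 0.3185, 0.1097]
tcp_rot: [-3.13, 0.262, -0.005]
contact_force: [0.0, 0.2, 1.0]
grip_width: 0.0553
grasp_force: 0.0
```

```bash
python3 - <<'E'
from h import *
plan([(.4971,.3216,.035,-99.4)])
E
```

```text
at [0.5004 0.3185 0.1097] yaw -99.6 w 0.0553 gf 0.0 t 86.0 F [0.  0.2 1. ]
   [-0.38, -0.25, 7.47] -0.003
```

Call:
{"api": "apply_moves", "payload": {
  "targets": [
    [[-0.3,-0.2,3],0,5.5],
    [[-0.3,-0.2,6],0,5.5],
    [[-0.3,-0.2,7.3],0,5.5],
    [[-0.3,-0.2,7.3],0,5.5],
    [[-0.3,-0.2,7.3],0,1]
  ]
}}

```text
t: 86.5
tcp_pos: [0.4973, 0.3222, 0.036]
tcp_rot: [-3.13, 0.26, -0.003]
contact_force: [-0.4, -0.6, 0.5]
grip_width: 0.0416
grasp_force: 0.0
```

Call:
{"api": "apply_moves", "payload": {
  "targets": [
    [[0,0,0],0,1],
    [[0,0,0],0,1],
    [[0,0,0],0,1],
    [[0,0,0],0,1],
    [[0,0,0],0,1]
  ]
}}

```text
t: 87.0
tcp_pos: [0.497, 0.323, 0.036]
tcp_rot: [-3.129, 0.258, -0.003]
contact_force: [-1.3, 0.5, 5.9]
grip_width: 0.0165
grasp_force: 29.1
```

Call:
{"api": "apply_moves", "payload": {
  "targets": [
    [[0,0,-4],0,1],
    [[0,0,-8],0,1],
    [[0,0,-12],0,1],
    [[0,0,-12.3],0,1],
    [[0,0,-12.3],0,1]
  ]
}}

```text
t: 87.5
tcp_pos: [0.4962, 0.3231, 0.1584]
tcp_rot: [-3.129, 0.257, -0.002]
contact_force: [0.1, 1.2, -2.4]
grip_width: 0.017
grasp_force: 29.9
```

Call:
{"api": "apply_moves", "payload": {
  "targets": [
    [[0.2,4.5,0],0,1],
    [[0.4,9,0],0,1],
    [[0.6,13.5,0],0,1],
    [[0.8,18,0],0,1],
    [[1,22,0],0,1]
  ]
}}

```text
t: 88.0
tcp_pos: [0.468, 0.1019, 0.1561]
tcp_rot: [3.13, -0.258, -0.004]
contact_force: [0.6, -1.1, -2.2]
grip_width: 0.0171
grasp_force: 29.8
```

Call:
{"api": "apply_moves", "payload": {
  "targets": [
    [[0.3,4.5,0],0,1],
    [[0.55,9,0],0,1],
    [[0.6,10.8,0],0,1],
    [[0.6,10.8,0],0,1],
    [[0.6,10.8,0],0,1]
  ]
}}

```text
t: 88.5
tcp_pos: [0.4575, -0.0031, 0.1565]
tcp_rot: [-3.131, 0.258, 0.003]
contact_force: [-0.0, 0.3, -0.7]
grip_width: 0.0168
grasp_force: 29.9
```

```bash
python3 - <<'E'
from h import *
manip.grab_frame('top');plan([(.4592,-.0054,.1265,-99.4)])
E
```

```text
at [ 0.4578 -0.0024  0.1566] yaw -99.3 w 0.0169 gf 29.9 t 88.5 F [ 0.1 -0.2 -1.2]
   [0.19, 0.27, 3.01] 0.001
```

Call:
{"api": "apply_moves", "payload": {
  "targets": [
    [[0.15,0.25,1],0,1],
    [[0.15,0.25,2],0,1],
    [[0.15,0.25,2.6],0,1],
    [[0.15,0.25,2.9],0,1],
    [[0.15,0.25,3.0],0,1]
  ]
}}

```text
t: 89.05
tcp_pos: [0.459, -0.006, 0.1269]
tcp_rot: [3.131, -0.257, -0.001]
contact_force: [0.9, -0.4, -1.7]
grip_width: 0.0172
grasp_force: 29.9
```

Call:
{"api": "apply_moves", "payload": {
  "targets": [
    [[0,0,0],0,1],
    [[0,0,0],0,4],
    [[0,0,0],0,5],
    [[0,0,0],0,5],
    [[0,0,-3],0,5]
  ]
}}

```text
t: 89.55
tcp_pos: [0.4574, -0.006, 0.1559]
tcp_rot: [3.13, -0.258, -0.007]
contact_force: [1.0, 0.5, 0.1]
grip_width: 0.0504
grasp_force: 0.0
```

Call:
{"api": "apply_moves", "payload": {
  "targets": [
    [[0,0,-3],0,5],
    [[0,0,-5],0,5],
    [[1.3,-4.5,-5],0,5.5],
    [[2.6,-9,-5],0,5.5],
    [[3.9,-13.5,-5],0,5.5]
  ]
}}

```text
t: 90.05
tcp_pos: [0.5204, 0.1224, 0.2078]
tcp_rot: [-3.13, 0.258, -0.001]
contact_force: [1.0, 0.0, 0.8]
grip_width: 0.055
grasp_force: 0.0
```

Call:
{"api": "apply_moves", "payload": {
  "targets": [
    [[1.4,-4.5,0],0,5.5],
    [[2.8,-9,0],0,5.5],
    [[4.2,-13.5,0],0,5.5],
    [[5.6,-18,0],0,5.5],
    [[7,-22,3],0,5.5]
  ]
}}

```text
t: 90.55
tcp_pos: [0.6267, 0.3282, 0.1816]
tcp_rot: [-3.128, 0.254, -0.009]
contact_force: [1.2, 0.3, 1.2]
grip_width: 0.0551
grasp_force: 0.0
```

Call:
{"api": "apply_moves", "payload": {
  "targets": [
    [[0,-1,3],0,5.5],
    [[0,-1,7],0,5.5],
    [[0,-1,7],0,5.5],
    [[0,-1,7],0,5.5],
    [[0,-1,7],0,5.5]
  ]
}}

```text
t: 91.05
tcp_pos: [0.6269, 0.3341, 0.1111]
tcp_rot: [-3.13, 0.259, -0.005]
contact_force: [0.8, 0.1, 0.7]
grip_width: 0.055
grasp_force: 0.0
```

```bash
python3 - <<'E'
from h import *
plan([(.6268,.3377,.035,-99.4)])
E
```

```text
at [0.6269 0.3341 0.1111] yaw -99.5 w 0.055 gf 0.0 t 91.0 F [0.8 0.1 0.7]
   [-0.07, -0.35, 7.61] -0.001
```

Call:
{"api": "apply_moves", "payload": {
  "targets": [
    [[0,-0.35,3],0,5.5],
    [[0,-0.35,6],0,5.5],
    [[0,-0.35,7.5],0,5.5],
    [[0,-0.35,7.5],0,5.5],
    [[0,-0.35,7.5],0,1]
  ]
}}

```text
t: 91.55
tcp_pos: [0.6273, 0.3379, 0.0353]
tcp_rot: [-3.13, 0.258, -0.003]
contact_force: [-0.5, -0.1, -0.3]
grip_width: 0.0416
grasp_force: 0.0
```

Call:
{"api": "apply_moves", "payload": {
  "targets": [
    [[0,0,0],0,1],
    [[0,0,0],0,1],
    [[0,0,0],0,1],
    [[0,0,0],0,1],
    [[0,0,0],0,1]
  ]
}}

```text
t: 92.05
tcp_pos: [0.6273, 0.3383, 0.0355]
tcp_rot: [-3.13, 0.258, -0.004]
contact_force: [-1.0, -0.8, 6.3]
grip_width: 0.0167
grasp_force: 29.3
```

Call:
{"api": "apply_moves", "payload": {
  "targets": [
    [[0,0,-4],0,1],
    [[0,0,-8],0,1],
    [[0,0,-12],0,1],
    [[0,0,-12.3],0,1],
    [[0,0,-12.3],0,1]
  ]
}}

```text
t: 92.55
tcp_pos: [0.6267, 0.3383, 0.1579]
tcp_rot: [-3.129, 0.258, -0.003]
contact_force: [0.5, 0.0, -2.0]
grip_width: 0.0164
grasp_force: 29.7
```

Call:
{"api": "apply_moves", "payload": {
  "targets": [
    [[1.4,4.4,0],0,1],
    [[2.8,8.8,0],0,1],
    [[4.2,13.2,0],0,1],
    [[5.6,17.6,0],0,1],
    [[7,22,0],0,1]
  ]
}}

```text
t: 93.05
tcp_pos: [0.6581, 0.1083, 0.1544]
tcp_rot: [3.131, -0.257, -0.005]
contact_force: [0.5, 0.2, -1.6]
grip_width: 0.0171
grasp_force: 29.7
```

Call:
{"api": "apply_moves", "payload": {
  "targets": [
    [[1.4,4.4,0],0,1],
    [[2.8,8.8,0],0,1],
    [[3.3,9.8,0],0,1],
    [[3.3,9.8,0],0,1],
    [[3.3,9.8,0],0,1]
  ]
}}

```text
t: 93.55
tcp_pos: [0.6753, 0.009, 0.1549]
tcp_rot: [-3.13, 0.256, 0.004]
contact_force: [0.5, -0.2, -1.3]
grip_width: 0.0172
grasp_force: 29.8
```

```bash
python3 - <<'E'
from h import *
manip.grab_frame('top');plan([(.6773,.0064,.1265,-99.4)])
E
```

```text
at [0.6754 0.0099 0.1551] yaw -99.3 w 0.0168 gf 29.8 t 93.6 F [ 0.5  0.5 -0.9]
   [0.24, 0.32, 2.86] 0.002
```

Lower it (the grip was at 35.5 mm, so release at about 0.1255), release, retreat and check.

Call:
{"api": "apply_moves", "payload": {
  "targets": [
    [[0.2,0.3,1],0,1],
    [[0.2,0.3,2],0,1],
    [[0.2,0.3,2.6],0,1],
    [[0.2,0.3,2.85],0,1],
    [[0.2,0.3,2.95],0,1]
  ]
}}

```text
t: 94.1
tcp_pos: [0.6771, 0.0045, 0.1264]
tcp_rot: [3.131, -0.257, -0.001]
contact_force: [0.3, 0.7, -1.8]
grip_width: 0.0168
grasp_force: 29.8
```

Call:
{"api": "apply_moves", "payload": {
  "targets": [
    [[0,0,0],0,1],
    [[0,0,0],0,4],
    [[0,0,0],0,5],
    [[0,0,0],0,5],
    [[0,0,-3],0,5]
  ]
}}

```text
t: 94.6
tcp_pos: [0.6752, 0.0052, 0.1539]
tcp_rot: [-3.131, 0.257, 0.01]
contact_force: [0.8, 0.8, -0.4]
grip_width: 0.0495
grasp_force: 0.0
```

Call:
{"api": "apply_moves", "payload": {
  "targets": [
    [[0,0,-3],0,5],
    [[0,0,-5],0,5],
    [[0,-4.5,-5],0,5],
    [[0,-9,-5],0,5],
    [[0,-13.5,-5],0,5]
  ]
}}

```text
t: 95.1
tcp_pos: [0.6996, 0.139, 0.2074]
tcp_rot: [-3.13, 0.259, -0.001]
contact_force: [0.9, 0.2, -0.2]
grip_width: 0.0498
grasp_force: 0.0
```

Call:
{"api": "apply_moves", "payload": {
  "targets": [
    [[0,-5,0],0,5],
    [[0,-10,0],0,5],
    [[0,-12,0],0,5],
    [[0,-12,0],0,5],
    [[0,-12,0],0,5]
  ]
}}

```text
t: 95.6
tcp_pos: [0.7188, 0.2555, 0.2068]
tcp_rot: [3.13, -0.257, -0.0]
contact_force: [-0.7, -0.8, 0.9]
grip_width: 0.0499
grasp_force: 0.0
```

```bash
python3 - <<'E'
from h import *
im=grab('top','f.png').max(2); sc=grab('scene','fs.png').max(2);plan([])
A=lambda g,d:'\n'.join(''.join(' .:-=+*#%@'[::-1][min(9,int(v)//d)] for v in r) for r in g)
for k,(x,y) in enumerate([(.6773,.0064),(.5688,.0022),(.4592,-.0054)]):
    P=[[x,y,.098],[x,y,.134]];u=w2px('top',P);s=w2px('scene',P+[[x,y,.01]]);print(k,(u-np.round(u[0])+[16,15]).round(1).tolist())
    a,b=np.round(u[0]).astype(int);print(A(im[b-15:b+15,a-16:a+17],17))
    a,b=np.round(s[0]).astype(int);print((s-np.round(s[0])+[18,20]).round(1).tolist());print(A(sc[b-20:b+32,a-18:a+19],17))
E
```

```text
at [0.719  0.2535 0.2073] yaw -99.6 w 0.0499 gf 0.0 t 95.7 F [ 0.4 -0.1 -0.3]
0 [[16.1, 15.0], [16.6, 13.0]]
.............................:---
............................:-=--
::::::...........::::......-==---
=-===-:::::::::::----:.::::------
-=-===-==-===========--------=---
-=-=-=-=-:-==+=++++====--=-------
---=--=+=-=+++++++++++===+=----=-
-=-=-=+***+++++++++++++++*+==----
-=--=+*##+++++++=+++++++++**+=-=-
---=+*##*++++++==+=++=++=++**=--=
---=**##+=+++++++===++++==+**+---
----+*#*=++++=++=====++++=+++=-=-
----=*#++++++++======+=+++++=--=-
-=---##+++=+=++=======+=+++==----
:---=##+==+++++======+=++=++=----
.:::=##+++++++*+===+++++++===--=-
....-**+=+++=+**++++++=+++===----
.. .-*#==+====+*****++++++++=----
....-*#+=+++++++***+++=++++=-----
....-*#*+++++++++++++=+++++=-----
....:*#*======-===-===+=+===-----
.....*#*=-:------------=-=-------
.....+##+------------------------
.....-##*+--:---------:-=------=-
.....:*%##*=-:-----:-:-=+--------
.... .=####*+=-------=++=--==----
.....-=+*%###*+====++#*=--=++=---
....-++++*#%%########*=-:=***+---
....=++++++*#######*+=--=****=---
....:
[... 7484 characters left out ...]
%#+++*#%#+:.....
++++++++++***##%%%%%%%#*+*####+:.....
**********###%%%%%%%%%#**#####+:.....
****######%%%%%%%%%%%%%####%%#=:.....
##%##%%%%%%%%%%%%%%%%%%%#%%%%*=:.....
%%%%%%%%%%%%%%%####%%%%%%%%%%*=:.....
%%%%%%%%%%%%##****#%%%%%%%%%%*=:.....
%%%%%%%%%%##*+++*#%%%%%%%%%%#*=:.....
%%%%%####*++===+*#%%%%%%%%%%#*=:.....
####***++====++*#%%%%%%%%%%%#*=:.....
**++========+*#%%%%%%@%%%%%%%*=----:.
+========++**#%%%%%@@%%%%%%%%*=====:.
======++**##%%%%%%@@@@%%%%%%%*==++=-.
**+****##%%%%%%%%%%@@@%%%%%%#*==+*+-.
######%%%%%%%%%%%@@@@@%%%%%%#+==+*+-.
%%%%%%%%%%%%%%%%%@@@@@%%%%%#+-:-++=:.
%%%%%%%%%%%%%@%@@%@@@%%%%%#*=:.:---:.
%%%%%%%@%%%%@%%@%%@@%%%%#*+-:...:::..
%%%%%%%%%%%%%%@%%@@%@%#*+-:..........
```

All three plates show centred on their cores: the stud tops are within a pixel or so of where they should be, and the arm is clear of everything. Handing in.

```bash
python3 -c "
from station import manip
print(manip.hand_in())"
```

```text
the job is handed in; nothing more can be done
None
```

I handed the job in at about 96 s with all three housings mouth-up in their nests, each holding a core and a stud-up plate; the last camera check showed the plates centred, but the hand-in returned no verdict.

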